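# Ram the dowels home in a leaning dowel magazine

## Robot

A 6-joint arm with a two-finger parallel gripper is mounted at the origin on a cart in front of the work surface, level with it; the furniture and walls round the work are solid. World frame = base frame: x ahead of the robot, y to its left, z up, the work surface at z = 0. Lengths are in m, angles in rad, forces in N, time in s.
With the tool pointing down it reaches from about 0.4 to 0.825 m from the base axis. Payload 7 kg.
Tool frame: the origin (TCP) lies at the centre of the arm's flange, where the gripper is bolted on; the fingertips stand 178 mm ahead of it and the grasp point (between the pads) lies 159 mm ahead of it; x points along the fingers, z is the direction in which the jaws open and shut, and the axes are right-handed (so a half turn about x gives the same grasp; the last joint's range is limited). The gripper opens to 88 mm and grips with 3 to 60 N. Pads are 19 mm wide; open, the fingers measure 130 mm over their backs; the gripper's body (78 mm by 193 mm) begins 47 mm behind the grasp point.
Start: joints at [-0.907, 0.359, 0.012, 0, -1.224, -0.288], TCP at [0.248, -0.628, 0.405] pointing down, gripper open.
Joint ranges: [-3.07, 3.07], [-1.43, 2.12], [-1.02, 1.25], [-3.03, 1.67], [-3.05, -0], [-3.03, 3.03]. Speed limits (rad/s): [2.39, 2.39, 3.01, 3.14, 3.14, 3.14].

## Interface

Orientations are given as [roll, pitch, yaw] about the fixed x, y, z axes, in that order (R = Rz(yaw) Ry(pitch) Rx(roll)).
In Python, from station import telemetry, optics, job_done, finder gives the robot as it stands.
- The arm moves only by the tool play_rows, never from a script. Its argument "steps" is a list of rows, each an object of numbers: "gripper": the opening, from 0 (shut) to 1 (fully open); "tx", "ty", "tz": the shift along the tool's x, y, z in units of 25 mm (1.0 is 25 mm); "ax", "ay", "az": the turn, a rotation vector about the tool's x, y, z in units of 6 degrees (1.0 is 6 degrees). In form: [{"gripper": .., "tx": .., "ty": .., "tz": .., "ax": .., "ay": .., "az": ..}, ...]. A call has 1 to 20 rows; each row shifts and turns the commanded pose from where the row before left it, along the tool's axes as they then stand; what a row does not reach is not made up. A row lasts 1/12 s, in which the tool goes at most 41.7 mm and 7.16 degrees, less where a joint would pass 70% of its speed; a pose out of reach is approached as far as the arm can. A call is refused whole if a number of a shift passes 1 or a number of a turn 1, either way. A call with a gripper value outside its range is refused whole. The fingers move at their own pace and stop on an object; "newtons" is the grip in N (left out, the last holds). Time passes only in rows, so rows that do not move let the fingers close. It gives the time, the measured TCP pose, the force and the opening at its end, in the units of the state.
- telemetry.get_state(): the state, without advancing time (a new reading comes with each control period).
- optics.grab_frame(name): name is "side" or "top"; returns the picture (384x512x3 uint8, red, green, blue); there is no depth.
- optics.calibration(name): a dict with "fx", "fy", "cx", "cy" (pixels), "T" (4x4, takes a point from camera to world coordinates). Camera axes: x right, y down, z forward; pixel columns grow to the right and rows downward; lengths in m; the calibration is good to about 2 mm. A picture is of the moment at which its call begins. calibration takes no time and is no camera call.
- job_done(): hands the job in, once; it reports no verdict.
Trained networks look in the newest picture that a camera, given by its name, has taken for a name from the list of things; names that differ only in an ending like _2 or _b are one class to them, and where a whole thing is asked for, a point or a joint stands for the part that bears it (a point fixed in the world has none). Each returns a list of dicts, best first, with "confidence" (0 to 1); they miss things now and then, are a little off and sometimes report something else, mostly with a low value. They report only what shows in the picture. A call takes as long as a camera call. They do not tell look-alikes from the thing itself.
- finder.look_for(query, camera): "extent" ([left, top, right, bottom] in pixels, round what is visible of it).
- finder.silhouettes(query, camera): "pixels" (384x512 bool, what is visible of it) and "extent" ([left, top, right, bottom] in pixels, round what is visible of it).
- finder.pinpoint(query, camera): "location" ([row, column] in pixels: a listed point, or the origin of a listed thing).
The state is a dict: "t": time; "q": joint angles; "qd": joint speeds; "joint_efforts": joint torques, N m; "eef_pos": TCP position; "ee_rot": TCP orientation; "force": force on the tool from outside, world axes, zero at the start; "moment": the same for the moment, N m; "width": finger opening in m.
Only numpy, scipy, OpenCV 4.12 (cv2) and the standard library are available. Lean on these libraries where they do the work, as an engineer would, in place of code of your own. Each camera call takes 0.05 s, during which the arm holds its last target.

## Task

Take the red-handled push rod from its wooden stand and ram the dowel that sticks out of the leaning tube down past the sprung latch, on top of the dowel already inside, until the stack bottoms out firmly under the rod; press it steadily, do not hammer or force it. Then put the rod back upright in its stand, and leave the whetstone, the wedge and the bolt where they lie.

Things in the scene. Friction and masses are not known exactly. Their poses are not given: they have to be found in the camera images.
- magazine: Dowel magazine, fixed to the table: grey base plate 170x100x12 mm with a clear round tube (bore 40 mm, outer 47, aluminium collar 54 at the mouth, closed blue foot) leaning 35 degrees from vertical towards the base's own -x. Origin: on the table under the base, z up. The centre line runs from the mouth (at [-0.060, 0, 0.177] here) down the tube along [0.5736, 0, -0.8192] of this frame.
- mouth (a point): Centre of the tube's open upper end, level with the rim; axes as magazine (not tilted). Hidden in the closed foot is a hard stop, set differently each time: somewhere between 152 and 172 mm down the tube from here, measured along it. The two dowels together are 120 mm long.
- dowel_upper: Pale wooden dowel (36 mm diameter, 60 mm long, chamfered ends), started in the mouth and standing 44 to 52 mm proud of it. Origin: centre of its top face, where the rod pushes; z points out of the mouth along the tube. It only slides along the tube. A felt brake holds it where it is left: sliding takes about 3 N, passing the latch up to about 10 N more.
- dowel_lower: Darker dowel of the same size, hung up inside the tube. Origin: centre of its top face, 66 to 84 mm down the tube from the mouth at the start; z up along the tube. Its brake also takes about 3 N; the upper dowel pushes it ahead of itself. Firmly home: the two no longer move under a push of about 15 N along the tube.
- dowel_upper_bottom (a point): Centre of the upper dowel's bottom face, 60 mm down the tube from its top.
- latch (a joint): Red sprung latch hinged on the upper (far) side of the tube's rim. Its steel nose reaches 6 mm into the bore, 24 mm below the rim; a passing dowel pushes it outward, and it springs shut over the dowel's top once that is more than about 28 mm deep. Value in rad: 0 shut, about 0.2 while a dowel passes.
- push_rod: Push rod, loose, upright in its stand: pale shaft 18 mm diameter from 0 to 80 mm, black flange (36 mm) at 80 to 86, red round handle 28 mm diameter from 86 to 138, black pommel (32 mm) at 138 to 144 mm. 0.10 to 0.21 kg. Origin: centre of the flat tip; z runs along the rod towards the handle.
- rod_grip (a point): Middle of the rod's red handle, 112 mm from its tip, on its axis.
- rod_tip (a point): Centre of the rod's flat tip (its lower end).
- stand: Wooden block 85 x 85 x 60 mm, fixed to the table, with one upright round hole (27 mm wide, 45 mm deep) in the middle of its top; the rod stands in the hole with its tip 15 mm above the table. Origin: centre of its underside, z up.
- whetstone: Two-sided sharpening stone 52 x 160 x 26 mm, bystander.
- wedge: Dark wooden wedge 40 x 110 x 33 mm, bystander.
- hex_bolt: Steel bolt 27 x 98 x 24 mm, lying, bystander.
Things that resemble listed ones, but are neither listed nor needed, are in the scene too. What is shaped like the push_rod but blue or yellow is not meant.

How it is judged:
By the outcome, as a careful person would: the job done as asked, in the order asked, and still so for the second after the job is handed in, with the robot touching nothing.
It also fails if it takes over 51 s, if anything falls off the work surface, if the arm or the gripper's body presses on something with over 40 N, if the wrist force passes 120 N, or if a joint passes its speed limit or range.

## Working session

There is one attempt and no reset: what is moved stays moved. The work goes in short steps, Python scripts to look and compute and a tool call to move; the robot and the scene stay as the last step left them, time stands still between calls to the robot, and variables do not carry over. Pictures are saved under pics/ and viewed, and the job is handed in when it is done.

Besides the shell and the picture viewer there is one more tool, called by a JSON object that holds its "method" and its "body", one argument or row to a line. play_rows: Moves the arm, as the interface text tells. Its arguments: {"type":"object","properties":{"steps":{"type":"array"},"newtons":{"type":"number"}},"required":["steps"]}

```bash
ls; mkdir -p pics
python3 - <<'E'
from station import telemetry, optics, finder
import cv2, numpy as np
print(telemetry.get_state())
for n in ["side","top"]:
    f=optics.grab_frame(n); cv2.imwrite(f"pics/{n}0.png",f[:,:,::-1])
    c=optics.calibration(n); print(n,c)
    for q in ["push_rod","stand","magazine"]:
        print(q,[(round(d["confidence"],2),[int(v) for v in d["extent"]]) for d in finder.look_for(q,n)])
E
```

```text
pics
{'t': 0.0, 'q': array([-9.06878863e-01,  3.59383897e-01,  1.10380006e-02, -3.24077219e-04,
       -1.22409350e+00, -2.88098131e-01]), 'qd': array([ 9.53035315e-04,  8.50666509e-05,  1.85733169e-03, -3.93173371e-04,
        1.54373131e-03, -8.41078323e-04]), 'joint_efforts': array([-1.57075365e-04, -5.82728863e+01,  2.93060786e+01,  6.99712381e+00,
        7.12120032e-03, -1.60877821e-04]), 'eef_pos': array([ 0.24766723, -0.62770779,  0.40371999]), 'ee_rot': array([0.10478899, 1.56912524, 2.05129428]), 'force': array([-0.40657218, -0.0800311 ,  0.53906812]), 'moment': array([ 0.01878639, -0.0442545 , -0.01861885]), 'width': 0.08763294129655969}
side {'fx': 451.4640348949324, 'fy': 451.4640348949324, 'cx': 254.89815595510572, 'cy': 188.16893660423062, 'T': array([[-0.92678654, -0.23713685,  0.29126075,  0.21837115],
       [-0.37520593,  0.6195448 , -0.68948151,  0.86000909],
       [-0.01694761, -0.74828494, -0.66316093,  0.94071978],
       [ 0.        ,  0.        ,  0.        ,  1.        ]])}
push_rod [(0.78, [212, 145, 229, 187]), (0.72, [252, 144, 264, 179]), (0.64, [282, 138, 296, 177])]
stand [(0.55, [235, 168, 276, 200]), (0.33, [189, 242, 213, 264])]
magazine [(0.86, [144, 242, 221, 323])]
top {'fx': 488.61417249992036, 'fy': 488.61417249992036, 'cx': 253.92736938077272, 'cy': 191.27417063944858, 'T': array([[-0.02051695, -0.99783694,  0.06245399,  0.47876136],
       [-0.99972754,  0.0211711 ,  0.00983045,  0.03556159],
       [-0.0111314 , -0.06223528, -0.99799943,  1.4731425 ],
       [ 0.        ,  0.        ,  0.        ,  1.        ]])}
push_rod [(0.74, [342, 187, 356, 204]), (0.69, [307, 162, 325, 175]), (0.51, [292, 124, 309, 141])]
stand [(0.74, [295, 153, 332, 190])]
magazine [(0.64, [140, 144, 178, 200])]
```

Run:
```python
import cv2
s=cv2.imread("pics/side0.png");t=cv2.imread("pics/top0.png")
def up(im,x0,y0,x1,y1,k,n): cv2.imwrite(n,cv2.resize(im[y0:y1,x0:x1],None,fx=k,fy=k,interpolation=cv2.INTER_CUBIC))
cv2.imwrite("pics/s0b.png",cv2.resize(s,(780,585)));cv2.imwrite("pics/t0b.png",cv2.resize(t,(780,585)))
up(s,180,120,320,220,5,"pics/s0rods.png");up(s,120,220,260,340,5,"pics/s0mag.png")
up(t,100,110,240,220,5,"pics/t0mag.png");up(t,260,100,400,220,5,"pics/t0rods.png")
```

```text
(no output)
```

The candidates are blue (side 220,166; top 302,133), red in the wooden block (side 258,160; top 316,166) and yellow (side 289,158; top 349,195). The red one in the stand is the one described, and the close crops confirm it. Next I'll measure.

```bash
cat > h.py <<'E'
import numpy as np
from scipy.spatial.transform import Rotation as Ro
from station import telemetry, optics, finder
cal={n:optics.calibration(n) for n in("side","top")}
def ray(n,uv):
    c=cal[n];T=np.array(c["T"]);d=T[:3,:3]@np.array([(uv[0]-c["cx"])/c["fx"],(uv[1]-c["cy"])/c["fy"],1]);return T[:3,3],d/np.linalg.norm(d)
def proj(n,p):
    c=cal[n];T=np.array(c["T"]);q=T[:3,:3].T@(np.asarray(p)-T[:3,3]);return np.array([c["fx"]*q[0]/q[2]+c["cx"],c["fy"]*q[1]/q[2]+c["cy"]])
def tri(a,b):
    (o1,d1),(o2,d2)=ray("side",a),ray("top",b)
    s=np.linalg.lstsq(np.c_[d1,-d2],o2-o1,rcond=None)[0]
    p,q=o1+s[0]*d1,o2+s[1]*d2; return (p+q)/2,np.linalg.norm(p-q)
def onz(n,uv,z):
    o,d=ray(n,uv);return o+d*(z-o[2])/d[2]
E
python3 - <<'E'
from h import *
np.set_printoptions(precision=4,suppress=True)
for n in cal: optics.grab_frame(n)
for q in ["push_rod","rod_grip","rod_tip","stand","magazine","mouth","dowel_upper","dowel_lower","dowel_upper_bottom","latch","whetstone","wedge","hex_bolt"]:
    r={n:[(d["location"][1],d["location"][0],d["confidence"]) for d in finder.pinpoint(q,n)] for n in cal}
    print(q,{n:[np.round(x,2).tolist() for x in v] for n,v in r.items()})
    for a in r["side"]:
        for b in r["top"]:
            p,e=tri(a[:2],b[:2])
            if e<.015: print("    ",p,round(e,4))
E
```

```text
push_rod {'side': [[218.6, 183.5, 0.8], [254.4, 184.4, 0.69], [290.3, 174.6, 0.65]], 'top': [[312.3, 171.3, 0.66], [297.1, 135.5, 0.55], [343.1, 193.4, 0.47]]}
     [ 0.7373 -0.0826  0.0151] 0.0043
     [ 0.631  -0.1251  0.0098] 0.0091
     [ 0.5541 -0.2201 -0.0007] 0.0099
rod_grip {'side': [[291.9, 142.1, 0.86], [218.7, 156.2, 0.84], [255.2, 153.4, 0.51]], 'top': [[315.5, 167.6, 0.71], [303.1, 127.6, 0.55]]}
     [ 0.7383 -0.0931  0.1153] 0.003
     [ 0.6264 -0.1208  0.1359] 0.0052
rod_tip {'side': [[220.0, 182.2, 0.72], [290.9, 175.7, 0.65]], 'top': [[341.6, 195.8, 0.62], [312.2, 168.4, 0.6], [297.0, 135.0, 0.59]]}
     [ 0.7352 -0.0828  0.0213] 0.0012
     [ 0.5485 -0.2147  0.0004] 0.0066
stand {'side': [[253.6, 188.3, 0.96]], 'top': [[314.9, 171.5, 0.65]]}
     [ 0.6354 -0.135  -0.0162] 0.0144
magazine {'side': [[182.7, 298.2, 0.69]], 'top': [[158.8, 172.3, 0.92]]}
     [0.6348 0.335  0.0169] 0.004
mouth {'side': [[194.2, 260.1, 0.95], [329.0, 172.0, 0.45]], 'top': [[149.8, 187.0, 0.77]]}
     [0.5829 0.3286 0.176 ] 0.0124
dowel_upper {'side': [[201.9, 247.6, 0.96], [197.7, 256.2, 0.38]], 'top': [[150.2, 194.2, 0.5]]}
dowel_lower {'side': [[252.5, 156.4, 0.21]], 'top': [[285.3, 246.0, 0.24]]}
dowel_upper_bottom {'side': [[197.5, 258.3, 0.85]], 'top': [[150.7, 183.7, 0.6]]}
     [0.5855 0.3232 0.1756] 0.0013Traceback (most recent call last):
  File "<stdin>", line 5, in <module>
ValueError: it knows: dowel_lower, dowel_upper, dowel_upper_bottom, hex_bolt, magazine, mouth, push_rod, rod_grip, rod_tip, stand, wedge, whetstone
```

```bash
cat > fit.py <<'E'
from h import *
import cv2
from scipy.optimize import minimize
np.set_printoptions(precision=4,suppress=True)
S=4
def circ(c,a,r,n=24):
    a=a/np.linalg.norm(a);u=np.cross(a,[0.3,0.9,.1]);u/=np.linalg.norm(u);v=np.cross(a,u)
    t=np.linspace(0,2*np.pi,n,endpoint=False);return c+r*(np.outer(np.cos(t),u)+np.outer(np.sin(t),v))
def hullmask(n,P,box):
    q=np.array([proj(n,p) for p in P]);x0,y0,x1,y1=box
    q=((q-[x0,y0]+.5)*S-.5).astype(np.float32)
    h=cv2.convexHull(q).reshape(-1,2);m=np.zeros(((y1-y0)*S,(x1-x0)*S),np.float32)
    cv2.fillConvexPoly(m,np.round(h*16).astype(np.int32),1.0,shift=4)
    return cv2.resize(m,(x1-x0,y1-y0),interpolation=cv2.INTER_AREA)
E
cat > f1.py <<'E'
from fit import *
im={n:optics.grab_frame(n) for n in cal}
hsv={n:cv2.cvtColor(im[n],cv2.COLOR_RGB2HSV) for n in cal}
box={"side":(180,230,225,275),"top":(130,165,170,205)}
M={}
for n in cal:
    d=finder.silhouettes("dowel_upper",n)
    x0,y0,x1,y1=box[n]
    for k in d[:2]: print(n,k["confidence"],k["extent"],k["pixels"].sum())
    M[n]=d[0]["pixels"][y0:y1,x0:x1].astype(np.float32)
    v=im[n][y0:y1,x0:x1].copy();e=cv2.Canny((M[n]*255).astype(np.uint8),50,100)
    cv2.imwrite(f"pics/dm_{n}.png",cv2.resize(np.hstack([v,np.dstack([M[n]*255]*3).astype(np.uint8)])[:,:,::-1],None,fx=8,fy=8,interpolation=cv2.INTER_NEAREST))
def geo(p):
    x,y,yaw,h=p;c,s=np.cos(yaw),np.sin(yaw)
    mo=np.array([x,y,.177]);a=np.array([-.5736*c,-.5736*s,.8192]);return mo,a,h
def cost(p):
    mo,a,h=geo(p);P=np.vstack([circ(mo,a,.018),circ(mo+a*(h-.002),a,.018),circ(mo+a*h,a,.0165)])
    e=sum(np.abs(hullmask(n,P,box[n])-M[n]).sum()/M[n].sum() for n in cal)
    # plate corners
    c,s=np.cos(p[2]),np.sin(p[2]);R=np.array([[c,-s,0],[s,c,0],[0,0,1]]);o=mo-R@[-.06,0,.177]
    return e
best=None
for y0 in(-.3,0,.3):
    for st in (0,.01):
        r=minimize(cost,[.583+st,.325,y0,.048],method="Nelder-Mead",options=dict(initial_simplex=np.array([[.583,.325,y0,.048]]*5)+np.vstack([np.zeros(4),np.diag([.01,.01,.2,.006])]),xatol=1e-4,fatol=1e-4))
        print(r.x,r.fun)
        if best is None or r.fun<best.fun:best=r
p=best.x;mo,a,h=geo(p);c,s=np.cos(p[2]),np.sin(p[2]);R=np.array([[c,-s,0],[s,c,0],[0,0,1]]);o=mo-R@[-.06,0,.177]
print("origin",o,"top",mo+a*h)
for n in cal:
    v=cv2.resize(im[n],None,fx=S,fy=S,interpolation=cv2.INTER_CUBIC)[:,:,::-1].copy()
    def poly(P,col,cl=True):
        q=np.array([(proj(n,x)+.5)*S-.5 for x in P]);cv2.polylines(v,[np.round(q).astype(np.int32)],cl,col,1)
    poly(circ(mo,a,.027),(0,255,0));poly(circ(mo,a,.018),(0,255,255));poly(circ(mo+a*h,a,.018),(0,0,255))
    poly(circ(mo-a*.12,a,.0235),(255,0,255));poly([mo+a*h,mo-a*.15],(255,255,0),False)
    for z in(0,.012):poly([o+R@[sx*.085,sy*.05,z] for sx,sy in((1,1),(1,-1),(-1,-1),(-1,1))],(255,255,255))
    b=(120,220,250,340) if n=="side" else(110,130,230,220)
    w=v[b[1]*S:b[3]*S,b[0]*S:b[2]*S];cv2.imwrite(f"pics/fit_{n}.png",w)
E
python3 f1.py
```

```text
side 0.63 [183.2, 241.4, 211.0, 267.9] 410
top 0.52 [139.6, 177.6, 154.6, 199.9] 286
[ 0.5877  0.3258 -0.0102  0.0497] 0.17929494380950928
[ 0.5877  0.3258 -0.0102  0.0497] 0.17929494380950928
[0.5876 0.3261 0.0169 0.0487] 0.1767493188381195
[0.5876 0.3261 0.0169 0.0487] 0.1767493188381195
[0.5878 0.3278 0.1347 0.0518] 0.20917832851409912
[0.5878 0.3278 0.1347 0.0518] 0.20917832851409912
origin [0.6476 0.3271 0.    ] top [0.5596 0.3257 0.2169]
```

```bash
python3 - <<'E'
import cv2,numpy as np
t=cv2.imread("pics/top0.png");s=cv2.imread("pics/side0.png")
def up(im,x0,y0,x1,y1,k,n):
    v=cv2.resize(im[y0:y1,x0:x1],None,fx=k,fy=k,interpolation=cv2.INTER_NEAREST)
    v=np.clip(v.astype(float)*1.3,0,255).astype(np.uint8)
    for x in range(x0,x1,5): cv2.putText(v,str(x),((x-x0)*k,8),0,.3,(0,255,255));cv2.line(v,((x-x0)*k,10),((x-x0)*k,14),(0,255,255))
    for y in range(y0,y1,5): cv2.putText(v,str(y),(0,(y-y0)*k+4),0,.3,(0,255,255))
    cv2.imwrite(n,v)
up(t,135,140,183,204,9,"pics/t0z.png")
up(s,138,235,224,328,6,"pics/s0z.png")
E
cat > f2.py <<'E'
from fit import *
from scipy.optimize import least_squares
def model(p):
    x,y,yaw,h=p[:4];c,s=np.cos(yaw),np.sin(yaw);R=np.array([[c,-s,0],[s,c,0],[0,0,1]]);mo=np.array([x,y,.177]);return R,mo,mo-R@[-.06,0,.177],R@[-.5736,0,.8192]
def res(p):
    R,mo,o,a=model(p);b={"side":p[4:6],"top":p[6:8]};e=[]
    def pt(n,P,uv,s=1): e.extend((proj(n,P)+b[n]-uv)/s)
    def line(n,P,Q,uv,s=1):
        A,B=proj(n,P)+b[n],proj(n,Q)+b[n];d=(B-A)/np.linalg.norm(B-A);w=np.array(uv)-A;e.append((d[0]*w[1]-d[1]*w[0])/s)
    C=lambda sx,sy,z:o+R@[sx*.085,sy*.05,z]
    # side sees the +y side of the plate nearest
    pt("side",C(-1,1,0),(206,323.3));pt("side",C(-1,-1,.012),(219.5,294.2))
    line("side",C(-1,1,0),C(1,1,0),(151,306));line("side",C(-1,1,0),C(1,1,0),(180,315.3))
    pt("top",C(-1,-1,.012),(175.7,197.3));line("top",C(1,-1,.012),C(-1,-1,.012),(177.5,178));line("top",C(1,-1,.012),C(-1,-1,.012),(177.5,160))
    line("top",C(-1,1,.006),C(-1,-1,.006),(152,198.5))
    pt("top",mo+a*p[3],(146.6,192.7));pt("side",mo+a*p[3],(205.3,249.8))
    pt("top",mo,(149.8,185.0),1.5)
    e.extend(p[4:8]/.8);return np.array(e)
r=least_squares(res,[.588,.326,0.,.049,0,0,0,0])
print(r.x,r.cost);print(r.fun)
R,mo,o,a=model(r.x);print("origin",o,"mouth",mo,"axis",a,"top",mo+a*r.x[3])
im={n:cv2.cvtColor(cv2.imread(f"pics/{n}0.png"),cv2.COLOR_BGR2RGB) for n in cal}
h=r.x[3];bb={"side":r.x[4:6],"top":r.x[6:8]}
for n in cal:
    v=cv2.resize(im[n],None,fx=S,fy=S,interpolation=cv2.INTER_CUBIC)[:,:,::-1].copy()
    def poly(P,col,cl=True):
        q=np.array([(proj(n,x)+bb[n]+.5)*S-.5 for x in P]);cv2.polylines(v,[np.round(q).astype(np.int32)],cl,col,1)
    poly(circ(mo,a,.027),(0,255,0));poly(circ(mo,a,.018),(0,255,255));poly(circ(mo+a*h,a,.018),(0,0,255))
    poly(circ(mo-a*.12,a,.0235),(255,0,255));poly([mo+a*h,mo-a*.15],(255,255,0),False)
    for z in(0,.012):poly([o+R@[sx*.085,sy*.05,z] for sx,sy in((1,1),(1,-1),(-1,-1),(-1,1))],(255,255,255))
    b=(130,230,230,330) if n=="side" else(120,135,200,215)
    cv2.imwrite(f"pics/fit2_{n}.png",v[b[1]*S:b[3]*S,b[0]*S:b[2]*S])
E
python3 f2.py; python3 -c "
import cv2,numpy as np
a=cv2.imread('pics/fit2_side.png');b=cv2.imread('pics/fit2_top.png');b=cv2.copyMakeBorder(b,0,80,0,0,0);cv2.imwrite('pics/fit2.png',np.hstack([a,b]))"
```

```text
[ 0.5844  0.3258 -0.0041  0.0431 -0.1615 -0.4052 -0.8383  0.4916] 24.77640464911882
[-1.9569  2.4536  2.5266 -4.5677  0.1521  1.4759  2.1549 -0.2869  0.2249
  0.1018  0.9385 -0.7458  0.5559  0.2469  1.22   -0.615  -0.1449 -0.2019
 -0.5065 -1.0478  0.6145]
origin [0.6444 0.3256 0.    ] mouth [0.5844 0.3258 0.177 ] axis [-0.5736  0.0023  0.8192] top [0.5597 0.3259 0.2123]
```

```bash
python3 - <<'E'
s=open('f2.py').read()
i=s.index('    pt("side",C(-1,1,0)');j=s.index('    pt("top",mo+a*p[3]')
s=s[:i]+'''    pt("side",C(-1,1,0),(206,323.3))
    line("side",C(-1,1,0),C(1,1,0),(151,306));line("side",C(-1,1,0),C(1,1,0),(180,315.3))
    line("side",C(-1,1,0),C(-1,-1,0),(213,309))
    line("top",C(-1,1,.006),C(-1,-1,.006),(152,198.5));line("top",C(-1,1,.006),C(-1,-1,.006),(174,197.5))
    B=lambda sx,sy:o+R@[sx*p[8],sy*p[9],.015]
    pt("side",B(-1,1),(201.5,316.8));pt("side",B(-1,-1),(214,291.7));pt("side",B(1,1),(148.7,301));pt("top",B(-1,-1),(173.8,192));pt("top",B(1,-1),(173.5,145.2))
'''+s[j:]
s=s.replace('[.588,.326,0.,.049,0,0,0,0]','[.588,.326,0.,.049,0,0,0,0,.07,.04]')
open('f2.py','w').write(s)
E
python3 f2.py; python3 -c "
import cv2,numpy as np
a=cv2.imread('pics/fit2_side.png');b=cv2.imread('pics/fit2_top.png');b=cv2.copyMakeBorder(b,0,80,0,0,0);cv2.imwrite('pics/fit2b.png',np.hstack([a,b]))"
```

```text
[ 0.5838  0.3244  0.0321  0.041  -0.1017 -0.4702 -0.5769  0.46    0.0703
  0.0392] 10.838489532049802
[-0.5292  1.9018  1.2171  1.4458 -0.5416  0.3835  0.555  -0.3303 -0.8359
  0.7592 -1.926   0.0057 -2.0264  1.084  -0.1764 -0.6015  0.0963  0.5307
  0.3122  0.6018  0.8486 -0.0928 -0.0205 -0.1272 -0.5878 -0.7212  0.575 ]
origin [0.6438 0.3263 0.    ] mouth [0.5838 0.3244 0.177 ] axis [-0.5733 -0.0184  0.8192] top [0.5603 0.3237 0.2106]
```

```bash
python3 - <<'E'
import cv2,numpy as np
t=cv2.imread("pics/top0.png");s=cv2.imread("pics/side0.png")
def up(im,x0,y0,x1,y1,k,n):
    v=cv2.resize(im[y0:y1,x0:x1],None,fx=k,fy=k,interpolation=cv2.INTER_NEAREST)
    v=np.clip(v.astype(float)*1.3,0,255).astype(np.uint8)
    for x in range(x0,x1,5): cv2.putText(v,str(x),((x-x0)*k,8),0,.3,(0,255,255));cv2.line(v,((x-x0)*k,10),((x-x0)*k,14),(0,255,255))
    for y in range(y0,y1,5): cv2.putText(v,str(y),(0,(y-y0)*k+4),0,.3,(0,255,255))
    return v
a=up(t,285,145,335,195,8,0);b=up(s,230,138,282,205,8,0)
a=cv2.copyMakeBorder(a,0,b.shape[0]-a.shape[0],0,0,0)
cv2.imwrite("pics/standz.png",np.hstack([a[:,:400],b[:,:400]]))
E
python3 - <<'E'
from fit import *
from scipy.optimize import least_squares
obs=[("top",(-1,1,.06),(299.2,152.8)),("top",(1,1,.06),(328.8,156.2)),("top",(1,-1,.06),(326,185.4)),("top",(-1,-1,.06),(296.5,182.9)),
("side",(0,0,0),None)]
def res(p):
    x,y,w=p[:3];c,s=np.cos(w),np.sin(w);R=np.array([[c,-s,0],[s,c,0],[0,0,1]]);o=np.array([x,y,0]);b={"side":p[3:5],"top":p[5:7]};e=[]
    # corners in stand frame where u=+x world(up in top image), v=+y(left)
    C=lambda a,bb,z:o+R@[a*.0425,bb*.0425,z]
    for n,k,uv in [("top",(1,1,.06),(299.2,152.8)),("top",(1,-1,.06),(328.8,156.2)),("top",(-1,-1,.06),(326,185.4)),("top",(-1,1,.06),(296.5,182.9)),
      ("side",(1,1,.06),(237.5,174.5)),("side",(-1,1,.06),(261.5,185)),("side",(-1,-1,.06),(274.5,168.5)),("side",(1,1,0),(237.5,190)),("side",(-1,1,0),(261.5,199.7)),("side",(-1,-1,0),(274.3,184))]:
        e.extend(proj(n,C(*k))+b[n]-uv)
    e.extend(p[3:]/.8);return np.array(e)
r=least_squares(res,[.63,-.125,-.07,0,0,0,0]);print(r.x,r.cost);print(r.fun)
b={"side":r.x[3:5],"top":r.x[5:7]}
o=np.array([r.x[0],r.x[1],0])
for k,z,uvs,uvt in [("pommel",.159,(255.5,146.3),(316.3,164.5)),("flange",.098,(255.2,164.2),(313.7,168))]:
    print(k,tri(np.array(uvs)-b["side"],np.array(uvt)-b["top"]),onz("top",np.array(uvt)-b["top"],z),onz("side",np.array(uvs)-b["side"],z))
from scipy.spatial.transform import Rotation as Ro
st=telemetry.get_state();M=Ro.from_euler("xyz",st["ee_rot"]).as_matrix();print(st["t"],st["eef_pos"]);print(M)
# machine points
for z in(0,.1,.2,.3,.4,.5): print(z,"redhandle",onz("top",(357,123),z)[:2],"bracket corner",onz("top",(341,88),z)[:2],"board",onz("top",(350,153),z)[:2],"headleft",onz("top",(438,80),z)[:2])
E
```

```text
[ 0.6283 -0.1231 -0.1344 -0.1359 -0.4877 -0.2428  0.2201] 2.4346627367095577
[ 0.5217  0.3303  0.0305  0.185  -0.2307 -0.0306  0.058  -0.8285 -0.5707
  1.2968 -0.0985 -0.3691  0.3084  0.2071  0.2581  0.5083  0.043  -0.2668
  0.272  -0.6143 -0.1699 -0.6096 -0.3035  0.2751]
pommel (array([ 0.6294, -0.1225,  0.1583]), np.float64(0.002355121837990042)) [ 0.6304 -0.122   0.159 ] [ 0.6279 -0.1219  0.159 ]
flange (array([ 0.6292, -0.1222,  0.0918]), np.float64(0.0017161092902687133)) [ 0.6277 -0.1218  0.098 ] [ 0.627  -0.1148  0.098 ]
1.6 [ 0.2477 -0.6279  0.4047]
[[-0.     -0.9302 -0.367 ]
 [-0.     -0.367   0.9302]
 [-1.      0.     -0.    ]]
0 redhandle [ 0.7722 -0.2675] bracket corner [ 0.8814 -0.2224] board [ 0.6809 -0.2433] headleft [ 0.8992 -0.5185]
0.1 redhandle [ 0.7523 -0.2469] bracket corner [ 0.854  -0.2049] board [ 0.6672 -0.2244] headleft [ 0.8706 -0.4809]
0.2 redhandle [ 0.7324 -0.2264] bracket corner [ 0.8267 -0.1874] board [ 0.6535 -0.2054] headleft [ 0.8421 -0.4433]
0.3 redhandle [ 0.7125 -0.2058] bracket corner [ 0.7994 -0.1699] board [ 0.6397 -0.1865] headleft [ 0.8136 -0.4057]
0.4 redhandle [ 0.6925 -0.1852] bracket corner [ 0.7721 -0.1524] board [ 0.626  -0.1676] headleft [ 0.785  -0.3681]
0.5 redhandle [ 0.6726 -0.1646] bracket corner [ 0.7447 -0.1348] board [ 0.6123 -0.1486] headleft [ 0.7565 -0.3305]
```

Run:
```python
from fit import *
for nm,uv in (("redtip",(360,122)),("redblock",(386,97)),("bracket",(341,88)),("greenhead",(442,75)),("boardcorner",(352,153)),("postblock",(356,35))):
    print(nm,[(z,np.round(proj("side",onz("top",uv,z))).astype(int).tolist()) for z in(0,.1,.2,.3,.4,.5,.6,.8)])
s=cv2.imread("pics/side0.png");cv2.imwrite("pics/s0top.png",cv2.resize(s[0:150,130:400],None,fx=2.9,fy=2.9,interpolation=cv2.INTER_CUBIC))
```

```text
redtip [(0, [234, 150]), (0.1, [235, 131]), (0.2, [237, 109]), (0.3, [239, 84]), (0.4, [241, 55]), (0.5, [244, 22]), (0.6, [246, -16]), (0.8, [254, -115])]
redblock [(0, [224, 133]), (0.1, [226, 115]), (0.2, [227, 94]), (0.3, [229, 70]), (0.4, [232, 44]), (0.5, [234, 12]), (0.6, [237, -24]), (0.8, [245, -119])]
bracket [(0, [199, 152]), (0.1, [201, 133]), (0.2, [204, 111]), (0.3, [206, 86]), (0.4, [209, 57]), (0.5, [212, 24]), (0.6, [216, -14]), (0.8, [226, -114])]
greenhead [(0, [228, 106]), (0.1, [229, 90]), (0.2, [231, 71]), (0.3, [233, 49]), (0.4, [235, 25]), (0.5, [237, -4]), (0.6, [240, -37]), (0.8, [247, -125])]
boardcorner [(0, [256, 161]), (0.1, [257, 140]), (0.2, [259, 118]), (0.3, [260, 92]), (0.4, [262, 62]), (0.5, [264, 28]), (0.6, [266, -11]), (0.8, [273, -113])]
postblock [(0, [166, 135]), (0.1, [168, 116]), (0.2, [171, 96]), (0.3, [173, 72]), (0.4, [177, 45]), (0.5, [181, 14]), (0.6, [185, -23]), (0.8, [197, -117])]
```

{"method": "play_rows", "body": {
  "steps": [
    {"gripper": 1,"ty": -0.44,"tz": 0.4},
    {"gripper": 1,"ty": -0.87,"tz": 0.8},
    {"gripper": 1,"ty": -0.87,"tz": 0.8},
    {"gripper": 1,"ty": -0.87,"tz": 0.8},
    {"gripper": 1,"ty": -0.87,"tz": 0.8},
    {"gripper": 1,"ty": -0.87,"tz": 0.8},
    {"gripper": 1,"ty": -0.87,"tz": 0.8},
    {"gripper": 1,"ty": -0.87,"tz": 0.8},
    {"gripper": 1,"ty": -0.87,"tz": 0.8},
    {"gripper": 1,"ty": -0.87,"tz": 0.8},
    {"gripper": 1,"ty": -0.87,"tz": 0.8},
    {"gripper": 1,"ty": -0.87,"tz": 0.8},
    {"gripper": 1,"ty": -0.87,"tz": 0.8},
    {"gripper": 1,"ty": -0.87,"tz": 0.8},
    {"gripper": 1,"ty": -0.87,"tz": 0.8},
    {"gripper": 1,"ty": -0.87,"tz": 0.8},
    {"gripper": 1,"ty": -0.87,"tz": 0.8},
    {"gripper": 1,"ty": -0.87,"tz": 0.8},
    {"gripper": 1,"ty": -0.44,"tz": 0.4}
  ]
}}

```text
invalid input
```

{"method": "play_rows", "body": {
  "steps": [
    {"gripper": 1.0,"tx": 0.0,"ty": -0.44,"tz": 0.4,"ax": 0.0,"ay": 0.0,"az": 0.0},
    {"gripper": 1.0,"tx": 0.0,"ty": -0.87,"tz": 0.8,"ax": 0.0,"ay": 0.0,"az": 0.0}
  ],
  "newtons": 20
}}

```text
t: 1.77
eef_pos: [0.2665, -0.5889, 0.4037]
ee_rot: [0.86, 1.57, 2.804]
force: [0.2, -0.1, -0.3]
width: 0.0876
```

{"method": "play_rows", "body": {
  "steps": [
    {"gripper": 1.0,"tx": 0.0,"ty": -0.87,"tz": 0.8,"ax": 0.0,"ay": 0.0,"az": 0.0},
    {"gripper": 1.0,"tx": 0.0,"ty": -0.87,"tz": 0.8,"ax": 0.0,"ay": 0.0,"az": 0.0},
    {"gripper": 1.0,"tx": 0.0,"ty": -0.87,"tz": 0.8,"ax": 0.0,"ay": 0.0,"az": 0.0},
    {"gripper": 1.0,"tx": 0.0,"ty": -0.87,"tz": 0.8,"ax": 0.0,"ay": 0.0,"az": 0.0},
    {"gripper": 1.0,"tx": 0.0,"ty": -0.87,"tz": 0.8,"ax": 0.0,"ay": 0.0,"az": 0.0},
    {"gripper": 1.0,"tx": 0.0,"ty": -0.87,"tz": 0.8,"ax": 0.0,"ay": 0.0,"az": 0.0},
    {"gripper": 1.0,"tx": 0.0,"ty": -0.87,"tz": 0.8,"ax": 0.0,"ay": 0.0,"az": 0.0},
    {"gripper": 1.0,"tx": 0.0,"ty": -0.87,"tz": 0.8,"ax": 0.0,"ay": 0.0,"az": 0.0},
    {"gripper": 1.0,"tx": 0.0,"ty": -0.87,"tz": 0.8,"ax": 0.0,"ay": 0.0,"az": 0.0},
    {"gripper": 1.0,"tx": 0.0,"ty": -0.87,"tz": 0.8,"ax": 0.0,"ay": 0.0,"az": 0.0},
    {"gripper": 1.0,"tx": 0.0,"ty": -0.87,"tz": 0.8,"ax": 0.0,"ay": 0.0,"az": 0.0},
    {"gripper": 1.0,"tx": 0.0,"ty": -0.87,"tz": 0.8,"ax": 0.0,"ay": 0.0,"az": 0.0},
    {"gripper": 1.0,"tx": 0.0,"ty": -0.87,"tz": 0.8,"ax": 0.0,"ay": 0.0,"az": 0.0},
    {"gripper": 1.0,"tx": 0.0,"ty": -0.87,"tz": 0.8,"ax": 0.0,"ay": 0.0,"az": 0.0},
    {"gripper": 1.0,"tx": 0.0,"ty": -0.87,"tz": 0.8,"ax": 0.0,"ay": 0.0,"az": 0.0},
    {"gripper": 1.0,"tx": 0.0,"ty": -0.87,"tz": 0.7,"ax": 0.0,"ay": 0.0,"az": 0.0},
    {"gripper": 1.0,"tx": 0.0,"ty": -0.44,"tz": 0.4,"ax": 0.0,"ay": 0.0,"az": 0.0}
  ]
}}

```text
t: 3.18
eef_pos: [0.4817, -0.149, 0.405]
ee_rot: [-1.768, 1.57, 0.18]
force: [1.4, -0.4, -0.3]
width: 0.0876
```

```bash
cat > st.py <<'E'
from h import *
np.set_printoptions(precision=4,suppress=True)
st=telemetry.get_state();M=Ro.from_euler("xyz",st["ee_rot"]).as_matrix()
print("t",st["t"],"pos",st["eef_pos"],"q",st["q"],"F",st["force"],"M",st["moment"],"w",st["width"]);print(M)
def to(p,R=None):
    d=M.T@(np.array(p)-st["eef_pos"])/.025;print("units xyz",d)
    if R is not None: print("rotvec units",Ro.from_matrix(M.T@R).as_rotvec(degrees=True)/6)
E
python3 -c "
from st import *
to([.6285,-.1225,.405])"
```

```text
t 3.1833 pos [ 0.4817 -0.149   0.405 ] q [ 0.0901  0.0748 -0.3565 -0.0001 -1.1384 -1.2834] F [ 1.357  -0.4151 -0.2729] M [-0.0756 -0.0176 -0.0535] w 0.08758319904391361
[[ 0.0011 -0.9296 -0.3685]
 [ 0.0002 -0.3685  0.9296]
 [-1.     -0.0011 -0.0002]]
units xyz [ 0.0055 -5.85   -1.1774]
```

{"method": "play_rows", "body": {
  "steps": [
    {"gripper": 1.0,"tx": 0.0,"ty": -0.85,"tz": -0.17,"ax": 0.0,"ay": 0.0,"az": 0.0},
    {"gripper": 1.0,"tx": 0.0,"ty": -1.0,"tz": -0.2,"ax": 0.0,"ay": 0.0,"az": 0.0},
    {"gripper": 1.0,"tx": 0.0,"ty": -1.0,"tz": -0.2,"ax": 0.0,"ay": 0.0,"az": 0.0},
    {"gripper": 1.0,"tx": 0.0,"ty": -1.0,"tz": -0.2,"ax": 0.0,"ay": 0.0,"az": 0.0},
    {"gripper": 1.0,"tx": 0.0,"ty": -1.0,"tz": -0.2,"ax": 0.0,"ay": 0.0,"az": 0.0},
    {"gripper": 1.0,"tx": 0.0,"ty": -0.7,"tz": -0.14,"ax": 0.0,"ay": 0.0,"az": 0.0},
    {"gripper": 1.0,"tx": 0.0,"ty": -0.3,"tz": -0.07,"ax": 0.0,"ay": 0.0,"az": 0.0},
    {"gripper": 1.0,"tx": 0.0,"ty": 0.0,"tz": 0.0,"ax": 0.0,"ay": 0.0,"az": 0.0}
  ]
}}

```text
t: 3.85
eef_pos: [0.6288, -0.1246, 0.4038]
ee_rot: [1.314, 1.57, -3.022]
force: [-0.0, -0.2, -0.1]
width: 0.0872
```

```bash
python3 -c "
from st import *
to([.6285,-.1225,.286])
import cv2
t=optics.grab_frame('side');cv2.imwrite('pics/s1.png',cv2.resize(t[0:230,130:400],None,fx=2.9,fy=2.6,interpolation=cv2.INTER_CUBIC)[:,:,::-1])"
```

```text
t 3.85 pos [ 0.6288 -0.1246  0.4038] q [ 0.1082  0.3041 -0.0691  0.     -1.1985 -1.3026] F [-0.0005 -0.1528 -0.0655] M [0.0057 0.0069 0.0215] w 0.08721920257451414
[[-0.001  -0.93   -0.3675]
 [-0.0001 -0.3675  0.93  ]
 [-1.      0.001   0.0003]]
units xyz [ 4.7113 -0.0263  0.0823]
```

The gripper is open directly above the red rod (crop 363,385), with the fingers straddling it. The blue and yellow rods are well clear, so I'll descend.

{"method": "play_rows", "body": {
  "steps": [
    {"gripper": 1.0,"tx": 0.5,"ty": 0.0,"tz": 0.08,"ax": 0.0,"ay": 0.0,"az": 0.0},
    {"gripper": 1.0,"tx": 0.9,"ty": 0.0,"tz": 0.0,"ax": 0.0,"ay": 0.0,"az": 0.0},
    {"gripper": 1.0,"tx": 0.9,"ty": 0.0,"tz": 0.0,"ax": 0.0,"ay": 0.0,"az": 0.0},
    {"gripper": 1.0,"tx": 0.9,"ty": 0.0,"tz": 0.0,"ax": 0.0,"ay": 0.0,"az": 0.0},
    {"gripper": 1.0,"tx": 0.7,"ty": 0.0,"tz": 0.0,"ax": 0.0,"ay": 0.0,"az": 0.0},
    {"gripper": 1.0,"tx": 0.5,"ty": 0.0,"tz": 0.0,"ax": 0.0,"ay": 0.0,"az": 0.0},
    {"gripper": 1.0,"tx": 0.3,"ty": 0.0,"tz": 0.0,"ax": 0.0,"ay": 0.0,"az": 0.0},
    {"gripper": 0.25,"tx": 0.0,"ty": 0.0,"tz": 0.0,"ax": 0.0,"ay": 0.0,"az": 0.0},
    {"gripper": 0.0,"tx": 0.0,"ty": 0.0,"tz": 0.0,"ax": 0.0,"ay": 0.0,"az": 0.0},
    {"gripper": 0.0,"tx": 0.0,"ty": 0.0,"tz": 0.0,"ax": 0.0,"ay": 0.0,"az": 0.0},
    {"gripper": 0.0,"tx": 0.0,"ty": 0.0,"tz": 0.0,"ax": 0.0,"ay": 0.0,"az": 0.0},
    {"gripper": 0.0,"tx": 0.0,"ty": 0.0,"tz": 0.0,"ax": 0.0,"ay": 0.0,"az": 0.0},
    {"gripper": 0.0,"tx": 0.0,"ty": 0.0,"tz": 0.0,"ax": 0.0,"ay": 0.0,"az": 0.0},
    {"gripper": 0.0,"tx": 0.0,"ty": 0.0,"tz": 0.0,"ax": 0.0,"ay": 0.0,"az": 0.0}
  ],
  "newtons": 30
}}

```text
t: 5.07
eef_pos: [0.6271, -0.1234, 0.2875]
ee_rot: [-1.888, 1.57, 0.059]
force: [0.0, 0.3, 0.5]
width: 0.0467
```

```bash
python3 -c "
from st import *
import cv2
t=optics.grab_frame('side');cv2.imwrite('pics/s2.png',cv2.resize(t[100:220,200:330],None,fx=5,fy=5,interpolation=cv2.INTER_CUBIC)[:,:,::-1])"
```

```text
t 5.0667 pos [ 0.6271 -0.1234  0.2875] q [ 0.1104  0.3933 -0.2204  0.     -0.9565 -1.3054] F [0.0331 0.3175 0.5306] M [ 0.0216 -0.0298 -0.0113] w 0.046674535594595105
[[ 0.0006 -0.9302 -0.3671]
 [ 0.     -0.3671  0.9302]
 [-1.     -0.0005 -0.0002]]
```

{"method": "play_rows", "body": {
  "steps": [
    {"gripper": 0.0,"tx": 0.0,"ty": 0.0,"tz": 0.0,"ax": 0.0,"ay": 0.0,"az": 0.0},
    {"gripper": 0.0,"tx": 0.0,"ty": 0.0,"tz": 0.0,"ax": 0.0,"ay": 0.0,"az": 0.0},
    {"gripper": 0.0,"tx": 0.0,"ty": 0.0,"tz": 0.0,"ax": 0.0,"ay": 0.0,"az": 0.0},
    {"gripper": 0.0,"tx": 0.0,"ty": 0.0,"tz": 0.0,"ax": 0.0,"ay": 0.0,"az": 0.0},
    {"gripper": 0.0,"tx": 0.0,"ty": 0.0,"tz": 0.0,"ax": 0.0,"ay": 0.0,"az": 0.0},
    {"gripper": 0.0,"tx": 0.0,"ty": 0.0,"tz": 0.0,"ax": 0.0,"ay": 0.0,"az": 0.0},
    {"gripper": 0.0,"tx": 0.0,"ty": 0.0,"tz": 0.0,"ax": 0.0,"ay": 0.0,"az": 0.0},
    {"gripper": 0.0,"tx": 0.0,"ty": 0.0,"tz": 0.0,"ax": 0.0,"ay": 0.0,"az": 0.0}
  ],
  "newtons": 50
}}

```text
t: 5.78
eef_pos: [0.627, -0.1235, 0.2871]
ee_rot: [1.047, 1.571, 2.994]
force: [-0.2, 0.6, -1.0]
width: 0.027
```

```bash
python3 -c "
from st import *
yaw=.015;c,s=np.cos(yaw),np.sin(yaw)
d=np.array([.5736*c,.5736*s,-.8192])
mo=np.array([.586,.325,.177])
# target: rod tip 70mm before the mouth plane, minimal rotation from current
def tgt(depth,grip=.112): return mo+d*(depth-(grip+.159))
x0=M[:,0];ax=np.cross(x0,d);R=Ro.from_rotvec(ax/np.linalg.norm(ax)*np.arccos(x0@d)).as_matrix()@M
print(R);print('target -0.07',tgt(-.07));to(tgt(-.07),R)
to([.45,-.1225,.36]);print(d)"
```

```text
t 5.7833 pos [ 0.627  -0.1235  0.2871] q [ 0.1104  0.3938 -0.2207 -0.0001 -0.9564 -1.3054] F [-0.199   0.6447 -0.9622] M [-0.0019  0.0494 -0.0342] w 0.027038458150599888
[[-0.0002 -0.9302 -0.367 ]
 [ 0.     -0.367   0.9302]
 [-1.      0.0002  0.0001]]
[[ 0.5734 -0.7611 -0.3032]
 [ 0.0086 -0.3644  0.9312]
 [-0.8192 -0.5366 -0.2024]]
target -0.07 [0.3904 0.3221 0.4563]
units xyz [-6.7689  2.2644 20.0508]
rotvec units [-0.      2.0596 -5.4586]
units xyz [-2.916   6.5727  2.6339]
[ 0.5735  0.0086 -0.8192]
```

{"method": "play_rows", "body": {
  "steps": [
    {"gripper": 0.0,"tx": -0.4,"ty": 0.0,"tz": 0.0,"ax": 0.0,"ay": 0.0,"az": 0.0},
    {"gripper": 0.0,"tx": -0.9,"ty": 0.0,"tz": 0.0,"ax": 0.0,"ay": 0.0,"az": 0.0},
    {"gripper": 0.0,"tx": -0.9,"ty": 0.0,"tz": 0.0,"ax": 0.0,"ay": 0.0,"az": 0.0},
    {"gripper": 0.0,"tx": -0.6,"ty": 0.0,"tz": 0.0,"ax": 0.0,"ay": 0.0,"az": 0.0},
    {"gripper": 0.0,"tx": -0.2,"ty": 0.0,"tz": 0.0,"ax": 0.0,"ay": 0.0,"az": 0.0}
  ]
}}

```text
t: 6.2
eef_pos: [0.6277, -0.1236, 0.3661]
ee_rot: [-2.02, 1.566, -0.073]
force: [-0.2, 0.3, -1.1]
width: 0.027
```

```bash
python3 -c "
from st import *
import cv2
t=optics.grab_frame('side');cv2.imwrite('pics/s3.png',cv2.resize(t[80:220,200:330],None,fx=4,fy=4,interpolation=cv2.INTER_CUBIC)[:,:,::-1])"
```

```text
t 6.2 pos [ 0.6277 -0.1236  0.3661] q [ 0.1104  0.3255 -0.1277  0.001  -1.1127 -1.3054] F [-0.1804  0.2727 -1.1214] M [ 0.0418 -0.0386  0.003 ] w 0.02698047008674629
[[ 0.005  -0.93   -0.3674]
 [-0.0004 -0.3674  0.9301]
 [-1.     -0.0045 -0.0022]]
```

The rod hangs straight in the jaws (tip at crop 221,335), clear of the hole (222,372). Next I'll carry it towards the magazine.

{"method": "play_rows", "body": {
  "steps": [
    {"gripper": 0.0,"tx": -0.1,"ty": 0.07,"tz": 0.5,"ax": 0.0,"ay": 0.0,"az": 0.0},
    {"gripper": 0.0,"tx": -0.23,"ty": 0.14,"tz": 0.97,"ax": 0.0,"ay": 0.0,"az": 0.0},
    {"gripper": 0.0,"tx": -0.23,"ty": 0.14,"tz": 0.97,"ax": 0.0,"ay": 0.0,"az": 0.0},
    {"gripper": 0.0,"tx": -0.23,"ty": 0.14,"tz": 0.97,"ax": 0.0,"ay": 0.0,"az": 0.0},
    {"gripper": 0.0,"tx": -0.23,"ty": 0.14,"tz": 0.97,"ax": 0.0,"ay": 0.0,"az": 0.0},
    {"gripper": 0.0,"tx": -0.23,"ty": 0.14,"tz": 0.97,"ax": 0.0,"ay": 0.0,"az": 0.0},
    {"gripper": 0.0,"tx": -0.23,"ty": 0.14,"tz": 0.97,"ax": 0.0,"ay": 0.0,"az": 0.0},
    {"gripper": 0.0,"tx": -0.23,"ty": 0.14,"tz": 0.97,"ax": 0.0,"ay": 0.0,"az": 0.0},
    {"gripper": 0.0,"tx": -0.23,"ty": 0.14,"tz": 0.97,"ax": 0.0,"ay": 0.0,"az": 0.0},
    {"gripper": 0.0,"tx": -0.23,"ty": 0.14,"tz": 0.97,"ax": 0.0,"ay": 0.0,"az": 0.0},
    {"gripper": 0.0,"tx": -0.23,"ty": 0.14,"tz": 0.97,"ax": 0.0,"ay": 0.0,"az": 0.0},
    {"gripper": 0.0,"tx": -0.23,"ty": 0.14,"tz": 0.97,"ax": 0.0,"ay": 0.0,"az": 0.0},
    {"gripper": 0.0,"tx": -0.23,"ty": 0.14,"tz": 0.97,"ax": 0.0,"ay": 0.0,"az": 0.0},
    {"gripper": 0.0,"tx": -0.23,"ty": 0.14,"tz": 0.97,"ax": 0.0,"ay": 0.0,"az": 0.0},
    {"gripper": 0.0,"tx": -0.23,"ty": 0.14,"tz": 0.97,"ax": 0.0,"ay": 0.0,"az": 0.0},
    {"gripper": 0.0,"tx": -0.23,"ty": 0.14,"tz": 0.97,"ax": 0.0,"ay": 0.0,"az": 0.0},
    {"gripper": 0.0,"tx": -0.23,"ty": 0.14,"tz": 0.97,"ax": 0.0,"ay": 0.0,"az": 0.0},
    {"gripper": 0.0,"tx": -0.23,"ty": 0.14,"tz": 0.97,"ax": 0.0,"ay": 0.0,"az": 0.0},
    {"gripper": 0.0,"tx": -0.23,"ty": 0.14,"tz": 0.97,"ax": 0.0,"ay": 0.0,"az": 0.0},
    {"gripper": 0.0,"tx": -0.23,"ty": 0.14,"tz": 0.97,"ax": 0.0,"ay": 0.0,"az": 0.0}
  ]
}}

```text
t: 7.92
eef_pos: [0.3884, 0.2925, 0.4731]
ee_rot: [1.904, 1.569, -2.433]
force: [0.1, 0.1, -0.2]
width: 0.0269
```

```bash
cat > mag.py <<'E'
from st import *
yaw=.015;c,s=np.cos(yaw),np.sin(yaw)
d=np.array([.5736*c,.5736*s,-.8192]);mo=np.array([.586,.325,.177])
def tgt(depth,grip=.113): return mo+d*(depth-(grip+.159))
x0=M[:,0];ax=np.cross(x0,d);na=np.linalg.norm(ax)
R=Ro.from_rotvec(ax/na*np.arctan2(na,x0@d)).as_matrix()@M
E
python3 -c "
from mag import *
to(tgt(-.10),R)"
```

```text
t 7.9167 pos [0.3884 0.2925 0.4731] q [ 1.0506  0.0023 -0.2757 -0.0006 -1.2943 -2.2454] F [ 0.1464  0.1324 -0.21  ] M [ 0.0941 -0.0792  0.0248] w 0.02688575732474002
[[-0.0013 -0.9302 -0.3671]
 [-0.0011 -0.3671  0.9302]
 [-1.      0.0016 -0.0006]]
units xyz [-0.3461  0.157   1.3229]
rotvec units [ 0.      2.0555 -5.4724]
```

{"method": "play_rows", "body": {
  "steps": [
    {"gripper": 0.0,"tx": -0.2,"ty": 0.1,"tz": 0.8,"ax": 0.0,"ay": 0.0,"az": 0.0},
    {"gripper": 0.0,"tx": -0.15,"ty": 0.06,"tz": 0.52,"ax": 0.0,"ay": 0.0,"az": 0.0},
    {"gripper": 0.0,"tx": 0.0,"ty": 0.0,"tz": 0.0,"ax": 0.0,"ay": 0.13,"az": -0.34},
    {"gripper": 0.0,"tx": 0.0,"ty": 0.0,"tz": 0.0,"ax": 0.0,"ay": 0.26,"az": -0.69},
    {"gripper": 0.0,"tx": 0.0,"ty": 0.0,"tz": 0.0,"ax": 0.0,"ay": 0.26,"az": -0.69},
    {"gripper": 0.0,"tx": 0.0,"ty": 0.0,"tz": 0.0,"ax": 0.0,"ay": 0.26,"az": -0.69},
    {"gripper": 0.0,"tx": 0.0,"ty": 0.0,"tz": 0.0,"ax": 0.0,"ay": 0.26,"az": -0.69},
    {"gripper": 0.0,"tx": 0.0,"ty": 0.0,"tz": 0.0,"ax": 0.0,"ay": 0.26,"az": -0.69},
    {"gripper": 0.0,"tx": 0.0,"ty": 0.0,"tz": 0.0,"ax": 0.0,"ay": 0.26,"az": -0.69},
    {"gripper": 0.0,"tx": 0.0,"ty": 0.0,"tz": 0.0,"ax": 0.0,"ay": 0.24,"az": -0.65},
    {"gripper": 0.0,"tx": 0.0,"ty": 0.0,"tz": 0.0,"ax": 0.0,"ay": 0.13,"az": -0.34},
    {"gripper": 0.0,"tx": 0.0,"ty": 0.0,"tz": 0.0,"ax": 0.0,"ay": 0.0,"az": 0.0}
  ]
}}

```text
t: 8.92
eef_pos: [0.3734, 0.3199, 0.481]
ee_rot: [-1.936, 0.958, 0.012]
force: [-0.8, -0.6, -2.1]
width: 0.0273
```

```bash
cat > look.py <<'E'
import sys,cv2
from mag import *
tag=sys.argv[1];V=[]
for n,b in (("side",(160,190,260,290)),("top",(125,130,205,230))):
    f=optics.grab_frame(n);cv2.imwrite(f"pics/{tag}_{n}_raw.png",f[:,:,::-1])
    w=cv2.resize(f[b[1]:b[3],b[0]:b[2]],None,fx=4.2,fy=4.2,interpolation=cv2.INTER_CUBIC)[:,:,::-1];V.append(w)
cv2.imwrite(f"pics/{tag}.png",np.hstack(V))
E
python3 -c "
from mag import *
to(tgt(-.10),R)
g=st['eef_pos']+M[:,0]*.159;print('grip',g,'tip',g+M[:,0]*.113,'depth',(g+M[:,0]*.113-mo)@d,'perp',(g+M[:,0]*.113-mo)-d*((g+M[:,0]*.113-mo)@d))"; python3 look.py a
```

```text
t 8.9167 pos [0.3734 0.3199 0.481 ] q [ 1.2339 -0.1196 -0.7178  0.763  -0.8977 -2.8951] F [-0.802  -0.6483 -2.0692] M [-0.1607  2.2849 -0.0837] w 0.02725630499020757
[[ 0.5751 -0.7596 -0.3037]
 [ 0.0072 -0.3665  0.9304]
 [-0.8181 -0.5372 -0.2053]]
units xyz [-0.0417 -0.0205  0.074 ]
rotvec units [ 0.     -0.0195  0.0122]
grip [0.4649 0.321  0.3509] tip [0.5298 0.3218 0.2585] depth -0.09898546094811501 perp [ 0.0006 -0.0023  0.0004]
t 8.9167 pos [0.3734 0.3199 0.481 ] q [ 1.2339 -0.1196 -0.7178  0.763  -0.8977 -2.8951] F [-0.802  -0.6483 -2.0692] M [-0.1607  2.2849 -0.0837] w 0.02725630499020757
[[ 0.5751 -0.7596 -0.3037]
 [ 0.0072 -0.3665  0.9304]
 [-0.8181 -0.5372 -0.2053]]
```

{"method": "play_rows", "body": {
  "steps": [
    {"gripper": 0.0,"tx": 0.2,"ty": 0.0,"tz": 0.04,"ax": -0.5,"ay": 0.0,"az": 0.0},
    {"gripper": 0.0,"tx": 0.3,"ty": 0.0,"tz": 0.0,"ax": -0.5,"ay": 0.0,"az": 0.0},
    {"gripper": 0.0,"tx": 0.3,"ty": 0.0,"tz": 0.0,"ax": -0.5,"ay": 0.0,"az": 0.0},
    {"gripper": 0.0,"tx": 0.3,"ty": 0.0,"tz": 0.0,"ax": -0.5,"ay": 0.0,"az": 0.0},
    {"gripper": 0.0,"tx": 0.2,"ty": 0.0,"tz": 0.0,"ax": 0.0,"ay": -0.02,"az": 0.01},
    {"gripper": 0.0,"tx": 0.1,"ty": 0.0,"tz": 0.0,"ax": 0.0,"ay": 0.0,"az": 0.0},
    {"gripper": 0.0,"tx": 0.0,"ty": 0.0,"tz": 0.0,"ax": 0.0,"ay": 0.0,"az": 0.0},
    {"gripper": 0.0,"tx": 0.0,"ty": 0.0,"tz": 0.0,"ax": 0.0,"ay": 0.0,"az": 0.0}
  ],
  "newtons": 60
}}

```text
t: 9.68
eef_pos: [0.394, 0.3222, 0.454]
ee_rot: [-2.137, 0.961, 0.017]
force: [-0.6, -0.2, -1.6]
width: 0.027
```

```bash
cat >> mag.py <<'E'
g=st['eef_pos']+M[:,0]*.159;tip=g+M[:,0]*.113;dep=(tip-mo)@d
print('tip',tip,'depth',dep,'perp',tip-mo-d*dep,'axial push',-st['force']@d,'tilt err rotvec',Ro.from_matrix(M.T@R).as_rotvec(degrees=True)/6)
E
python3 look.py b
```

```text
t 9.6833 pos [0.394  0.3222 0.454 ] q [ 1.1683 -0.0748 -0.7497  0.8138 -0.803  -2.7101] F [-0.5945 -0.1777 -1.634 ] M [-0.0181  2.1936  0.0353] w 0.026985853536144418
[[ 0.5726 -0.6822 -0.4547]
 [ 0.01   -0.5488  0.8359]
 [-0.8197 -0.4832 -0.3074]]
tip [0.5498 0.325  0.231 ] depth -0.0650326789317266 perp [0.0011 0.0005 0.0007] axial push -0.9960923210274473 tilt err rotvec [ 0.      0.0164 -0.0012]
```

The rod tip is about 15 mm in front of the dowel's end face and on its axis in both views (side crop 205,245 against a face at 193,252; top 508,275 against 515,264). I'll start the slow push.

{"method": "play_rows", "body": {
  "steps": [
    {"gripper": 0.0,"tx": 0.15,"ty": 0.0,"tz": 0.0,"ax": 0.0,"ay": 0.0,"az": 0.0},
    {"gripper": 0.0,"tx": 0.15,"ty": 0.0,"tz": 0.0,"ax": 0.0,"ay": 0.0,"az": 0.0},
    {"gripper": 0.0,"tx": 0.15,"ty": 0.0,"tz": 0.0,"ax": 0.0,"ay": 0.0,"az": 0.0},
    {"gripper": 0.0,"tx": 0.15,"ty": 0.0,"tz": 0.0,"ax": 0.0,"ay": 0.0,"az": 0.0},
    {"gripper": 0.0,"tx": 0.1,"ty": 0.0,"tz": 0.0,"ax": 0.0,"ay": 0.0,"az": 0.0},
    {"gripper": 0.0,"tx": 0.1,"ty": 0.0,"tz": 0.0,"ax": 0.0,"ay": 0.0,"az": 0.0},
    {"gripper": 0.0,"tx": 0.1,"ty": 0.0,"tz": 0.0,"ax": 0.0,"ay": 0.0,"az": 0.0}
  ]
}}

```text
t: 10.37
eef_pos: [0.4069, 0.3225, 0.4352]
ee_rot: [-2.138, 0.961, 0.018]
force: [-2.4, -0.4, 0.2]
width: 0.0269
```

```bash
python3 look.py c
```

```text
t 10.3667 pos [0.4069 0.3225 0.4352] q [ 1.1232 -0.0452 -0.7752  0.8618 -0.7402 -2.7346] F [-2.3994 -0.4473  0.185 ] M [0.0366 2.79   0.0666] w 0.026930275994753842
[[ 0.5728 -0.6812 -0.4558]
 [ 0.0104 -0.55    0.8351]
 [-0.8196 -0.4831 -0.308 ]]
tip [0.5627 0.3253 0.2123] depth -0.042257923990350554 perp [0.0009 0.0007 0.0007] axial push 1.5315720218403834 tilt err rotvec [0.     0.0184 0.003 ]
```

{"method": "play_rows", "body": {
  "steps": [
    {"gripper": 0.0,"tx": 0.14,"ty": 0.0,"tz": 0.0,"ax": 0.0,"ay": 0.0,"az": 0.0},
    {"gripper": 0.0,"tx": 0.16,"ty": 0.0,"tz": 0.0,"ax": 0.0,"ay": 0.0,"az": 0.0},
    {"gripper": 0.0,"tx": 0.16,"ty": 0.0,"tz": 0.0,"ax": 0.0,"ay": 0.0,"az": 0.0},
    {"gripper": 0.0,"tx": 0.16,"ty": 0.0,"tz": 0.0,"ax": 0.0,"ay": 0.0,"az": 0.0},
    {"gripper": 0.0,"tx": 0.16,"ty": 0.0,"tz": 0.0,"ax": 0.0,"ay": 0.0,"az": 0.0},
    {"gripper": 0.0,"tx": 0.16,"ty": 0.0,"tz": 0.0,"ax": 0.0,"ay": 0.0,"az": 0.0}
  ]
}}

```text
t: 10.97
eef_pos: [0.4204, 0.3228, 0.4163]
ee_rot: [-2.137, 0.96, 0.019]
force: [-5.7, -1.1, 5.3]
width: 0.0271
```

```bash
python3 look.py d
```

```text
t 10.9667 pos [0.4204 0.3228 0.4163] q [ 1.0739 -0.0134 -0.7999  0.9219 -0.6764 -2.7684] F [-5.7342 -1.094   5.2856] M [-0.3396  2.8882 -0.223 ] w 0.027086315160125274
[[ 0.5734 -0.6807 -0.4559]
 [ 0.011  -0.55    0.8351]
 [-0.8192 -0.4839 -0.3079]]
tip [0.5763 0.3258 0.1935] depth -0.019077347343764525 perp [0.0013 0.001  0.0009] axial push 7.628182125869698 tilt err rotvec [0.    0.02  0.012]
```

{"method": "play_rows", "body": {
  "steps": [
    {"gripper": 0.0,"tx": 0.14,"ty": 0.0,"tz": 0.0,"ax": -0.25,"ay": 0.0,"az": 0.0},
    {"gripper": 0.0,"tx": 0.14,"ty": 0.0,"tz": 0.0,"ax": -0.25,"ay": 0.0,"az": 0.0},
    {"gripper": 0.0,"tx": 0.14,"ty": 0.0,"tz": 0.0,"ax": -0.25,"ay": 0.0,"az": 0.0},
    {"gripper": 0.0,"tx": 0.14,"ty": 0.0,"tz": 0.0,"ax": -0.25,"ay": 0.0,"az": 0.0},
    {"gripper": 0.0,"tx": 0.14,"ty": 0.0,"tz": 0.0,"ax": -0.25,"ay": 0.0,"az": 0.0},
    {"gripper": 0.0,"tx": 0.14,"ty": 0.0,"tz": 0.0,"ax": -0.25,"ay": 0.0,"az": 0.0},
    {"gripper": 0.0,"tx": 0.14,"ty": 0.0,"tz": 0.0,"ax": -0.25,"ay": 0.0,"az": 0.0}
  ]
}}

```text
t: 11.65
eef_pos: [0.4345, 0.3233, 0.3963]
ee_rot: [-2.323, 0.96, 0.02]
force: [-4.6, -1.0, 4.8]
width: 0.0273
```

```bash
python3 look.py e
```

```text
t 11.65 pos [0.4345 0.3233 0.3963] q [ 1.0186  0.0216 -0.8243  0.9985 -0.6109 -2.6273] F [-4.6184 -1.0472  4.8094] M [-0.0108  1.8682 -0.0727] w 0.02726686089630056
[[ 0.5735 -0.5843 -0.5742]
 [ 0.0114 -0.6952  0.7187]
 [-0.8192 -0.4187 -0.392 ]]
tip [0.5905 0.3264 0.1735] depth 0.0054175173801933475 perp [0.0014 0.0014 0.001 ] axial push 6.597667305320646 tilt err rotvec [-0.      0.0195  0.0183]
```

{"method": "play_rows", "body": {
  "steps": [
    {"gripper": 0.0,"tx": 0.14,"ty": 0.02,"tz": 0.02,"ax": -0.25,"ay": 0.0,"az": 0.0},
    {"gripper": 0.0,"tx": 0.14,"ty": 0.02,"tz": 0.02,"ax": -0.25,"ay": 0.0,"az": 0.0},
    {"gripper": 0.0,"tx": 0.14,"ty": 0.0,"tz": 0.0,"ax": -0.25,"ay": 0.0,"az": 0.0},
    {"gripper": 0.0,"tx": 0.14,"ty": 0.0,"tz": 0.0,"ax": -0.25,"ay": 0.0,"az": 0.0},
    {"gripper": 0.0,"tx": 0.12,"ty": 0.0,"tz": 0.0,"ax": -0.25,"ay": 0.0,"az": 0.0},
    {"gripper": 0.0,"tx": 0.1,"ty": 0.0,"tz": 0.0,"ax": 0.0,"ay": 0.0,"az": 0.0},
    {"gripper": 0.0,"tx": 0.08,"ty": 0.0,"tz": 0.0,"ax": 0.0,"ay": 0.0,"az": 0.0},
    {"gripper": 0.0,"tx": 0.05,"ty": 0.0,"tz": 0.0,"ax": 0.0,"ay": 0.0,"az": 0.0}
  ]
}}

```text
t: 12.42
eef_pos: [0.4463, 0.3235, 0.3768]
ee_rot: [-2.452, 0.96, 0.019]
force: [-2.5, 0.7, 4.6]
width: 0.0271
```

```bash
python3 look.py f
```

```text
t 12.4167 pos [0.4463 0.3235 0.3768] q [ 0.9633  0.0544 -0.8489  1.0885 -0.5517 -2.5562] F [-2.4878  0.6737  4.6152] M [0.4789 1.3527 0.2595] w 0.027079832813239377
[[ 0.5732 -0.5063 -0.6443]
 [ 0.011  -0.7814  0.6239]
 [-0.8193 -0.3647 -0.4423]]
tip [0.6022 0.3265 0.1539] depth 0.028225546218830864 perp [0.     0.0012 0.    ] axial push 5.201872892113974 tilt err rotvec [0.     0.017  0.0159]
```

{"method": "play_rows", "body": {
  "steps": [
    {"gripper": 0.0,"tx": 0.03,"ty": 0.0,"tz": 0.0,"ax": 0.0,"ay": 0.0,"az": 0.0},
    {"gripper": 0.0,"tx": 0.03,"ty": 0.0,"tz": 0.0,"ax": 0.0,"ay": 0.0,"az": 0.0},
    {"gripper": 0.0,"tx": 0.03,"ty": 0.0,"tz": 0.0,"ax": 0.0,"ay": 0.0,"az": 0.0},
    {"gripper": 0.0,"tx": 0.03,"ty": 0.0,"tz": 0.0,"ax": 0.0,"ay": 0.0,"az": 0.0}
  ]
}}

```text
t: 12.85
eef_pos: [0.4478, 0.3233, 0.3742]
ee_rot: [-2.452, 0.961, 0.019]
force: [-1.6, 1.5, 4.2]
width: 0.027
```

```bash
python3 mag.py
```

```text
t 12.85 pos [0.4478 0.3233 0.3742] q [ 0.9558  0.0586 -0.852   1.1007 -0.5445 -2.564 ] F [-1.6245  1.4691  4.2438] M [0.5758 1.5586 0.3869] w 0.02698930087970614
[[ 0.5729 -0.5067 -0.6442]
 [ 0.0106 -0.7813  0.6241]
 [-0.8195 -0.3644 -0.4423]]
tip [0.6036 0.3262 0.1513] depth 0.031204164600934843 perp [-0.0002  0.001  -0.0002] axial push 4.39561733117123 tilt err rotvec [0.     0.0171 0.0111]
```

{"method": "play_rows", "body": {
  "steps": [
    {"gripper": 0.0,"tx": 0.03,"ty": 0.0,"tz": 0.0,"ax": 0.0,"ay": 0.0,"az": 0.0},
    {"gripper": 0.0,"tx": 0.03,"ty": 0.0,"tz": 0.0,"ax": 0.0,"ay": 0.0,"az": 0.0},
    {"gripper": 0.0,"tx": 0.03,"ty": 0.0,"tz": 0.0,"ax": 0.0,"ay": 0.0,"az": 0.0},
    {"gripper": 0.0,"tx": 0.03,"ty": 0.0,"tz": 0.0,"ax": 0.0,"ay": 0.0,"az": 0.0}
  ]
}}

```text
t: 13.18
eef_pos: [0.4496, 0.3233, 0.3716]
ee_rot: [-2.452, 0.961, 0.018]
force: [-2.5, 2.2, 3.8]
width: 0.0269
```

```bash
python3 mag.py|tail -1
```

```text
tip [0.6054 0.3262 0.1487] depth 0.03429794759255869 perp [-0.0003  0.0009 -0.0002] axial push 4.50968222967078 tilt err rotvec [0.     0.0177 0.0099]
```

{"method": "play_rows", "body": {
  "steps": [
    {"gripper": 0.0,"tx": 0.03,"ty": 0.0,"tz": 0.0,"ax": 0.0,"ay": 0.0,"az": 0.0},
    {"gripper": 0.0,"tx": 0.03,"ty": 0.0,"tz": 0.0,"ax": 0.0,"ay": 0.0,"az": 0.0},
    {"gripper": 0.0,"tx": 0.03,"ty": 0.0,"tz": 0.0,"ax": 0.0,"ay": 0.0,"az": 0.0},
    {"gripper": 0.0,"tx": 0.03,"ty": 0.0,"tz": 0.0,"ax": 0.0,"ay": 0.0,"az": 0.0}
  ]
}}

```text
t: 13.52
eef_pos: [0.4513, 0.3234, 0.3692]
ee_rot: [-2.452, 0.961, 0.018]
force: [-2.3, 1.7, 3.6]
width: 0.0271
```

```bash
python3 mag.py|tail -1
```

```text
tip [0.6071 0.3263 0.1463] depth 0.0372942144884036 perp [-0.0003  0.0009 -0.0002] axial push 4.265271217946371 tilt err rotvec [0.     0.0175 0.0101]
```

{"method": "play_rows", "body": {
  "steps": [
    {"gripper": 0.0,"tx": 0.03,"ty": 0.0,"tz": 0.0,"ax": 0.0,"ay": 0.0,"az": 0.0},
    {"gripper": 0.0,"tx": 0.03,"ty": 0.0,"tz": 0.0,"ax": 0.0,"ay": 0.0,"az": 0.0},
    {"gripper": 0.0,"tx": 0.03,"ty": 0.0,"tz": 0.0,"ax": 0.0,"ay": 0.0,"az": 0.0},
    {"gripper": 0.0,"tx": 0.03,"ty": 0.0,"tz": 0.0,"ax": 0.0,"ay": 0.0,"az": 0.0}
  ]
}}

```text
t: 13.85
eef_pos: [0.4524, 0.3236, 0.3683]
ee_rot: [-2.45, 0.958, 0.022]
force: [-23.8, -1.1, 22.0]
width: 0.0272
```

```bash
python3 mag.py|tail -1
```

```text
tip [0.6087 0.3271 0.1457] depth 0.03866497658165953 perp [0.0006 0.0017 0.0004] axial push 31.678430634186945 tilt err rotvec [-0.      0.0132  0.0383]
```

The push force jumped to about 32 N at 39 mm depth, which is inside the 32–52 mm expected, so the stack has hit the hard stop. I'll ease off slightly and hold a steady press to confirm it doesn't move.

{"method": "play_rows", "body": {
  "steps": [
    {"gripper": 0.0,"tx": -0.02,"ty": 0.0,"tz": 0.0,"ax": 0.0,"ay": 0.0,"az": 0.0},
    {"gripper": 0.0,"tx": 0.0,"ty": 0.0,"tz": 0.0,"ax": 0.0,"ay": 0.0,"az": 0.0},
    {"gripper": 0.0,"tx": 0.0,"ty": 0.0,"tz": 0.0,"ax": 0.0,"ay": 0.0,"az": 0.0},
    {"gripper": 0.0,"tx": 0.0,"ty": 0.0,"tz": 0.0,"ax": 0.0,"ay": 0.0,"az": 0.0},
    {"gripper": 0.0,"tx": 0.0,"ty": 0.0,"tz": 0.0,"ax": 0.0,"ay": 0.0,"az": 0.0},
    {"gripper": 0.0,"tx": 0.0,"ty": 0.0,"tz": 0.0,"ax": 0.0,"ay": 0.0,"az": 0.0}
  ]
}}

```text
t: 14.35
eef_pos: [0.4522, 0.3236, 0.3682]
ee_rot: [-2.45, 0.959, 0.021]
force: [-14.6, 0.6, 14.7]
width: 0.0273
```

```bash
python3 look.py g
```

```text
t 14.35 pos [0.4522 0.3236 0.3682] q [ 0.9335  0.0695 -0.8595  1.1399 -0.5233 -2.5877] F [-14.5961   0.5575  14.7182] M [0.3233 3.7082 0.3243] w 0.027335978876738092
[[ 0.574  -0.5054 -0.6443]
 [ 0.0123 -0.7814  0.6239]
 [-0.8188 -0.366  -0.4423]]
tip [0.6083 0.3269 0.1455] depth 0.03859661057271095 perp [0.0002 0.0016 0.0002] axial push 20.423772942167894 tilt err rotvec [0.     0.0171 0.0309]
```

The stack holds under a steady 20 N or so with no movement (38.6 mm depth, so the stop is at about 158.6 mm). The latch arm is back at its shut position (side crop 82,235). I'll withdraw along the axis.

{"method": "play_rows", "body": {
  "steps": [
    {"gripper": 0.0,"tx": -0.06,"ty": 0.0,"tz": 0.0,"ax": 0.0,"ay": 0.0,"az": 0.0},
    {"gripper": 0.0,"tx": -0.2,"ty": 0.0,"tz": 0.0,"ax": 0.0,"ay": 0.0,"az": 0.0},
    {"gripper": 0.0,"tx": -0.35,"ty": 0.0,"tz": 0.0,"ax": 0.0,"ay": 0.0,"az": 0.0},
    {"gripper": 0.0,"tx": -0.5,"ty": 0.0,"tz": 0.0,"ax": 0.0,"ay": 0.0,"az": 0.0},
    {"gripper": 0.0,"tx": -0.5,"ty": 0.0,"tz": 0.0,"ax": 0.0,"ay": 0.0,"az": 0.0},
    {"gripper": 0.0,"tx": -0.6,"ty": 0.0,"tz": 0.0,"ax": 0.0,"ay": 0.0,"az": 0.0},
    {"gripper": 0.0,"tx": -0.6,"ty": 0.0,"tz": 0.0,"ax": 0.0,"ay": 0.0,"az": 0.0},
    {"gripper": 0.0,"tx": -0.6,"ty": 0.0,"tz": 0.0,"ax": 0.0,"ay": 0.0,"az": 0.0},
    {"gripper": 0.0,"tx": -0.6,"ty": 0.0,"tz": 0.0,"ax": 0.0,"ay": 0.0,"az": 0.0},
    {"gripper": 0.0,"tx": -0.6,"ty": 0.0,"tz": 0.0,"ax": 0.0,"ay": 0.0,"az": 0.0},
    {"gripper": 0.0,"tx": -0.5,"ty": 0.0,"tz": 0.0,"ax": 0.0,"ay": 0.0,"az": 0.0},
    {"gripper": 0.0,"tx": -0.4,"ty": 0.0,"tz": 0.0,"ax": 0.0,"ay": 0.0,"az": 0.0},
    {"gripper": 0.0,"tx": -0.2,"ty": 0.0,"tz": 0.0,"ax": 0.0,"ay": 0.0,"az": 0.0}
  ]
}}

```text
t: 15.53
eef_pos: [0.3703, 0.3212, 0.4842]
ee_rot: [-2.454, 0.962, 0.016]
force: [-0.2, 0.5, -1.3]
width: 0.0268
```

```bash
python3 look.py hh; python3 -c "
from mag import *
R0=np.array([[0,-.9302,-.367],[0,-.367,.9302],[-1,0,0]])
to([.627,-.1235,.40],R0)"|tail -2
```

```text
t 15.5333 pos [0.3703 0.3212 0.4842] q [ 1.2447 -0.1233 -0.71    0.7511 -0.91   -2.3691] F [-0.24    0.5287 -1.267 ] M [0.0383 2.2063 0.0242] w 0.026793848000921563
[[ 0.5718 -0.5082 -0.6441]
 [ 0.009  -0.7811  0.6243]
 [-0.8203 -0.3628 -0.4421]]
tip [0.5259 0.3236 0.261 ] depth -0.10335295301264587 perp [-0.0009 -0.0005 -0.0006] axial push -0.9047766539710678 tilt err rotvec [-0.      0.0177 -0.0095]
units xyz [  8.4489   9.9229 -16.233 ]
rotvec units [ 4.8469 -3.4215  4.7871]
```

```bash
python3 -c "
from mag import *
x0=M[:,0];t=np.array([0,0,-1.]);ax=np.cross(x0,t);R1=Ro.from_rotvec(ax/np.linalg.norm(ax)*np.arccos(x0@t)).as_matrix()@M
to(st['eef_pos'],R1);print(R1)
D=np.array([.627,-.1235,.40])-st['eef_pos'];print('after rot, units',R1.T@D/.025)"|tail -5
```

```text
rotvec units [ 0.     -4.4942  3.6959]
[[ 0.     -0.6218 -0.7832]
 [ 0.     -0.7832  0.6218]
 [-1.     -0.     -0.    ]]
after rot, units [  3.3598   7.5643 -19.101 ]
```

{"method": "play_rows", "body": {
  "steps": [
    {"gripper": 0.0,"tx": 0.0,"ty": 0.0,"tz": 0.0,"ax": 0.0,"ay": -0.25,"az": 0.2},
    {"gripper": 0.0,"tx": 0.0,"ty": 0.0,"tz": 0.0,"ax": 0.0,"ay": -0.5,"az": 0.41},
    {"gripper": 0.0,"tx": 0.0,"ty": 0.0,"tz": 0.0,"ax": 0.0,"ay": -0.5,"az": 0.41},
    {"gripper": 0.0,"tx": 0.0,"ty": 0.0,"tz": 0.0,"ax": 0.0,"ay": -0.5,"az": 0.41},
    {"gripper": 0.0,"tx": 0.0,"ty": 0.0,"tz": 0.0,"ax": 0.0,"ay": -0.5,"az": 0.41},
    {"gripper": 0.0,"tx": 0.0,"ty": 0.0,"tz": 0.0,"ax": 0.0,"ay": -0.5,"az": 0.41},
    {"gripper": 0.0,"tx": 0.0,"ty": 0.0,"tz": 0.0,"ax": 0.0,"ay": -0.5,"az": 0.41},
    {"gripper": 0.0,"tx": 0.0,"ty": 0.0,"tz": 0.0,"ax": 0.0,"ay": -0.5,"az": 0.41},
    {"gripper": 0.0,"tx": 0.0,"ty": 0.0,"tz": 0.0,"ax": 0.0,"ay": -0.5,"az": 0.41},
    {"gripper": 0.0,"tx": 0.0,"ty": 0.0,"tz": 0.0,"ax": 0.0,"ay": -0.24,"az": 0.21},
    {"gripper": 0.0,"tx": 0.0,"ty": 0.0,"tz": 0.0,"ax": 0.0,"ay": 0.0,"az": 0.0}
  ]
}}

```text
t: 16.55
eef_pos: [0.3717, 0.3219, 0.4828]
ee_rot: [1.361, 1.568, -2.453]
force: [0.6, -0.2, -0.7]
width: 0.0274
```

```bash
python3 -c "
from st import *
R0=np.array([[0,-.6218,-.7832],[0,-.7832,.6218],[-1,0,0]])
to([.627,-.1235,.43],R0)"
```

```text
t 16.55 pos [0.3717 0.3219 0.4828] q [ 1.1139  0.0081 -0.248  -0.0011 -1.3169 -1.7861] F [ 0.6105 -0.2292 -0.7113] M [ 0.0986 -0.0425 -0.0409] w 0.027424943669069512
[[-0.0019 -0.6229 -0.7823]
 [-0.0016 -0.7823  0.6229]
 [-1.      0.0024  0.0005]]
units xyz [  2.1204   7.5721 -19.0862]
rotvec units [-0.0134  0.0049 -0.023 ]
```

{"method": "play_rows", "body": {
  "steps": [
    {"gripper": 0.0,"tx": 0.05,"ty": 0.2,"tz": -0.5,"ax": 0.0,"ay": 0.0,"az": 0.0},
    {"gripper": 0.0,"tx": 0.11,"ty": 0.39,"tz": -0.98,"ax": 0.0,"ay": 0.0,"az": 0.0},
    {"gripper": 0.0,"tx": 0.11,"ty": 0.39,"tz": -0.98,"ax": 0.0,"ay": 0.0,"az": 0.0},
    {"gripper": 0.0,"tx": 0.11,"ty": 0.39,"tz": -0.98,"ax": 0.0,"ay": 0.0,"az": 0.0},
    {"gripper": 0.0,"tx": 0.11,"ty": 0.39,"tz": -0.98,"ax": 0.0,"ay": 0.0,"az": 0.0},
    {"gripper": 0.0,"tx": 0.11,"ty": 0.39,"tz": -0.98,"ax": 0.0,"ay": 0.0,"az": 0.0},
    {"gripper": 0.0,"tx": 0.11,"ty": 0.39,"tz": -0.98,"ax": 0.0,"ay": 0.0,"az": 0.0},
    {"gripper": 0.0,"tx": 0.11,"ty": 0.39,"tz": -0.98,"ax": 0.0,"ay": 0.0,"az": 0.0},
    {"gripper": 0.0,"tx": 0.11,"ty": 0.39,"tz": -0.98,"ax": 0.0,"ay": 0.0,"az": 0.0},
    {"gripper": 0.0,"tx": 0.11,"ty": 0.39,"tz": -0.98,"ax": 0.0,"ay": 0.0,"az": 0.0},
    {"gripper": 0.0,"tx": 0.11,"ty": 0.39,"tz": -0.98,"ax": 0.0,"ay": 0.0,"az": 0.0},
    {"gripper": 0.0,"tx": 0.11,"ty": 0.39,"tz": -0.98,"ax": 0.0,"ay": 0.0,"az": 0.0},
    {"gripper": 0.0,"tx": 0.11,"ty": 0.39,"tz": -0.98,"ax": 0.0,"ay": 0.0,"az": 0.0},
    {"gripper": 0.0,"tx": 0.11,"ty": 0.39,"tz": -0.98,"ax": 0.0,"ay": 0.0,"az": 0.0},
    {"gripper": 0.0,"tx": 0.11,"ty": 0.39,"tz": -0.98,"ax": 0.0,"ay": 0.0,"az": 0.0},
    {"gripper": 0.0,"tx": 0.11,"ty": 0.39,"tz": -0.98,"ax": 0.0,"ay": 0.0,"az": 0.0},
    {"gripper": 0.0,"tx": 0.11,"ty": 0.39,"tz": -0.98,"ax": 0.0,"ay": 0.0,"az": 0.0},
    {"gripper": 0.0,"tx": 0.11,"ty": 0.39,"tz": -0.98,"ax": 0.0,"ay": 0.0,"az": 0.0},
    {"gripper": 0.0,"tx": 0.11,"ty": 0.37,"tz": -0.9,"ax": 0.0,"ay": 0.0,"az": 0.0},
    {"gripper": 0.0,"tx": 0.05,"ty": 0.2,"tz": -0.5,"ax": 0.0,"ay": 0.0,"az": 0.0}
  ]
}}

```text
t: 18.22
eef_pos: [0.6199, -0.1141, 0.4307]
ee_rot: [1.992, 1.569, -1.822]
force: [-0.2, 0.2, -0.9]
width: 0.0272
```

```bash
cat > back.py <<'E'
import cv2,sys
from st import *
R0=np.array([[0,-.6218,-.7832],[0,-.7832,.6218],[-1,0,0]])
to([.627,-.1235,.365],R0)
V=[]
for n,b in (("side",(205,90,305,215)),("top",(265,110,365,235))):
    f=optics.grab_frame(n);cv2.imwrite(f"pics/{sys.argv[1]}_{n}_raw.png",f[:,:,::-1])
    V.append(cv2.resize(f[b[1]:b[3],b[0]:b[2]],None,fx=4,fy=4,interpolation=cv2.INTER_CUBIC)[:,:,::-1])
cv2.imwrite(f"pics/{sys.argv[1]}.png",np.hstack(V))
E
python3 back.py k
```

```text
t 18.2167 pos [ 0.6199 -0.1141  0.4307] q [ 0.1276  0.271  -0.054   0.0013 -1.2463 -0.7999] F [-0.2315  0.1951 -0.8542] M [ 0.0421  0.0674 -0.0042] w 0.0271578757435689
[[-0.0003 -0.6225 -0.7826]
 [-0.0013 -0.7826  0.6225]
 [-1.      0.0012 -0.0006]]
units xyz [ 2.6292  0.1138 -0.4547]
rotvec units [-0.0086 -0.0053 -0.0119]
```

{"method": "play_rows", "body": {
  "steps": [
    {"gripper": 0.0,"tx": 0.3,"ty": 0.06,"tz": -0.23,"ax": 0.0,"ay": 0.0,"az": 0.0},
    {"gripper": 0.0,"tx": 0.6,"ty": 0.05,"tz": -0.25,"ax": 0.0,"ay": 0.0,"az": -0.01},
    {"gripper": 0.0,"tx": 0.7,"ty": 0.0,"tz": 0.0,"ax": 0.0,"ay": 0.0,"az": 0.0},
    {"gripper": 0.0,"tx": 0.6,"ty": 0.0,"tz": 0.0,"ax": 0.0,"ay": 0.0,"az": 0.0},
    {"gripper": 0.0,"tx": 0.3,"ty": 0.0,"tz": 0.0,"ax": 0.0,"ay": 0.0,"az": 0.0},
    {"gripper": 0.0,"tx": 0.1,"ty": 0.0,"tz": 0.0,"ax": 0.0,"ay": 0.0,"az": 0.0},
    {"gripper": 0.0,"tx": 0.0,"ty": 0.0,"tz": 0.0,"ax": 0.0,"ay": 0.0,"az": 0.0}
  ]
}}

```text
t: 18.9
eef_pos: [0.6273, -0.1205, 0.367]
ee_rot: [-1.908, 1.569, 0.564]
force: [-0.4, 0.1, -0.9]
width: 0.0269
```

```bash
python3 back.py l
python3 - <<'E'
from h import *
import cv2
b=np.array([-.136,-.488])
print("hole by side",onz("side",np.array([255.6,172.6])-b,.06))
f=cv2.imread("pics/l_side_raw.png");cv2.imwrite("pics/l2.png",cv2.resize(f[130:205,225:290],None,fx=8,fy=8,interpolation=cv2.INTER_CUBIC))
s=telemetry.get_state();M=Ro.from_euler("xyz",s["ee_rot"]).as_matrix();tip=s["eef_pos"]+M[:,0]*.272;print("tip pred",tip,"px",proj("side",tip)+b)
E
```

```text
t 18.9 pos [ 0.6273 -0.1205  0.367 ] q [ 0.1149  0.3245 -0.1262 -0.0008 -1.1187 -0.7841] F [-0.4025  0.0709 -0.8679] M [ 0.0422  0.0687 -0.0058] w 0.026946250794028785
[[ 0.0013 -0.6206 -0.7841]
 [ 0.0009 -0.7841  0.6206]
 [-1.     -0.0015 -0.0005]]
units xyz [ 0.0801  0.1006 -0.0648]
rotvec units [ 0.0141 -0.005   0.0144]
hole by side [ 0.62887317 -0.12100614  0.06      ]
tip pred [ 0.62865601 -0.12043922  0.09635466] px [255.40615544 163.40004594]
```

{"method": "play_rows", "body": {
  "steps": [
    {"gripper": 0.0,"tx": 0.2,"ty": 0.05,"tz": -0.05,"ax": 0.0,"ay": 0.0,"az": 0.01},
    {"gripper": 0.0,"tx": 0.3,"ty": 0.0,"tz": 0.0,"ax": 0.0,"ay": 0.0,"az": 0.0},
    {"gripper": 0.0,"tx": 0.3,"ty": 0.0,"tz": 0.0,"ax": 0.0,"ay": 0.0,"az": 0.0},
    {"gripper": 0.0,"tx": 0.3,"ty": 0.0,"tz": 0.0,"ax": 0.0,"ay": 0.0,"az": 0.0},
    {"gripper": 0.0,"tx": 0.3,"ty": 0.0,"tz": 0.0,"ax": 0.0,"ay": 0.0,"az": 0.0},
    {"gripper": 0.0,"tx": 0.3,"ty": 0.0,"tz": 0.0,"ax": 0.0,"ay": 0.0,"az": 0.0},
    {"gripper": 0.0,"tx": 0.2,"ty": 0.0,"tz": 0.0,"ax": 0.0,"ay": 0.0,"az": 0.0}
  ]
}}

```text
t: 19.58
eef_pos: [0.6275, -0.1227, 0.3184]
ee_rot: [-0.982, 1.57, 1.489]
force: [-0.5, -0.7, -1.1]
width: 0.0273
```

```bash
python3 back.py m
python3 - <<'E'
import cv2
f=cv2.imread("pics/m_side_raw.png");cv2.imwrite("pics/m2.png",cv2.resize(f[130:205,225:290],None,fx=8,fy=8,interpolation=cv2.INTER_CUBIC))
E
```

```text
t 19.5833 pos [ 0.6275 -0.1227  0.3184] q [ 0.1115  0.3651 -0.1851 -0.0005 -1.0206 -0.7817] F [-0.4962 -0.6534 -1.0597] M [0.019  0.0608 0.0098] w 0.02729125685254636
[[ 0.     -0.6214 -0.7835]
 [ 0.0004 -0.7835  0.6214]
 [-1.     -0.0003  0.0002]]
units xyz [-1.8658  0.0375 -0.0043]
rotvec units [0.0052 0.0021 0.0031]
```

The rod is in the hole with no contact force. I'll lower it to the bottom.

{"method": "play_rows", "body": {
  "steps": [
    {"gripper": 0.0,"tx": 0.2,"ty": 0.0,"tz": 0.0,"ax": 0.0,"ay": 0.0,"az": 0.0},
    {"gripper": 0.0,"tx": 0.2,"ty": 0.0,"tz": 0.0,"ax": 0.0,"ay": 0.0,"az": 0.0},
    {"gripper": 0.0,"tx": 0.2,"ty": 0.0,"tz": 0.0,"ax": 0.0,"ay": 0.0,"az": 0.0},
    {"gripper": 0.0,"tx": 0.2,"ty": 0.0,"tz": 0.0,"ax": 0.0,"ay": 0.0,"az": 0.0},
    {"gripper": 0.0,"tx": 0.15,"ty": 0.0,"tz": 0.0,"ax": 0.0,"ay": 0.0,"az": 0.0},
    {"gripper": 0.0,"tx": 0.08,"ty": 0.0,"tz": 0.0,"ax": 0.0,"ay": 0.0,"az": 0.0},
    {"gripper": 0.0,"tx": 0.04,"ty": 0.0,"tz": 0.0,"ax": 0.0,"ay": 0.0,"az": 0.0},
    {"gripper": 0.0,"tx": 0.0,"ty": 0.0,"tz": 0.0,"ax": 0.0,"ay": 0.0,"az": 0.0}
  ]
}}

```text
t: 20.35
eef_pos: [0.6278, -0.1227, 0.2929]
ee_rot: [-2.223, 1.57, 0.248]
force: [0.4, 0.7, -1.6]
width: 0.027
```

{"method": "play_rows", "body": {
  "steps": [
    {"gripper": 0.0,"tx": 0.05,"ty": 0.0,"tz": 0.0,"ax": 0.0,"ay": 0.0,"az": 0.0},
    {"gripper": 0.0,"tx": 0.05,"ty": 0.0,"tz": 0.0,"ax": 0.0,"ay": 0.0,"az": 0.0},
    {"gripper": 0.0,"tx": 0.05,"ty": 0.0,"tz": 0.0,"ax": 0.0,"ay": 0.0,"az": 0.0},
    {"gripper": 0.0,"tx": 0.0,"ty": 0.0,"tz": 0.0,"ax": 0.0,"ay": 0.0,"az": 0.0}
  ]
}}

```text
t: 20.68
eef_pos: [0.6277, -0.1227, 0.2891]
ee_rot: [-2.15, 1.57, 0.322]
force: [0.0, 0.4, -1.1]
width: 0.027
```

{"method": "play_rows", "body": {
  "steps": [
    {"gripper": 0.0,"tx": 0.03,"ty": 0.0,"tz": 0.0,"ax": 0.0,"ay": 0.0,"az": 0.0},
    {"gripper": 0.0,"tx": 0.03,"ty": 0.0,"tz": 0.0,"ax": 0.0,"ay": 0.0,"az": 0.0},
    {"gripper": 0.0,"tx": 0.02,"ty": 0.0,"tz": 0.0,"ax": 0.0,"ay": 0.0,"az": 0.0},
    {"gripper": 0.0,"tx": 0.0,"ty": 0.0,"tz": 0.0,"ax": 0.0,"ay": 0.0,"az": 0.0}
  ]
}}

```text
t: 21.02
eef_pos: [0.6277, -0.1227, 0.2872]
ee_rot: [-2.165, 1.569, 0.306]
force: [0.3, 0.1, -2.0]
width: 0.027
```

{"method": "play_rows", "body": {
  "steps": [
    {"gripper": 0.0,"tx": 0.03,"ty": 0.0,"tz": 0.0,"ax": 0.0,"ay": 0.0,"az": 0.0},
    {"gripper": 0.0,"tx": 0.03,"ty": 0.0,"tz": 0.0,"ax": 0.0,"ay": 0.0,"az": 0.0},
    {"gripper": 0.0,"tx": 0.0,"ty": 0.0,"tz": 0.0,"ax": 0.0,"ay": 0.0,"az": 0.0}
  ]
}}

```text
t: 21.27
eef_pos: [0.6279, -0.1227, 0.2865]
ee_rot: [-2.387, 1.569, 0.084]
force: [-1.2, 1.0, 3.7]
width: 0.0271
```

Contact: Fz rose by about 5 N, so the tip is on the bottom of the hole. I'll release.

{"method": "play_rows", "body": {
  "steps": [
    {"gripper": 0.4,"tx": 0.0,"ty": 0.0,"tz": 0.0,"ax": 0.0,"ay": 0.0,"az": 0.0},
    {"gripper": 0.6,"tx": 0.0,"ty": 0.0,"tz": 0.0,"ax": 0.0,"ay": 0.0,"az": 0.0},
    {"gripper": 0.8,"tx": 0.0,"ty": 0.0,"tz": 0.0,"ax": 0.0,"ay": 0.0,"az": 0.0},
    {"gripper": 1.0,"tx": 0.0,"ty": 0.0,"tz": 0.0,"ax": 0.0,"ay": 0.0,"az": 0.0},
    {"gripper": 1.0,"tx": 0.0,"ty": 0.0,"tz": 0.0,"ax": 0.0,"ay": 0.0,"az": 0.0},
    {"gripper": 1.0,"tx": 0.0,"ty": 0.0,"tz": 0.0,"ax": 0.0,"ay": 0.0,"az": 0.0},
    {"gripper": 1.0,"tx": 0.0,"ty": 0.0,"tz": 0.0,"ax": 0.0,"ay": 0.0,"az": 0.0},
    {"gripper": 1.0,"tx": 0.0,"ty": 0.0,"tz": 0.0,"ax": 0.0,"ay": 0.0,"az": 0.0},
    {"gripper": 1.0,"tx": 0.0,"ty": 0.0,"tz": 0.0,"ax": 0.0,"ay": 0.0,"az": 0.0},
    {"gripper": 1.0,"tx": 0.0,"ty": 0.0,"tz": 0.0,"ax": 0.0,"ay": 0.0,"az": 0.0},
    {"gripper": 1.0,"tx": 0.0,"ty": 0.0,"tz": 0.0,"ax": 0.0,"ay": 0.0,"az": 0.0},
    {"gripper": 1.0,"tx": 0.0,"ty": 0.0,"tz": 0.0,"ax": 0.0,"ay": 0.0,"az": 0.0},
    {"gripper": 1.0,"tx": 0.0,"ty": 0.0,"tz": 0.0,"ax": 0.0,"ay": 0.0,"az": 0.0},
    {"gripper": 1.0,"tx": 0.0,"ty": 0.0,"tz": 0.0,"ax": 0.0,"ay": 0.0,"az": 0.0}
  ],
  "newtons": 10
}}

```text
t: 22.43
eef_pos: [0.6278, -0.1226, 0.2858]
ee_rot: [-2.213, 1.569, 0.259]
force: [1.2, 0.2, -1.3]
width: 0.0873
```

```bash
python3 back.py n
python3 - <<'E'
import cv2
f=cv2.imread("pics/n_side_raw.png");cv2.imwrite("pics/n2.png",cv2.resize(f[120:205,220:300],None,fx=7,fy=7,interpolation=cv2.INTER_CUBIC))
E
```

```text
t 22.4333 pos [ 0.6278 -0.1226  0.2858] q [ 0.1115  0.3955 -0.2212 -0.0003 -0.9526 -0.7817] F [ 1.1559  0.1527 -1.3294] M [0.1454 0.2157 0.0248] w 0.08726997893434761
[[ 0.0015 -0.6213 -0.7836]
 [ 0.0004 -0.7836  0.6213]
 [-1.     -0.0012 -0.0009]]
units xyz [-3.1662  0.043   0.0007]
rotvec units [ 0.0063 -0.0086  0.0115]
```

The rod now leans at roughly 10° in the hole (shaft foot at crop 250,390, handle top at 210,170), so it isn't upright. I'll lift clear and measure the lean before mending it.

{"method": "play_rows", "body": {
  "steps": [
    {"gripper": 1.0,"tx": -0.3,"ty": 0.0,"tz": 0.0,"ax": 0.0,"ay": 0.0,"az": 0.0},
    {"gripper": 1.0,"tx": -0.8,"ty": 0.0,"tz": 0.0,"ax": 0.0,"ay": 0.0,"az": 0.0},
    {"gripper": 1.0,"tx": -0.9,"ty": 0.0,"tz": 0.0,"ax": 0.0,"ay": 0.0,"az": 0.0},
    {"gripper": 1.0,"tx": -0.9,"ty": 0.0,"tz": 0.0,"ax": 0.0,"ay": 0.0,"az": 0.0},
    {"gripper": 1.0,"tx": -0.9,"ty": 0.0,"tz": 0.0,"ax": 0.0,"ay": 0.0,"az": 0.0},
    {"gripper": 1.0,"tx": -0.7,"ty": 0.0,"tz": 0.0,"ax": 0.0,"ay": 0.0,"az": 0.0},
    {"gripper": 1.0,"tx": -0.3,"ty": 0.4,"tz": 0.0,"ax": 0.0,"ay": 0.0,"az": 0.0},
    {"gripper": 1.0,"tx": 0.0,"ty": 0.9,"tz": 0.3,"ax": 0.0,"ay": 0.0,"az": 0.0},
    {"gripper": 1.0,"tx": 0.0,"ty": 0.9,"tz": 0.5,"ax": 0.0,"ay": 0.0,"az": 0.0},
    {"gripper": 1.0,"tx": 0.0,"ty": 0.9,"tz": 0.5,"ax": 0.0,"ay": 0.0,"az": 0.0},
    {"gripper": 1.0,"tx": 0.0,"ty": 0.9,"tz": 0.5,"ax": 0.0,"ay": 0.0,"az": 0.0},
    {"gripper": 1.0,"tx": 0.0,"ty": 0.4,"tz": 0.3,"ax": 0.0,"ay": 0.0,"az": 0.0}
  ]
}}

```text
t: 23.53
eef_pos: [0.5154, -0.1775, 0.406]
ee_rot: [-2.158, 1.569, 0.312]
force: [-0.9, -0.0, 0.3]
width: 0.0874
```

Run:
```python
from st import *
import cv2
def up(im,x0,y0,x1,y1,k):
    v=cv2.resize(im[y0:y1,x0:x1],None,fx=k,fy=k,interpolation=cv2.INTER_CUBIC)[:,:,::-1].copy()
    v=np.clip(v.astype(float)*1.3,0,255).astype(np.uint8)
    for x in range(x0,x1,5): cv2.putText(v,str(x),((x-x0)*k,8),0,.3,(0,255,255))
    for y in range(y0,y1,5): cv2.putText(v,str(y),(0,(y-y0)*k+4),0,.3,(0,255,255))
    return v
s=optics.grab_frame("side");t=optics.grab_frame("top")
cv2.imwrite("pics/p_top_raw.png",t[:,:,::-1])
cv2.imwrite("pics/p.png",np.hstack([up(s,230,130,280,205,8),up(t,285,135,335,210,8)]))
print(proj("side",[.628,-.1227,.02]),proj("side",[.628,-.1227,.16]))
```

```text
t 23.5333 pos [ 0.5154 -0.1775  0.406 ] q [ 0.0277  0.144  -0.2739 -0.0005 -1.1515 -0.6989] F [-0.9447 -0.0354  0.3157] M [ 0.022   0.082  -0.0149] w 0.08740458068322289
[[ 0.0014 -0.6221 -0.783 ]
 [ 0.0005 -0.783   0.6221]
 [-1.     -0.0012 -0.0008]]
[256.4006 182.7128] [255.6918 146.3508]
```

```bash
cat > pp.py <<'E'
from st import *
import cv2,sys
def up(im,x0,y0,x1,y1,k):
    v=cv2.resize(im[y0:y1,x0:x1],None,fx=k,fy=k,interpolation=cv2.INTER_CUBIC)[:,:,::-1].copy()
    v=np.clip(v.astype(float)*1.3,0,255).astype(np.uint8)
    for x in range(x0,x1,5): cv2.putText(v,str(x),((x-x0)*k,8),0,.3,(0,255,255))
    for y in range(y0,y1,5): cv2.putText(v,str(y),(0,(y-y0)*k+4),0,.3,(0,255,255))
    return v
s=optics.grab_frame("side");t=optics.grab_frame("top")
n=sys.argv[1]
cv2.imwrite(f"pics/{n}_s.png",s[:,:,::-1]);cv2.imwrite(f"pics/{n}_t.png",t[:,:,::-1])
cv2.imwrite(f"pics/{n}.png",np.hstack([up(s,205,120,285,205,5),up(t,285,120,360,205,5)]))
E
python3 pp.py p2
```

```text
t 23.6333 pos [ 0.5161 -0.1771  0.4065] q [ 0.0284  0.1443 -0.2724 -0.0004 -1.1516 -0.6999] F [ 0.1498 -1.099   0.8321] M [ 0.0067 -0.1001 -0.0104] w 0.08789693915086697
[[ 0.0025 -0.6223 -0.7828]
 [ 0.0005 -0.7828  0.6223]
 [-1.     -0.0019 -0.0017]]
```

The lift pulled the rod out: it now lies at rest on top of the stand, pommel at side (257,174), flange at side (246,163) and top (315,157), tip at side (228,150) and top (330,133). I'll measure its pose and fit the arm's kinematics from the logged states so I can plan a tilted regrasp.

```bash
python3 - <<'E'
import cv2,numpy as np
s=cv2.imread("pics/p2_s.png");t=cv2.imread("pics/p2_t.png")
def up(im,x0,y0,x1,y1,k):
    v=cv2.resize(im[y0:y1,x0:x1],None,fx=k,fy=k,interpolation=cv2.INTER_NEAREST)
    for x in range(x0,x1,5): cv2.putText(v,str(x),((x-x0)*k,8),0,.3,(0,255,255))
    for y in range(y0,y1,5): cv2.putText(v,str(y),(0,(y-y0)*k+4),0,.3,(0,255,255))
    return v
cv2.imwrite("pics/p2z.png",np.hstack([up(s,223,142,268,187,9),up(t,293,128,336,173,9)]))
E
cat > rodfit.py <<'E'
from fit import *
from scipy.optimize import least_squares
B={"side":np.array([-.136,-.488]),"top":np.array([-.243,.22])}
def run(obs,x0):
    def res(p):
        d=np.array([np.cos(p[4])*np.cos(p[3]),np.cos(p[4])*np.sin(p[3]),np.sin(p[4])]);o=p[:3] # o grip point, d toward tip
        return np.concatenate([proj(n,o+d*(.112-s))+B[n]-uv for n,s,uv in obs])
    r=least_squares(res,x0);p=r.x
    d=np.array([np.cos(p[4])*np.cos(p[3]),np.cos(p[4])*np.sin(p[3]),np.sin(p[4])])
    print("grip",p[:3],"az",np.degrees(p[3]),"el",np.degrees(p[4]),"res",r.fun,"\n tip",p[:3]+d*.112,"flange",p[:3]+d*.029,"pommel end",p[:3]-d*.032);return p[:3],d
if __name__=="__main__":
    run([("side",0,(232.5,150.4)),("side",.083,(247.2,163.7)),("side",.144,(258.6,174.8)),("top",0,(329.7,134.2)),("top",.083,(315.5,157.7))],[.63,-.12,.08,-.4,0])
E
python3 rodfit.py
```

```text
grip [ 0.6344 -0.1121  0.0796] az -33.32722209424993 el 0.7637199747792334 res [ 0.2164  0.0628  0.1342  0.2795  0.1839 -0.2332  0.4517 -0.6881 -0.6054
  0.2071] 
 tip [ 0.728  -0.1736  0.0811] flange [ 0.6586 -0.128   0.08  ] pommel end [ 0.6077 -0.0945  0.0792]
```

```bash
cat > kin.py <<'E'
import numpy as np
from scipy.spatial.transform import Rotation as Ro
from scipy.optimize import least_squares
rx=lambda a:Ro.from_euler('x',a).as_matrix();ry=lambda a:Ro.from_euler('y',a).as_matrix();rz=lambda a:Ro.from_euler('z',a).as_matrix()
D=[([-.90688,.35938,.01104,-.0003,-1.22409,-.2881],[.24767,-.62771,.40372],[[0,-.9302,-.367],[0,-.367,.9302],[-1,0,0]]),
([.0901,.0748,-.3565,-.0001,-1.1384,-1.2834],[.4817,-.149,.405],[[.0011,-.9296,-.3685],[.0002,-.3685,.9296],[-1,-.0011,-.0002]]),
([.1082,.3041,-.0691,0,-1.1985,-1.3026],[.6288,-.1246,.4038],[[-.001,-.93,-.3675],[0,-.3675,.93],[-1,.001,.0003]]),
([.1104,.3938,-.2207,-.0001,-.9564,-1.3054],[.627,-.1235,.2871],[[0,-.9302,-.367],[0,-.367,.9302],[-1,0,0]]),
([1.2339,-.1196,-.7178,.763,-.8977,-2.8951],[.3734,.3199,.481],[[.5751,-.7596,-.3037],[.0072,-.3665,.9304],[-.8181,-.5372,-.2053]]),
([1.1683,-.0748,-.7497,.8138,-.803,-2.7101],[.394,.3222,.454],[[.5726,-.6822,-.4547],[.01,-.5488,.8359],[-.8197,-.4832,-.3074]]),
([1.0186,.0216,-.8243,.9985,-.6109,-2.6273],[.4345,.3233,.3963],[[.5735,-.5843,-.5742],[.0114,-.6952,.7187],[-.8192,-.4187,-.392]]),
([.9335,.0695,-.8595,1.1399,-.5233,-2.5877],[.4522,.3236,.3682],[[.574,-.5054,-.6443],[.0123,-.7814,.6239],[-.8188,-.366,-.4423]]),
([1.0506,.0023,-.2757,-.0006,-1.2943,-2.2454],[.3884,.2925,.4731],[[-.0013,-.9302,-.3671],[-.0011,-.3671,.9302],[-1,.0016,-.0006]]),
([.1115,.3955,-.2212,-.0003,-.9526,-.7817],[.6278,-.1226,.2858],[[.0015,-.6213,-.7836],[.0004,-.7836,.6213],[-1,-.0012,-.0009]]),
([.0284,.1443,-.2724,-.0004,-1.1516,-.6999],[.5161,-.1771,.4065],[[.0025,-.6223,-.7828],[.0005,-.7828,.6223],[-1,-.0019,-.0017]]),
([1.1139,.0081,-.248,-.0011,-1.3169,-1.7861],[.3717,.3219,.4828],[[-.0019,-.6229,-.7823],[-.0016,-.7823,.6229],[-1,.0024,.0005]])]
def fk(q,P,s4=1,s6=1):
    a1,b,d1,L2,L3,e,d6,o6=P
    R1=rz(q[0]);p=np.array([a1,b,d1])+ry(q[1])@[0,0,L2]
    Rf=ry(q[1]-q[2]);p=p+Rf@[L3,0,e]
    Rw=Rf@rx(s4*q[3])@ry(-q[4]);p=p+Rw@[d6,0,0]
    return R1@p,R1@Rw@rx(s6*q[5]+o6)
def fit():
    best=None
    for s4 in(1,-1):
        for s6 in(1,-1):
            for o6 in(0,np.pi/2,np.pi,-np.pi/2):
                def res(P):
                    r=[]
                    for q,p,M in D:
                        x,R=fk(q,P,s4,s6);r+=list((x-p)*10);r+=list((R-np.array(M)).ravel())
                    return np.array(r)
                r=least_squares(res,[0.05,-.19,.4,.35,.35,.04,.1,o6])
                if best is None or r.cost<best[0]:best=(r.cost,r.x,s4,s6,np.abs(res(r.x)).max())
    return best
if __name__=="__main__":
    b=fit();np.set_printoptions(precision=4,suppress=True);print(b)
    for q,p,M in D: x,R=fk(q,*b[1:4]);print((x-p)*1000,np.abs(R-np.array(M)).max())
E
python3 kin.py
```

```text
(np.float64(1.45794998613732), array([ 0.2935, -0.1813,  0.0296,  0.4822,  0.1362,  0.0843,  0.1062,
        3.1416]), -1, -1, np.float64(0.7253114449279502))
[-8.5823 27.9325  3.7798] 0.0016464770263516701
[21.2546 12.3959 18.8489] 6.454395880839403e-05
[-17.3532   8.6368   8.4718] 0.0001286352469882739
[27.4852 13.6337 71.898 ] 0.00011204242092045204
[-10.3052  -5.3311 -66.6113] 4.30999005468502e-05
[ -3.2134  -8.9501 -49.9332] 8.267464317102124e-05
[ 20.668  -27.8236 -17.7176] 8.632873732945974e-05
[ 37.7449 -47.5818  -3.2067] 0.00011736189663667795
[ -8.1678   6.6294 -23.8579] 0.0001113926358791939
[27.7031 13.5716 72.5311] 4.014720279953772e-05
[10.6087 10.7137 16.005 ] 6.389388692100721e-05
[-10.4356   2.2567 -30.2079] 9.222471483403562e-05
```

```bash
python3 - <<'E'
s=open('kin.py').read()
s=s.replace("a1,b,d1,L2,L3,e,d6,o6=P","a1,b,d1,L2,L3,e,d6,ux,bx,by,o6=P").replace("ry(q[1])@[0,0,L2]","ry(q[1])@[ux,0,L2]").replace("return R1@p,","return R1@p+np.array([bx,by,0]),")
s=s.replace("[0.05,-.19,.4,.35,.35,.04,.1,o6]","[0.05,-.19,.4,.35,.35,.04,.1,0,0,0,o6]")
open('kin.py','w').write(s)
E
python3 kin.py
```

```text
(np.float64(0.5813309390986133), array([ 0.0811, -0.1844,  0.0389,  0.4809,  0.1499,  0.1056,  0.0977,
        0.2111, -0.0168, -0.0076, -3.1416]), -1, -1, np.float64(0.3854592865225992))
[-24.7006  14.6044 -38.5459] 0.0016464770263414387
[24.0668  3.5468 33.1957] 6.454390973342772e-05
[-24.6634  -0.9587 -23.3495] 0.00012863524697563178
[16.5567  3.6567 16.9987] 0.00011204242092045204
[-22.2388   5.5681 -16.5676] 4.309991657946988e-05
[-13.3276   2.6713 -11.1076] 8.267461916589003e-05
[ 14.0443 -16.9253  -3.4349] 8.6328737329458e-05
[ 32.4674 -38.2652  -1.1138] 0.00011736189663667795
[-13.4572  12.9649   8.874 ] 0.00011139263579817472
[16.6455  3.5848 17.2498] 4.014720279953772e-05
[11.3972  0.6035 16.0896] 6.389388692100721e-05
[-16.7902   8.9488   1.7116] 9.222471483403562e-05
```

```bash
sed -i 's/\[0.05,-.19,.4,.35,.35,.04,.1,0,0,0,o6\]/[0.03,-.19,.15,.59,.48,0,.1,0,0,0,o6]/' kin.py; python3 kin.py
```

```text
(np.float64(0.5813309390986141), array([ 0.0811, -0.1844,  0.0389,  0.4809,  0.1499,  0.1056,  0.0977,
        0.2111, -0.0168, -0.0076,  3.1416]), -1, -1, np.float64(0.3854592854337091))
[-24.7006  14.6044 -38.5459] 0.0016464770263516712
[24.0668  3.5468 33.1957] 6.454395881488884e-05
[-24.6634  -0.9587 -23.3495] 0.00012863524698827542
[16.5567  3.6567 16.9987] 0.00011204242092045204
[-22.2388   5.5681 -16.5676] 4.3099900544629755e-05
[-13.3276   2.6713 -11.1076] 8.267464317390782e-05
[ 14.0443 -16.9253  -3.4349] 8.632873732945974e-05
[ 32.4674 -38.2652  -1.1138] 0.00011736189663667622
[-13.4572  12.9649   8.874 ] 0.00011139263587920355
[16.6455  3.5848 17.2498] 4.014720279953772e-05
[11.3972  0.6035 16.0896] 6.389388692100721e-05
[-16.7902   8.9488   1.7116] 9.222471483403562e-05
```

Run:
```python
from kin import *
np.set_printoptions(precision=4,suppress=True)
P=[0.03,-.19,.15,.59,.48,0,.1,0,0,0,np.pi]
for q,p,M in D:
    x,R=fk(q,P,-1,-1);xc=rz(q[0]).T@np.array(p);print(np.array(q),"in J1 frame",xc,"pred",rz(q[0]).T@x)
```

```text
[-0.9069  0.3594  0.011  -0.0003 -1.2241 -0.2881] in J1 frame [ 0.647  -0.1917  0.4037] pred [ 0.6885 -0.19    0.4385]
[ 0.0901  0.0748 -0.3565 -0.0001 -1.1384 -1.2834] in J1 frame [ 0.4663 -0.1917  0.405 ] pred [ 0.5102 -0.19    0.4377]
[ 0.1082  0.3041 -0.0691  0.     -1.1985 -1.3026] in J1 frame [ 0.6117 -0.1918  0.4038] pred [ 0.6535 -0.19    0.4379]
[ 0.1104  0.3938 -0.2207 -0.0001 -0.9564 -1.3054] in J1 frame [ 0.6096 -0.1918  0.2871] pred [ 0.6486 -0.19    0.3181]
[ 1.2339 -0.1196 -0.7178  0.763  -0.8977 -2.8951] in J1 frame [ 0.4253 -0.2467  0.481 ] pred [ 0.3759 -0.244   0.3837]
[ 1.1683 -0.0748 -0.7497  0.8138 -0.803  -2.7101] in J1 frame [ 0.4508 -0.2363  0.454 ] pred [ 0.384  -0.2423  0.3565]
[ 1.0186  0.0216 -0.8243  0.9985 -0.6109 -2.6273] in J1 frame [ 0.5032 -0.2003  0.3963] pred [ 0.3921 -0.2382  0.2986]
[ 0.9335  0.0695 -0.8595  1.1399 -0.5233 -2.5877] in J1 frame [ 0.5291 -0.1709  0.3682] pred [ 0.3934 -0.2354  0.2722]
[ 1.0506  0.0023 -0.2757 -0.0006 -1.2943 -2.2454] in J1 frame [ 0.4469 -0.1916  0.4731] pred [ 0.4928 -0.1899  0.5083]
[ 0.1115  0.3955 -0.2212 -0.0003 -0.9526 -0.7817] in J1 frame [ 0.6103 -0.1917  0.2858] pred [ 0.649  -0.19    0.3168]
[ 0.0284  0.1443 -0.2724 -0.0004 -1.1516 -0.6999] in J1 frame [ 0.5109 -0.1917  0.4065] pred [ 0.554  -0.19    0.4396]
[ 1.1139  0.0081 -0.248  -0.0011 -1.3169 -1.7861] in J1 frame [ 0.4529 -0.1916  0.4828] pred [ 0.4989 -0.1899  0.5184]
```

```bash
python3 - <<'E'
s=open('kin.py').read()
i=s.index("    a1,b,d1");j=s.index("def fit()")
s=s[:i]+'''    a1,b,d1,L2,L3,e,d6,y4,z4,z5,o6=P
    R1=rz(q[0]);p=np.array([a1,b,d1])+ry(q[1])@[0,0,L2]
    Rf=ry(q[1]-q[2]);p=p+Rf@[L3,0,e]
    R4=Rf@rx(s4*q[3]);p=p+R4@[0,y4,z4];Rw=R4@ry(-q[4]);p=p+Rw@[d6,0,z5]
    return R1@p,R1@Rw@rx(s6*q[5]+o6)
'''+s[j:]
s=s.replace("[0.03,-.19,.15,.59,.48,0,.1,0,0,0,o6]","[0.03,-.1,.15,.59,.48,0,.1,-.1,0,0,o6]")
open('kin.py','w').write(s)
E
python3 kin.py
```

```text
(np.float64(3.962609525837238e-06), array([ 0.    ,  0.    ,  0.1989,  0.6016,  0.4637, -0.0001,  0.2   ,
       -0.1918,  0.0001, -0.0001,  3.1416]), -1, -1, np.float64(0.0016464770263516712))
[0.0215 0.0038 0.0029] 0.0016464770263516712
[-0.028  -0.021  -0.0573] 6.454395881488884e-05
[-0.0117 -0.0011  0.0228] 0.00012863524698827542
[ 0.005   0.0711 -0.0142] 0.00011204242092045204
[ 0.0071 -0.0255 -0.0175] 4.3099900544629755e-05
[ 0.0011  0.0301 -0.0036] 8.267464317390782e-05
[-0.0217  0.0263  0.0326] 8.632873732945974e-05
[ 0.0135 -0.026  -0.0123] 0.00011736189663667622
[ 0.0152 -0.0205  0.0225] 0.00011139263587920355
[-0.0144 -0.0341  0.0286] 4.014720279953772e-05
[ 0.0447 -0.0165 -0.0102] 6.389388692100721e-05
[-0.0014 -0.0014  0.0056] 9.222471483403562e-05
```

```bash
cat > plan.py <<'E'
from kin import *
import itertools
P=np.array([0,0,.1989,.6016,.4637,0,.2,-.1918,0,0,np.pi])
lo=np.array([-3.07,-1.43,-1.02,-3.03,-3.05,-3.03]);hi=np.array([3.07,2.12,1.25,1.67,0,3.03])
F=lambda q:fk(q,P,-1,-1)
def ik(p,R,q0):
    def res(q):
        x,M=F(q);return np.concatenate([(x-p)*5,(Ro.from_matrix(M.T@R).as_rotvec())])
    r=least_squares(res,np.clip(q0,lo+1e-3,hi-1e-3),bounds=(lo,hi));return r.x,np.abs(r.fun).max()
def ikall(p,R,n=14,seed=0):
    g=np.random.default_rng(seed);S=[]
    for k in range(n):
        az=np.arctan2(p[1],p[0])
        q0=np.array([az+g.uniform(-.3,.8),g.uniform(-.2,.8),g.uniform(-.9,.5),g.choice([0,.8,-.8,-1.6,1.3,-2.6]),g.uniform(-2,-.3),g.uniform(-2.8,2.8)])
        q,e=ik(p,R,q0)
        if e<1e-3 and not any(np.abs(q-s).max()<.05 for s in S):S.append(q)
    return S
def margin(q): return min((q-lo).min(),(hi-q).min())
def Rof(x,z): x=x/np.linalg.norm(x);z=z/np.linalg.norm(z);return np.stack([x,np.cross(z,x),z],1)
u=np.array([np.cos(np.radians(-33.3)),np.sin(np.radians(-33.3)),.02]);u/=np.linalg.norm(u)
def pick(al,sg,g=np.array([.634,-.112,.082])):
    h=np.cross([0,0,1.],u);h/=np.linalg.norm(h);dn=np.cross(h,u);dn=dn if dn[2]<0 else -dn
    x=np.cos(al)*u+np.sin(al)*dn;R=Rof(x,sg*h);return g-.159*x,R
def place(al,sg,psi,z=.13,g=np.array([.6283,-.1231])):
    # rod frame in tool: rotate pick orientation so u-> -z
    p,R=pick(al,sg);w=np.array([np.cos(psi),np.sin(psi),0])
    # pick frame: u, dn, h ; place: u->-z ; tool x = cos(al)(-z)+sin(al) w
    x=np.cos(al)*np.array([0,0,-1.])+np.sin(al)*w
    h=np.cross([0,0,1.],u);h/=np.linalg.norm(h);dn=np.cross(h,u);dn=dn if dn[2]<0 else -dn
    # handedness: map (u,dn,h)->(-z,w,h') same handedness
    hp=np.cross(np.array([0,0,-1.]),w)*np.sign(np.dot(np.cross(u,dn),h))
    return np.append(g,z)-.159*x,Rof(x,sg*hp)
E
cat > s1.py <<'E'
from plan import *
np.set_printoptions(precision=2,suppress=True)
for al in np.radians([30,40,50,60]):
    for sg in(1,-1):
        p,R=pick(al,sg);A=[q for q in ikall(p,R)]
        print("PICK",np.degrees(al).round(),sg,p,[(q,round(margin(q),2)) for q in A if margin(q)>.1])
        for psi in np.radians(range(0,360,30)):
            p2,R2=place(al,sg,psi);Bq=[q for q in ikall(p2,R2,8) if margin(q)>.1]
            if Bq: print("   psi",np.degrees(psi).round(),[(q,round(margin(q),2)) for q in Bq])
E
timeout 500 python3 s1.py
```

```text
PICK 30.0 1 [ 0.52 -0.04  0.16] []
   psi 30.0 [(array([-0.1 ,  0.27, -0.32, -0.53, -0.61,  2.58]), np.float64(0.45))]
   psi 90.0 [(array([-0.21,  0.52,  0.09, -0.53, -1.3 , -2.75]), np.float64(0.28))]
   psi 120.0 [(array([-0.14,  0.62,  0.23, -0.41, -1.52, -2.39]), np.float64(0.64))]
   psi 150.0 [(array([-0.03,  0.69,  0.28, -0.24, -1.64, -2.02]), np.float64(0.97))]
   psi 180.0 [(array([ 0.09,  0.7 ,  0.22, -0.04, -1.62, -1.65]), np.float64(1.03))]
   psi 210.0 [(array([ 0.2 ,  0.65,  0.04,  0.16, -1.47, -1.31]), np.float64(1.06))]
   psi 240.0 [(array([ 0.3 ,  0.55, -0.22,  0.37, -1.23, -1.02]), np.float64(0.8))]
   psi 270.0 [(array([ 0.34,  0.42, -0.52,  0.63, -0.93, -0.8 ]), np.float64(0.5))]
   psi 300.0 [(array([ 0.24,  0.29, -0.81,  1.05, -0.58, -0.64]), np.float64(0.21))]
PICK 30.0 -1 [ 0.52 -0.04  0.16] []
   psi 30.0 [(array([-0.1 ,  0.27, -0.32, -0.53, -0.61, -0.57]), np.float64(0.61))]
   psi 60.0 [(array([-0.21,  0.39, -0.1 , -0.6 , -1.  ,  0.  ]), np.float64(0.92))]
   psi 90.0 [(array([-0.21,  0.52,  0.09, -0.53, -1.3 ,  0.4 ]), np.float64(1.11))]
   psi 120.0 [(a
[... 4824 characters left out ...]
]), np.float64(0.69))]
   psi 60.0 [(array([-0.55,  0.56, -0.03, -1.11, -1.31,  0.53]), np.float64(0.99))]
   psi 90.0 [(array([-0.45,  0.73,  0.28, -0.9 , -1.69,  0.61]), np.float64(0.97))]
   psi 120.0 [(array([-0.3 ,  0.89,  0.56, -0.72, -2.02,  0.77]), np.float64(0.69))]
   psi 150.0 [(array([-0.12,  1.  ,  0.7 , -0.45, -2.23,  1.07]), np.float64(0.55))]
   psi 180.0 [(array([ 0.07,  1.02,  0.59, -0.08, -2.19,  1.49]), np.float64(0.66))]
   psi 210.0 [(array([ 0.24,  0.93,  0.27,  0.26, -1.93,  1.8 ]), np.float64(0.98))]
   psi 240.0 [(array([ 0.39,  0.79, -0.16,  0.56, -1.57,  1.94]), np.float64(0.86))]
   psi 270.0 [(array([ 0.45,  0.61, -0.63,  0.98, -1.22,  1.9 ]), np.float64(0.39))]
```

```bash
cat > s2.py <<'E'
from plan import *
np.set_printoptions(precision=2,suppress=True)
for al in np.radians([62,70,78]):
    for sg in(1,-1):
        p,R=pick(al,sg);A=[q for q in ikall(p,R,24) if margin(q)>.05]
        print("PICK",np.degrees(al).round(),sg,p,[(q,round(margin(q),2)) for q in A])
        if sg==1: continue
        for psi in np.radians([275,285,295,305,315,330,345]):
            p2,R2=place(al,sg,psi);Bq=[q for q in ikall(p2,R2,24) if margin(q)>.05]
            if Bq: print("   psi",np.degrees(psi).round(),p2,[(q,round(margin(q),2)) for q in Bq])
E
timeout 500 python3 s2.py
```

```text
PICK 62.0 1 [ 0.57 -0.07  0.22] []
PICK 62.0 -1 [ 0.57 -0.07  0.22] []
   psi 275.0 [0.62 0.02 0.2 ] [(array([ 0.45,  0.59, -0.71,  1.09, -1.2 ,  1.85]), np.float64(0.31))]
   psi 285.0 [0.59 0.01 0.2 ] [(array([ 0.4 ,  0.53, -0.85,  1.34, -1.12,  1.78]), np.float64(0.17))]
   psi 345.0 [ 0.49 -0.09  0.2 ] [(array([-0.66,  0.34, -0.86, -2.61, -0.75,  1.36]), np.float64(0.16))]
PICK 70.0 1 [ 0.59 -0.08  0.23] []
PICK 70.0 -1 [ 0.59 -0.08  0.23] [(array([ 0.09,  0.3 , -0.86,  1.1 , -0.25, -0.15]), np.float64(0.16))]
   psi 275.0 [0.62 0.03 0.18] [(array([ 0.47,  0.66, -0.71,  1.13, -1.3 ,  1.76]), np.float64(0.31))]
   psi 285.0 [0.59 0.02 0.18] [(array([ 0.42,  0.6 , -0.86,  1.37, -1.24,  1.68]), np.float64(0.16))]
   psi 345.0 [ 0.48 -0.08  0.18] [(array([-0.71,  0.52, -0.97, -2.67, -1.14,  1.53]), np.float64(0.05))]
PICK 78.0 1 [ 0.6  -0.09  0.24] [(array([ 0.21,  0.36, -0.57,  0.34, -0.51, -2.64]), np.float64(0.39))]
PICK 78.0 -1 [ 0.6  -0.09  0.24] [(array([ 0.21,  0.36, -0.57,  0.34, -0.51,  0.5 ]), np.float64(0.45))]
   psi 275.0 [0.61 0.03 0.16] [(array([ 0.48,  0.74, -0.71,  1.15, -1.41,  1.68]), np.float64(0.31))]
   psi 285.0 [0.59 0.03 0.16] [(array([ 0.44,  0.69, -0.87,  1.39, -1.36,  1.59]), np.float64(0.15))]
```

```bash
cat > s3.py <<'E'
from plan import *
np.set_printoptions(precision=3,suppress=True)
def pts(q):
    R1=rz(q[0]);s=R1@np.array([0,0,P[2]]);e=s+R1@ry(q[1])@[0,0,P[3]]
    Rf=ry(q[1]-q[2]);w1=e+R1@Rf@[P[4],0,0];R4=Rf@rx(-q[3]);w=w1+R1@R4@[0,P[7],0];t=w+R1@R4@ry(-q[4])@[.2,0,0];return e,w1,w,t
for al in (70,78,85):
  p,R=pick(np.radians(al),-1);A=[q for q in ikall(p,R,24) if margin(q)>.05]
  for q in A: print("pick",al,q,"E,W1,W,T",*pts(q))
  for psi in (265,275,285):
    p2,R2=place(np.radians(al),-1,np.radians(psi))
    for q in ikall(p2,R2,16):
        if margin(q)>.05: print(al,psi,q,"E,W1,W,T",*pts(q))
E
python3 s3.py
```

```text
pick 70 [ 0.087  0.3   -0.859  1.103 -0.253 -0.154] E,W1,W,T [0.177 0.016 0.774] [0.362 0.032 0.348] [ 0.526 -0.041  0.417] [ 0.586 -0.081  0.23 ]
70 265 [ 0.478  0.722 -0.55   0.938 -1.391  1.826] E,W1,W,T [0.353 0.183 0.65 ] [0.474 0.246 0.207] [0.658 0.213 0.253] [0.641 0.026 0.184]
70 275 [ 0.471  0.662 -0.712  1.129 -1.301  1.76 ] E,W1,W,T [0.329 0.168 0.674] [0.41  0.209 0.219] [0.599 0.213 0.253] [0.615 0.026 0.184]
70 285 [ 0.424  0.603 -0.863  1.372 -1.24   1.68 ] E,W1,W,T [0.311 0.14  0.694] [0.355 0.16  0.233] [0.541 0.203 0.253] [0.59  0.021 0.184]
pick 78 [ 0.205  0.356 -0.566  0.336 -0.509  0.501] E,W1,W,T [0.205 0.043 0.763] [0.479 0.1   0.393] [ 0.566 -0.067  0.432] [ 0.604 -0.092  0.237]
78 265 [ 0.488  0.794 -0.547  0.967 -1.489  1.763] E,W1,W,T [0.379 0.201 0.62 ] [0.472 0.251 0.169] [0.659 0.227 0.205] [0.642 0.032 0.163]
78 275 [ 0.485  0.738 -0.712  1.153 -1.409  1.683] E,W1,W,T [0.358 0.189 0.644] [0.407 0.215 0.184] [0.598 0.227 0.205] [0.615 0.032 0.163]
78 285 [ 0.443  0.685 -0.866  1.385 -1.365  1.59 ] E,W1,W,T [0.344 0.163 0.665] [0.352 0.167 0.201] [0.537 0.216 0.205] [0.588 0.027 0.163]
pick 85 [ 0.169  0.403 -0.385  0.112 -0.708  0.738] E,W1,W,T [0.232 0.04  0.752] [0.555 0.094 0.424] [ 0.602 -0.091  0.439] [ 0.62  -0.103  0.24 ]
85 265 [ 0.492  0.86  -0.542  0.986 -1.577  1.712] E,W1,W,T [0.402 0.215 0.592] [0.471 0.252 0.134] [0.659 0.233 0.161] [0.642 0.035 0.144]
85 275 [ 0.491  0.808 -0.707  1.163 -1.505  1.622] E,W1,W,T [0.384 0.205 0.614] [0.406 0.217 0.152] [0.597 0.233 0.161] [0.614 0.035 0.144]
85 285 [ 0.456  0.762 -0.862  1.382 -1.474  1.519] E,W1,W,T [0.373 0.183 0.634] [0.351 0.172 0.171] [0.536 0.222 0.161] [0.587 0.03  0.144]
```

```bash
cat > path.py <<'E'
from plan import *
np.set_printoptions(precision=3,suppress=True)
def seg(p0,R0,p1,R1,q,n=20,name=""):
    rv=Ro.from_matrix(R0.T@R1).as_rotvec();mm=9;bad=0;q5=[]
    for k in range(1,n+1):
        s=k/n;q2,e=ik(p0+(p1-p0)*s,R0@Ro.from_rotvec(rv*s).as_matrix(),q);mm=min(mm,margin(q2));bad=max(bad,e);q5.append(q2[4])
        q=q2
    print(name,"units xyz(in start frame)",R0.T@(p1-p0)/.025,"in end frame",R1.T@(p1-p0)/.025,"rot units",np.degrees(rv)/6,"| margin",round(mm,2),"err",round(bad,5),"q5max",round(max(q5),2),"q",q)
    return q
AL=np.radians(72);SG=-1;PSI=np.radians(285);GR=.118
from station import telemetry
E
cat > s4.py <<'E'
from path import *
st=telemetry.get_state();p=st["eef_pos"];R=Ro.from_euler("xyz",st["ee_rot"]).as_matrix();q=st["q"]
gp=np.array([.6344,-.1121,.0780])-(GR-.112)*u+np.array([0,0,.004])
pp,Rp=pick(AL,SG,gp);pre=pp-.07*Rp[:,0]
print("pick TCP",pp,"fingertip z",(pp+.178*Rp[:,0])[2],Rp)
q=seg(p,R,p,Rp,q,name="rot");q=seg(p,Rp,pre,Rp,q,name="toPre");q=seg(pre,Rp,pp,Rp,q,name="toPick")
up=pp+np.array([0,0,.12]);q=seg(pp,Rp,up,Rp,q,name="lift")
zg=.015+GR
pl,Rl=place(AL,SG,PSI,zg+.09);q1=seg(up,Rp,up,Rl,q,name="reor in place");q=seg(up,Rl,pl,Rl,q1,name="toAbove")
pd,_=place(AL,SG,PSI,zg);q=seg(pl,Rl,pd,Rl,q,name="down");print(pl,pd)
E
python3 s4.py
```

```text
pick TCP [ 0.586 -0.08   0.232] fingertip z 0.06393096609372739 [[ 0.274  0.79  -0.549]
 [-0.18  -0.519 -0.836]
 [-0.945  0.328  0.   ]]
rot units xyz(in start frame) [0. 0. 0.] in end frame [0. 0. 0.] rot units [-15.696   2.617   2.417] | margin 0.49 err 0.0 q5max -0.75 q [ 0.093  0.047 -0.53   0.304 -0.753  0.699]
toPre units xyz(in start frame) [ 3.829 -2.149 -4.703] in end frame [ 3.829 -2.149 -4.703] rot units [0. 0. 0.] | margin 0.33 err 0.0 q5max -0.51 q [ 0.267  0.2   -0.695  0.528 -0.51   0.28 ]
toPick units xyz(in start frame) [ 2.8  0.  -0. ] in end frame [ 2.8  0.  -0. ] rot units [0. 0. 0.] | margin 0.23 err 0.0 q5max -0.31 q [ 0.167  0.309 -0.794  0.812 -0.313  0.064]
lift units xyz(in start frame) [-4.534  1.574  0.   ] in end frame [-4.534  1.574  0.   ] rot units [0. 0. 0.] | margin 0.24 err 0.0 q5max -0.33 q [ 0.254  0.176 -0.549  0.409 -0.659  0.434]
reor in place units xyz(in start frame) [0. 0. 0.] in end frame [0. 0. 0.] rot units [-21.768 -10.818  -6.612] | margin 0.17 err 0.0 q5max -0.74 q [ 0.221  0.325 -0.853  1.484 -1.266  1.984]
toAbove units xyz(in start frame) [-2.769  4.262  1.198] in end frame [-2.769  4.262  1.198] rot units [0. 0. 0.] | margin 0.17 err 0.0 q5max -1.27 q [ 0.453  0.477 -0.83   1.304 -1.317  1.839]
down units xyz(in start frame) [1.112 3.424 0.   ] in end frame [1.112 3.424 0.   ] rot units [0. 0. 0.] | margin 0.16 err 0.0 q5max -1.27 q [ 0.43   0.618 -0.864  1.375 -1.273  1.662]
[0.589 0.023 0.272] [0.589 0.023 0.182]
```

{"method": "play_rows", "body": {
  "steps": [
    {"gripper": 1.0,"tx": 0.0,"ty": 0.0,"tz": 0.0,"ax": -0.49,"ay": 0.08,"az": 0.08},
    {"gripper": 1.0,"tx": 0.0,"ty": 0.0,"tz": 0.0,"ax": -0.98,"ay": 0.16,"az": 0.15},
    {"gripper": 1.0,"tx": 0.0,"ty": 0.0,"tz": 0.0,"ax": -0.98,"ay": 0.16,"az": 0.15},
    {"gripper": 1.0,"tx": 0.0,"ty": 0.0,"tz": 0.0,"ax": -0.98,"ay": 0.16,"az": 0.15},
    {"gripper": 1.0,"tx": 0.0,"ty": 0.0,"tz": 0.0,"ax": -0.98,"ay": 0.16,"az": 0.15},
    {"gripper": 1.0,"tx": 0.0,"ty": 0.0,"tz": 0.0,"ax": -0.98,"ay": 0.16,"az": 0.15},
    {"gripper": 1.0,"tx": 0.0,"ty": 0.0,"tz": 0.0,"ax": -0.98,"ay": 0.16,"az": 0.15},
    {"gripper": 1.0,"tx": 0.0,"ty": 0.0,"tz": 0.0,"ax": -0.98,"ay": 0.16,"az": 0.15},
    {"gripper": 1.0,"tx": 0.0,"ty": 0.0,"tz": 0.0,"ax": -0.98,"ay": 0.16,"az": 0.15},
    {"gripper": 1.0,"tx": 0.0,"ty": 0.0,"tz": 0.0,"ax": -0.98,"ay": 0.17,"az": 0.15},
    {"gripper": 1.0,"tx": 0.0,"ty": 0.0,"tz": 0.0,"ax": -0.98,"ay": 0.17,"az": 0.15},
    {"gripper": 1.0,"tx": 0.0,"ty": 0.0,"tz": 0.0,"ax": -0.98,"ay": 0.17,"az": 0.15},
    {"gripper": 1.0,"tx": 0.0,"ty": 0.0,"tz": 0.0,"ax": -0.98,"ay": 0.17,"az": 0.15},
    {"gripper": 1.0,"tx": 0.0,"ty": 0.0,"tz": 0.0,"ax": -0.98,"ay": 0.17,"az": 0.15},
    {"gripper": 1.0,"tx": 0.0,"ty": 0.0,"tz": 0.0,"ax": -0.98,"ay": 0.17,"az": 0.15},
    {"gripper": 1.0,"tx": 0.0,"ty": 0.0,"tz": 0.0,"ax": -0.98,"ay": 0.17,"az": 0.15},
    {"gripper": 1.0,"tx": 0.0,"ty": 0.0,"tz": 0.0,"ax": -0.49,"ay": 0.08,"az": 0.08}
  ]
}}

```text
t: 25.15
eef_pos: [0.5191, -0.1758, 0.4055]
ee_rot: [1.577, 1.238, -0.569]
force: [0.5, -0.4, 0.8]
width: 0.0878
```

```bash
python3 s4.py | grep -E "rot|toPre|toPick"; python3 pp.py r1
```

```text
rot units xyz(in start frame) [0. 0. 0.] in end frame [0. 0. 0.] rot units [ 0.049 -0.037  0.018] | margin 0.49 err 0.0 q5max -0.75 q [ 0.094  0.049 -0.53   0.305 -0.751  0.696]
toPre units xyz(in start frame) [ 3.795 -2.153 -4.66 ] in end frame [ 3.795 -2.153 -4.66 ] rot units [0. 0. 0.] | margin 0.33 err 0.0 q5max -0.51 q [ 0.267  0.2   -0.695  0.528 -0.51   0.28 ]
toPick units xyz(in start frame) [ 2.8  0.  -0. ] in end frame [ 2.8  0.  -0. ] rot units [0. 0. 0.] | margin 0.23 err 0.0 q5max -0.31 q [ 0.167  0.309 -0.794  0.812 -0.313  0.064]
lift units xyz(in start frame) [-4.534  1.574  0.   ] in end frame [-4.534  1.574  0.   ] rot units [0. 0. 0.] | margin 0.24 err 0.0 q5max -0.33 q [ 0.254  0.176 -0.549  0.409 -0.659  0.434]
reor in place units xyz(in start frame) [0. 0. 0.] in end frame [0. 0. 0.] rot units [-21.768 -10.818  -6.612] | margin 0.17 err 0.0 q5max -0.74 q [ 0.221  0.325 -0.853  1.484 -1.266  1.984]
toAbove units xyz(in start frame) [-2.769  4.262  1.198] in end frame [-2.769  4.262  1.198] rot units [0. 0. 0.] | margin 0.17 err 0.0 q5max -1.27 q [ 0.453  0.477 -0.83   1.304 -1.317  1.839]
down units xyz(in start frame) [1.112 3.424 0.   ] in end frame [1.112 3.424 0.   ] rot units [0. 0. 0.] | margin 0.16 err 0.0 q5max -1.27 q [ 0.43   0.618 -0.864  1.375 -1.273  1.662]
t 25.15 pos [ 0.5191 -0.1758  0.4055] q [ 0.0935  0.0491 -0.5268  0.2984 -0.7518  0.708 ] F [ 0.4758 -0.3783  0.7713] M [0.5078 1.1355 0.0561] w 0.0877652963079646
[[ 0.2748  0.7929 -0.5439]
 [-0.1759 -0.5147 -0.8392]
 [-0.9453  0.3262 -0.0019]]
```

Run:
```python
from rodfit import *
run([("side",0,(232.5,150.4)),("side",.083,(247.2,163.7)),("side",.144,(258.6,174.8)),("top",0,(329.7,134.2)),("top",.083,(315.5,157.9)),("top",.141,(305.8,174.3))],[.63,-.12,.08,-.4,0])
```

```text
grip [ 0.6349 -0.1143  0.0779] az -32.684311248629804 el 0.680394043171659 res [ 0.0316  0.2506  0.1684  0.3089  0.3838 -0.3333  0.7264 -1.0056 -0.0274
 -0.1793 -0.8144  0.6206] 
 tip [ 0.7292 -0.1747  0.0792] flange [ 0.6593 -0.1299  0.0783] pommel end [ 0.608  -0.097   0.0775]
```

{"method": "play_rows", "body": {
  "steps": [
    {"gripper": 1.0,"tx": 0.3,"ty": -0.18,"tz": -0.4,"ax": 0.05,"ay": -0.03,"az": 0.02},
    {"gripper": 1.0,"tx": 0.63,"ty": -0.36,"tz": -0.78,"ax": 0.0,"ay": 0.0,"az": 0.0},
    {"gripper": 1.0,"tx": 0.63,"ty": -0.36,"tz": -0.78,"ax": 0.0,"ay": 0.0,"az": 0.0},
    {"gripper": 1.0,"tx": 0.63,"ty": -0.36,"tz": -0.78,"ax": 0.0,"ay": 0.0,"az": 0.0},
    {"gripper": 1.0,"tx": 0.63,"ty": -0.36,"tz": -0.78,"ax": 0.0,"ay": 0.0,"az": 0.0},
    {"gripper": 1.0,"tx": 0.63,"ty": -0.35,"tz": -0.75,"ax": 0.0,"ay": 0.0,"az": 0.0},
    {"gripper": 1.0,"tx": 0.35,"ty": -0.18,"tz": -0.36,"ax": 0.0,"ay": 0.0,"az": 0.0},
    {"gripper": 1.0,"tx": 0.0,"ty": 0.0,"tz": 0.0,"ax": 0.0,"ay": 0.0,"az": 0.0}
  ]
}}

```text
t: 25.92
eef_pos: [0.5668, -0.0672, 0.2958]
ee_rot: [1.568, 1.24, -0.59]
force: [-0.4, -0.1, 0.6]
width: 0.0878
```

```bash
sed -i 's/-.1121,.0780/-.113,.0780/' s4.py; python3 s4.py | grep -E "^rot|toPre"
cat > s5.py <<'E'
from path import *
st=telemetry.get_state();p=st["eef_pos"];R=Ro.from_euler("xyz",st["ee_rot"]).as_matrix()
gp=np.array([.6347,-.113,.0780])-(GR-.112)*u+np.array([0,0,.004]);pp,Rp=pick(AL,SG,gp)
print("to pick units",R.T@(pp-p)/.025,"rot",Ro.from_matrix(R.T@Rp).as_rotvec(degrees=True)/6,"fingertip",p+.178*R[:,0])
E
python3 s5.py;python3 pp.py r2
```

```text
rot units xyz(in start frame) [0. 0. 0.] in end frame [0. 0. 0.] rot units [-0.056  0.028  0.032] | margin 0.32 err 0.0 q5max -0.5 q [ 0.267  0.203 -0.699  0.535 -0.504  0.273]
toPre units xyz(in start frame) [-0.082  0.052  0.047] in end frame [-0.082  0.052  0.047] rot units [0. 0. 0.] | margin 0.32 err 0.0 q5max -0.5 q [ 0.266  0.201 -0.694  0.528 -0.51   0.282]
to pick units [2.721 0.071 0.032] rot [-0.056  0.028  0.032] fingertip [ 0.615 -0.099  0.127]
t 25.9167 pos [ 0.5668 -0.0672  0.2958] q [ 0.2681  0.2047 -0.6946  0.5272 -0.5104  0.2729] F [-0.3957 -0.0915  0.6469] M [ 0.4696  1.1022 -0.0056] w 0.08776604057573935
[[ 0.2699  0.7872 -0.5544]
 [-0.1807 -0.5242 -0.8322]
 [-0.9458  0.3248  0.0008]]
```

{"method": "play_rows", "body": {
  "steps": [
    {"gripper": 1.0,"tx": 0.3,"ty": 0.03,"tz": 0.02,"ax": -0.05,"ay": 0.03,"az": 0.03},
    {"gripper": 1.0,"tx": 0.5,"ty": 0.04,"tz": 0.01,"ax": 0.0,"ay": 0.0,"az": 0.0},
    {"gripper": 1.0,"tx": 0.5,"ty": 0.0,"tz": 0.0,"ax": 0.0,"ay": 0.0,"az": 0.0},
    {"gripper": 0.9,"tx": 0.5,"ty": 0.0,"tz": 0.0,"ax": 0.0,"ay": 0.0,"az": 0.0},
    {"gripper": 0.8,"tx": 0.4,"ty": 0.0,"tz": 0.0,"ax": 0.0,"ay": 0.0,"az": 0.0},
    {"gripper": 0.7,"tx": 0.3,"ty": 0.0,"tz": 0.0,"ax": 0.0,"ay": 0.0,"az": 0.0},
    {"gripper": 0.6,"tx": 0.15,"ty": 0.0,"tz": 0.0,"ax": 0.0,"ay": 0.0,"az": 0.0},
    {"gripper": 0.55,"tx": 0.05,"ty": 0.0,"tz": 0.0,"ax": 0.0,"ay": 0.0,"az": 0.0}
  ],
  "newtons": 15
}}

```text
t: 26.68
eef_pos: [0.5859, -0.0832, 0.2356]
ee_rot: [1.58, 1.234, -0.574]
force: [-0.5, -0.2, 0.3]
width: 0.06
```

```bash
python3 s5.py;python3 pp.py r3
```

```text
to pick units [ 0.121 -0.085 -0.077] rot [-0.028 -0.022 -0.029] fingertip [ 0.635 -0.115  0.068]
t 26.6833 pos [ 0.5859 -0.0832  0.2356] q [ 0.1648  0.304  -0.7891  0.7995 -0.316   0.0768] F [-0.4645 -0.2104  0.3399] M [0.5544 1.054  0.0092] w 0.05997276567261801
[[ 0.2778  0.7871 -0.5507]
 [-0.1797 -0.5206 -0.8347]
 [-0.9437  0.3309 -0.0032]]
```

{"method": "play_rows", "body": {
  "steps": [
    {"gripper": 0.45,"tx": 0.06,"ty": -0.05,"tz": -0.05,"ax": -0.02,"ay": -0.02,"az": -0.03},
    {"gripper": 0.4,"tx": 0.0,"ty": 0.0,"tz": 0.0,"ax": 0.0,"ay": 0.0,"az": 0.0},
    {"gripper": 0.3,"tx": 0.0,"ty": 0.0,"tz": 0.0,"ax": 0.0,"ay": 0.0,"az": 0.0},
    {"gripper": 0.2,"tx": 0.0,"ty": 0.0,"tz": 0.0,"ax": 0.0,"ay": 0.0,"az": 0.0},
    {"gripper": 0.0,"tx": 0.0,"ty": 0.0,"tz": 0.0,"ax": 0.0,"ay": 0.0,"az": 0.0},
    {"gripper": 0.0,"tx": 0.0,"ty": 0.0,"tz": 0.0,"ax": 0.0,"ay": 0.0,"az": 0.0},
    {"gripper": 0.0,"tx": 0.0,"ty": 0.0,"tz": 0.0,"ax": 0.0,"ay": 0.0,"az": 0.0},
    {"gripper": 0.0,"tx": 0.0,"ty": 0.0,"tz": 0.0,"ax": 0.0,"ay": 0.0,"az": 0.0},
    {"gripper": 0.0,"tx": 0.0,"ty": 0.0,"tz": 0.0,"ax": 0.0,"ay": 0.0,"az": 0.0}
  ],
  "newtons": 25
}}

```text
t: 27.53
eef_pos: [0.5859, -0.0809, 0.2338]
ee_rot: [1.574, 1.237, -0.577]
force: [-1.7, 2.9, 3.2]
width: 0.0272
```

```bash
python3 s5.py;python3 pp.py r4
```

```text
to pick units [ 0.07  -0.013  0.002] rot [ 0.008 -0.012  0.002] fingertip [ 0.635 -0.113  0.066]
t 27.5333 pos [ 0.5859 -0.0809  0.2338] q [ 0.1701  0.307  -0.7885  0.7949 -0.3174  0.0796] F [-1.6624  2.8666  3.1751] M [0.9144 1.1947 0.0967] w 0.02721750724610652
[[ 0.2747  0.7901 -0.548 ]
 [-0.1789 -0.518  -0.8365]
 [-0.9447  0.3278 -0.001 ]]
```

```bash
cat > s6.py <<'E'
from path import *
st=telemetry.get_state();p=st["eef_pos"];R=Ro.from_euler("xyz",st["ee_rot"]).as_matrix();q=st["q"]
l=p+np.array([0,0,.05]);q=seg(p,R,l,R,q,name="lift")
zg=.015+GR
for mid in ([.55,.05,.38],[.53,.02,.40]):
    mid=np.array(mid)
    q1=seg(l,R,mid,R,q,name="mid");
    pl,Rl=place(AL,SG,PSI,zg+.09);q1=seg(mid,R,mid,Rl,q1,name="reor",n=30);q1=seg(mid,Rl,pl,Rl,q1,name="toAbove")
E
python3 s6.py
```

```text
lift units xyz(in start frame) [-1.889  0.656 -0.002] in end frame [-1.889  0.656 -0.002] rot units [0. 0. 0.] | margin 0.24 err 0.0 q5max -0.33 q [ 0.228  0.248 -0.674  0.545 -0.474  0.296]
mid units xyz(in start frame) [-4.965 -2.586 -3.595] in end frame [-4.965 -2.586 -3.595] rot units [0. 0. 0.] | margin 0.35 err 0.0 q5max -0.49 q [ 0.527  0.1   -0.577  0.427 -0.786  0.177]
reor units xyz(in start frame) [0. 0. 0.] in end frame [0. 0. 0.] rot units [-21.759 -10.821  -6.629] | margin 0.23 err 0.0 q5max -0.84 q [ 0.579  0.301 -0.792  1.149 -1.432  2.027]
toAbove units xyz(in start frame) [2.712 3.655 1.233] in end frame [2.712 3.655 1.233] rot units [0. 0. 0.] | margin 0.19 err 0.0 q5max -1.32 q [ 0.453  0.477 -0.83   1.304 -1.317  1.839]
mid units xyz(in start frame) [-5.726 -2.334 -2.154] in end frame [-5.726 -2.334 -2.154] rot units [0. 0. 0.] | margin 0.35 err 0.0 q5max -0.49 q [ 0.494  0.041 -0.586  0.404 -0.821  0.237]
reor units xyz(in start frame) [0. 0. 0.] in end frame [0. 0. 0.] rot units [-21.759 -10.821  -6.629] | margin 0.18 err 0.0 q5max -0.87 q [ 0.542  0.234 -0.838  1.178 -1.425  2.054]
toAbove units xyz(in start frame) [2.054 4.71  2.317] in end frame [2.054 4.71  2.317] rot units [0. 0. 0.] | margin 0.18 err 0.0 q5max -1.32 q [ 0.453  0.477 -0.83   1.304 -1.317  1.839]
```

{"method": "play_rows", "body": {
  "steps": [
    {"gripper": 0.0,"tx": -0.2,"ty": 0.07,"tz": 0.0,"ax": 0.0,"ay": 0.0,"az": 0.0},
    {"gripper": 0.0,"tx": -0.5,"ty": 0.17,"tz": 0.0,"ax": 0.0,"ay": 0.0,"az": 0.0},
    {"gripper": 0.0,"tx": -0.6,"ty": 0.21,"tz": 0.0,"ax": 0.0,"ay": 0.0,"az": 0.0},
    {"gripper": 0.0,"tx": -0.6,"ty": 0.21,"tz": 0.0,"ax": 0.0,"ay": 0.0,"az": 0.0},
    {"gripper": 0.0,"tx": -0.71,"ty": -0.37,"tz": -0.51,"ax": 0.0,"ay": 0.0,"az": 0.0},
    {"gripper": 0.0,"tx": -0.71,"ty": -0.37,"tz": -0.51,"ax": 0.0,"ay": 0.0,"az": 0.0},
    {"gripper": 0.0,"tx": -0.71,"ty": -0.37,"tz": -0.51,"ax": 0.0,"ay": 0.0,"az": 0.0},
    {"gripper": 0.0,"tx": -0.71,"ty": -0.37,"tz": -0.51,"ax": 0.0,"ay": 0.0,"az": 0.0},
    {"gripper": 0.0,"tx": -0.71,"ty": -0.37,"tz": -0.51,"ax": 0.0,"ay": 0.0,"az": 0.0},
    {"gripper": 0.0,"tx": -0.71,"ty": -0.37,"tz": -0.51,"ax": 0.0,"ay": 0.0,"az": 0.0},
    {"gripper": 0.0,"tx": -0.71,"ty": -0.37,"tz": -0.51,"ax": 0.0,"ay": 0.0,"az": 0.0}
  ],
  "newtons": 55
}}

```text
t: 28.55
eef_pos: [0.5488, 0.0499, 0.3801]
ee_rot: [1.569, 1.238, -0.583]
force: [0.8, 0.5, -0.8]
width: 0.0273
```

```bash
cat > s7.py <<'E'
from path import *
st=telemetry.get_state();p=st["eef_pos"];R=Ro.from_euler("xyz",st["ee_rot"]).as_matrix();q=st["q"]
zg=.015+GR;pl,Rl=place(AL,SG,PSI,zg+.09);print(st["t"],p,st["width"],q)
q1=seg(p,R,p,Rl,q,name="reor",n=30);q1=seg(p,Rl,pl,Rl,q1,name="toAbove")
E
python3 s7.py;python3 pp.py r5
```

```text
28.55 [0.549 0.05  0.38 ] 0.02732547924685907 [ 0.528  0.098 -0.577  0.425 -0.789  0.177]
reor units xyz(in start frame) [0. 0. 0.] in end frame [0. 0. 0.] rot units [-21.754 -10.832  -6.601] | margin 0.23 err 0.0 q5max -0.84 q [ 0.581  0.3   -0.794  1.148 -1.433  2.026]
toAbove units xyz(in start frame) [2.723 3.657 1.282] in end frame [2.723 3.657 1.282] rot units [0. 0. 0.] | margin 0.19 err 0.0 q5max -1.32 q [ 0.453  0.477 -0.83   1.304 -1.317  1.839]
t 28.55 pos [0.5488 0.0499 0.3801] q [ 0.5277  0.0985 -0.5774  0.4246 -0.7892  0.1766] F [ 0.8351  0.5068 -0.8314] M [0.6307 1.1095 0.0434] w 0.02732547924685907
[[ 0.2725  0.7902 -0.5489]
 [-0.1796 -0.5187 -0.8359]
 [-0.9452  0.3264  0.0006]]
```

{"method": "play_rows", "body": {
  "steps": [
    {"gripper": 0.0,"tx": 0.0,"ty": 0.0,"tz": 0.0,"ax": -0.47,"ay": -0.24,"az": -0.14},
    {"gripper": 0.0,"tx": 0.0,"ty": 0.0,"tz": 0.0,"ax": -0.95,"ay": -0.47,"az": -0.29},
    {"gripper": 0.0,"tx": 0.0,"ty": 0.0,"tz": 0.0,"ax": -0.95,"ay": -0.47,"az": -0.29},
    {"gripper": 0.0,"tx": 0.0,"ty": 0.0,"tz": 0.0,"ax": -0.95,"ay": -0.47,"az": -0.29},
    {"gripper": 0.0,"tx": 0.0,"ty": 0.0,"tz": 0.0,"ax": -0.95,"ay": -0.47,"az": -0.29},
    {"gripper": 0.0,"tx": 0.0,"ty": 0.0,"tz": 0.0,"ax": -0.95,"ay": -0.47,"az": -0.29},
    {"gripper": 0.0,"tx": 0.0,"ty": 0.0,"tz": 0.0,"ax": -0.95,"ay": -0.47,"az": -0.29},
    {"gripper": 0.0,"tx": 0.0,"ty": 0.0,"tz": 0.0,"ax": -0.95,"ay": -0.47,"az": -0.29},
    {"gripper": 0.0,"tx": 0.0,"ty": 0.0,"tz": 0.0,"ax": -0.95,"ay": -0.47,"az": -0.29},
    {"gripper": 0.0,"tx": 0.0,"ty": 0.0,"tz": 0.0,"ax": -0.95,"ay": -0.47,"az": -0.29},
    {"gripper": 0.0,"tx": 0.0,"ty": 0.0,"tz": 0.0,"ax": -0.95,"ay": -0.47,"az": -0.29},
    {"gripper": 0.0,"tx": 0.0,"ty": 0.0,"tz": 0.0,"ax": -0.95,"ay": -0.47,"az": -0.29},
    {"gripper": 0.0,"tx": 0.0,"ty": 0.0,"tz": 0.0,"ax": -0.95,"ay": -0.47,"az": -0.29},
    {"gripper": 0.0,"tx": 0.0,"ty": 0.0,"tz": 0.0,"ax": -0.95,"ay": -0.47,"az": -0.29},
    {"gripper": 0.0,"tx": 0.0,"ty": 0.0,"tz": 0.0,"ax": -0.95,"ay": -0.47,"az": -0.29},
    {"gripper": 0.0,"tx": 0.0,"ty": 0.0,"tz": 0.0,"ax": -0.95,"ay": -0.47,"az": -0.29},
    {"gripper": 0.0,"tx": 0.0,"ty": 0.0,"tz": 0.0,"ax": -0.95,"ay": -0.47,"az": -0.29},
    {"gripper": 0.0,"tx": 0.0,"ty": 0.0,"tz": 0.0,"ax": -0.95,"ay": -0.47,"az": -0.29},
    {"gripper": 0.0,"tx": 0.0,"ty": 0.0,"tz": 0.0,"ax": -0.95,"ay": -0.47,"az": -0.29},
    {"gripper": 0.0,"tx": 0.0,"ty": 0.0,"tz": 0.0,"ax": -0.95,"ay": -0.47,"az": -0.29}
  ]
}}

```text
t: 30.32
eef_pos: [0.5495, 0.0489, 0.3789]
ee_rot: [-1.3, 0.44, -1.475]
force: [0.2, -0.2, -0.8]
width: 0.0273
```

```bash
python3 s7.py
python3 - <<'E'
from h import *
B={"side":np.array([-.136,-.488]),"top":np.array([-.243,.22])}
print(tri(np.array([255.2,173.0])-B["side"],np.array([312.8,168.9])-B["top"]),onz("top",np.array([312.8,168.9])-B["top"],.06),onz("side",np.array([255.2,173.])-B["side"],.06))
E
```

```text
30.3167 [0.549 0.049 0.379] 0.027274420136923917 [ 0.609  0.317 -0.678  0.916 -1.455  1.797]
reor units xyz(in start frame) [0. 0. 0.] in end frame [0. 0. 0.] rot units [-3.166 -1.635 -0.995] | margin 0.22 err 0.0 q5max -1.43 q [ 0.578  0.302 -0.795  1.151 -1.43   2.024]
toAbove units xyz(in start frame) [2.665 3.623 1.265] in end frame [2.665 3.623 1.265] rot units [0. 0. 0.] | margin 0.19 err 0.0 q5max -1.32 q [ 0.453  0.477 -0.83   1.304 -1.317  1.839]
(array([ 0.63044947, -0.12361394,  0.05586075]), np.float64(0.0016139786333442634)) [ 0.62924565 -0.12341581  0.06      ] [ 0.62929919 -0.11879607  0.06      ]
```

{"method": "play_rows", "body": {
  "steps": [
    {"gripper": 0.0,"tx": 0.0,"ty": 0.0,"tz": 0.0,"ax": -0.9,"ay": -0.47,"az": -0.28},
    {"gripper": 0.0,"tx": 0.0,"ty": 0.0,"tz": 0.0,"ax": -0.9,"ay": -0.47,"az": -0.28},
    {"gripper": 0.0,"tx": 0.0,"ty": 0.0,"tz": 0.0,"ax": -0.9,"ay": -0.47,"az": -0.28},
    {"gripper": 0.0,"tx": 0.0,"ty": 0.0,"tz": 0.0,"ax": -0.47,"ay": -0.23,"az": -0.16},
    {"gripper": 0.0,"tx": 0.3,"ty": 0.4,"tz": 0.14,"ax": 0.0,"ay": 0.0,"az": 0.0},
    {"gripper": 0.0,"tx": 0.5,"ty": 0.7,"tz": 0.24,"ax": 0.0,"ay": 0.0,"az": 0.0},
    {"gripper": 0.0,"tx": 0.5,"ty": 0.7,"tz": 0.24,"ax": 0.0,"ay": 0.0,"az": 0.0},
    {"gripper": 0.0,"tx": 0.5,"ty": 0.7,"tz": 0.24,"ax": 0.0,"ay": 0.0,"az": 0.0},
    {"gripper": 0.0,"tx": 0.5,"ty": 0.7,"tz": 0.24,"ax": 0.0,"ay": 0.0,"az": 0.0},
    {"gripper": 0.0,"tx": 0.36,"ty": 0.42,"tz": 0.16,"ax": 0.0,"ay": 0.0,"az": 0.0},
    {"gripper": 0.0,"tx": 0.0,"ty": 0.0,"tz": 0.0,"ax": 0.0,"ay": 0.0,"az": 0.0}
  ]
}}

```text
t: 31.23
eef_pos: [0.5899, 0.0221, 0.27]
ee_rot: [-1.568, 0.315, -1.314]
force: [-0.3, 0.2, -2.1]
width: 0.027
```

```bash
python3 s7.py; python3 pp.py r6
```

```text
31.2333 [0.59  0.022 0.27 ] 0.026970895014428013 [ 0.451  0.482 -0.828  1.302 -1.316  1.834]
reor units xyz(in start frame) [0. 0. 0.] in end frame [0. 0. 0.] rot units [-0.036 -0.042 -0.009] | margin 0.19 err 0.0 q5max -1.32 q [ 0.45   0.481 -0.83   1.308 -1.315  1.835]
toAbove units xyz(in start frame) [-0.067 -0.068 -0.021] in end frame [-0.067 -0.068 -0.021] rot units [0. 0. 0.] | margin 0.19 err 0.0 q5max -1.32 q [ 0.453  0.477 -0.83   1.304 -1.317  1.839]
t 31.2333 pos [0.5899 0.0221 0.27  ] q [ 0.4515  0.4816 -0.8276  1.3015 -1.3162  1.8337] F [-0.3031  0.1557 -2.0552] M [ 3.3339  0.954  -0.0044] w 0.026970895014428013
[[ 0.2419 -0.0766  0.9673]
 [-0.9195  0.3003  0.2537]
 [-0.3099 -0.9508  0.0022]]
```

Run:
```python
from h import *
np.set_printoptions(precision=4,suppress=True)
B={"side":np.array([-.136,-.488]),"top":np.array([-.243,.22])}
s=telemetry.get_state();M=Ro.from_euler("xyz",s["ee_rot"]).as_matrix();g=s["eef_pos"]+.159*M[:,0];print("g",g)
for z in(.235,.247,.255):print("pommel xy",z,onz("top",np.array([322.6,161.0])-B["top"],z))
print("expected pommel px if upright",proj("top",g+[0,0,.026])+B["top"],"flange",proj("top",g-[0,0,.035])+B["top"],"tip",proj("top",g-[0,0,.118])+B["top"])
for z in(.22,.26,.3):print("jaw plate end",z,onz("top",np.array([299,132])-B["top"],z))
print("blue top",onz("top",np.array([302.5,128])-B["top"],.144))
for t in(.047,.07,.1):
    for sy in(-.039,.039): print(t,sy,g-M[:,0]*t+M[:,1]*sy+M[:,2]*.0965)
import cv2
f=cv2.imread("pics/r6_t.png");v=cv2.resize(f[120:200,285:335],None,fx=8,fy=8,interpolation=cv2.INTER_CUBIC);cv2.imwrite("pics/r6z.png",v)
```

```text
g [ 0.6286 -0.1232  0.2238]
pommel xy 0.235 [ 0.6303 -0.1292  0.235 ]
pommel xy 0.247 [ 0.6288 -0.1276  0.247 ]
pommel xy 0.255 [ 0.6278 -0.1265  0.255 ]
expected pommel px if upright [320.9967 160.993 ] flange [318.0762 163.8714] tip [314.5185 167.3778]
jaw plate end 0.22 [ 0.7089 -0.0725  0.22  ]
jaw plate end 0.26 [ 0.7015 -0.069   0.26  ]
jaw plate end 0.3 [ 0.6942 -0.0656  0.3   ]
blue top [ 0.7337 -0.0889  0.144 ]
0.047 -0.039 [ 0.7133 -0.0671  0.276 ]
0.047 0.039 [ 0.7075 -0.0437  0.2018]
0.07 -0.039 [ 0.7077 -0.046   0.2831]
0.07 0.039 [ 0.7019 -0.0225  0.2089]
0.1 -0.039 [ 0.7004 -0.0184  0.2923]
0.1 0.039 [0.6946 0.005  0.2182]
```

```bash
python3 - <<'E'
import cv2,numpy as np
f=cv2.imread("pics/r6_t.png");k=22
c=f[150:185,298:334];v=cv2.resize(c,None,fx=k,fy=k,interpolation=cv2.INTER_NEAREST)[:760,:792]
v=np.clip(v.astype(float)*1.6,0,255).astype(np.uint8)
for x in range(298,334,3): cv2.putText(v,str(x),((x-298)*k,10),0,.35,(0,255,255))
for y in range(150,185,3): cv2.putText(v,str(y),(0,(y-150)*k+14),0,.35,(0,255,255))
v=v[:600];cv2.imwrite("pics/r6zz.png",v)
E
python3 - <<'E'
from h import *
np.set_printoptions(precision=4,suppress=True)
B={"side":np.array([-.136,-.488]),"top":np.array([-.243,.22])}
print("pommel",onz("top",np.array([324,160.5])-B["top"],.25),"flange",onz("top",np.array([321.4,162.4])-B["top"],.189),"hole",onz("top",np.array([312.8,168.9])-B["top"],.06))
s=telemetry.get_state();M=Ro.from_euler("xyz",s["ee_rot"]).as_matrix();g=s["eef_pos"]+.159*M[:,0]
print("axis guess",g+.006*M[:,0])
def u(v):print(np.array(v),"->",M.T@np.array(v)/.025)
u([0,.0075,0]);u([0,0,-.05]);u([-.001,.0075,0]);u([0,0,-.09]);print("1deg tilt axes: world x,y rot in tool units",M.T@np.array([1,0,0])/6,M.T@np.array([0,1,0])/6)
E
```

```text
pommel [ 0.6296 -0.1308  0.25  ] flange [ 0.6322 -0.132   0.189 ] hole [ 0.6292 -0.1234  0.06  ]
axis guess [ 0.63   -0.1287  0.222 ]
[0.     0.0075 0.    ] -> [-0.2758  0.0901  0.0765]
[ 0.    0.   -0.05] -> [ 0.6184  1.902  -0.0102]
[-0.001   0.0075  0.    ] -> [-0.2855  0.093   0.0378]
[ 0.    0.   -0.09] -> [ 1.1131  3.4235 -0.0184]
1deg tilt axes: world x,y rot in tool units [ 0.0407 -0.0124  0.1612] [-0.1532  0.05    0.0425]
```

Run:
```python
from h import *
np.set_printoptions(precision=3,suppress=True)
s=telemetry.get_state();M=Ro.from_euler("xyz",s["ee_rot"]).as_matrix()
print(M.T@np.array([-.003,.0088,-.033])/.025)
```

```text
[ 0.055  1.37  -0.033]
```

{"method": "play_rows", "body": {
  "steps": [
    {"gripper": 0.0,"tx": 0.01,"ty": 0.3,"tz": -0.01,"ax": 0.0,"ay": 0.0,"az": 0.0},
    {"gripper": 0.0,"tx": 0.02,"ty": 0.4,"tz": -0.01,"ax": 0.0,"ay": 0.0,"az": 0.0},
    {"gripper": 0.0,"tx": 0.02,"ty": 0.4,"tz": -0.01,"ax": 0.0,"ay": 0.0,"az": 0.0},
    {"gripper": 0.0,"tx": 0.01,"ty": 0.27,"tz": 0.0,"ax": 0.0,"ay": 0.0,"az": 0.0},
    {"gripper": 0.0,"tx": 0.0,"ty": 0.0,"tz": 0.0,"ax": 0.0,"ay": 0.0,"az": 0.0}
  ]
}}

```text
t: 31.75
eef_pos: [0.5864, 0.033, 0.2392]
ee_rot: [-1.566, 0.315, -1.309]
force: [0.4, -0.2, -1.7]
width: 0.027
```

```bash
cat > tz.py <<'E'
import cv2,sys
from st import *
f=optics.grab_frame("top")[:,:,::-1];k=18;n=sys.argv[1]
cv2.imwrite(f"pics/{n}_t.png",f)
c=f[145:190,290:334];v=cv2.resize(c,None,fx=k,fy=k,interpolation=cv2.INTER_CUBIC)
v=np.clip(v.astype(float)*1.8,0,255).astype(np.uint8)
for x in range(290,334,4): cv2.putText(v,str(x),((x-290)*k,10),0,.35,(0,255,255))
for y in range(145,190,4): cv2.putText(v,str(y),(0,(y-145)*k+14),0,.35,(0,255,255))
v=cv2.resize(v,None,fx=.74,fy=.74,interpolation=cv2.INTER_AREA);cv2.imwrite(f"pics/{n}.png",v)
E
python3 tz.py r7; python3 pp.py r7b >/dev/null
```

```text
t 31.75 pos [0.5864 0.033  0.2392] q [ 0.4709  0.5281 -0.8417  1.3033 -1.3038  1.7698] F [ 0.4494 -0.2332 -1.6682] M [3.4131 0.9304 0.0068] w 0.02697967978341313
[[ 0.2464 -0.0754  0.9662]
 [-0.9185  0.3001  0.2576]
 [-0.3094 -0.9509  0.0047]]
```

Run:
```python
from h import *
np.set_printoptions(precision=4,suppress=True)
B={"side":np.array([-.136,-.488]),"top":np.array([-.243,.22])}
P,e=tri(np.array([254.8,130.6])-B["side"],np.array([318.0,163.3])-B["top"]);print("pommel tri",P,e)
s=telemetry.get_state();M=Ro.from_euler("xyz",s["ee_rot"]).as_matrix();g=s["eef_pos"]+.159*M[:,0];print("g",g)
for z in(.21,.217,.224):print("pommel z",z,onz("top",np.array([318.0,163.3])-B["top"],z),onz("side",np.array([254.8,130.6])-B["side"],z))
pz=.217;Q=onz("top",np.array([318.0,163.3])-B["top"],pz)
print("flange expected if vertical",proj("top",Q-[0,0,.061])+B["top"]);print("tip exp vertical",proj("top",Q-[0,0,.144])+B["top"])
```

```text
pommel tri [ 0.6275 -0.1196  0.2155] 0.0011457887108238377
g [ 0.626  -0.1135  0.1915]
pommel z 0.21 [ 0.6276 -0.1204  0.21  ] [ 0.6311 -0.1268  0.21  ]
pommel z 0.217 [ 0.6268 -0.1196  0.217 ] [ 0.6272 -0.1174  0.217 ]
pommel z 0.224 [ 0.6259 -0.1187  0.224 ] [ 0.6232 -0.1079  0.224 ]
flange expected if vertical [315.2897 166.001 ]
tip exp vertical [311.9791 169.3003]
```

{"method": "play_rows", "body": {
  "steps": [
    {"gripper": 0.0,"tx": 0.08,"ty": 0.12,"tz": 0.02,"ax": 0.0,"ay": 0.0,"az": 0.0},
    {"gripper": 0.0,"tx": 0.06,"ty": 0.17,"tz": 0.0,"ax": 0.0,"ay": 0.0,"az": 0.0},
    {"gripper": 0.0,"tx": 0.06,"ty": 0.17,"tz": 0.0,"ax": 0.0,"ay": 0.0,"az": 0.0},
    {"gripper": 0.0,"tx": 0.06,"ty": 0.17,"tz": 0.0,"ax": 0.0,"ay": 0.0,"az": 0.0},
    {"gripper": 0.0,"tx": 0.06,"ty": 0.17,"tz": 0.0,"ax": 0.0,"ay": 0.0,"az": 0.0},
    {"gripper": 0.0,"tx": 0.06,"ty": 0.16,"tz": 0.0,"ax": 0.0,"ay": 0.0,"az": 0.0},
    {"gripper": 0.0,"tx": 0.06,"ty": 0.16,"tz": 0.0,"ax": 0.0,"ay": 0.0,"az": 0.0}
  ]
}}

```text
t: 32.48
eef_pos: [0.5879, 0.0307, 0.2101]
ee_rot: [-1.564, 0.315, -1.309]
force: [-0.3, 0.5, -1.4]
width: 0.0271
```

```bash
cat > g.py <<'E'
from st import *
g=st["eef_pos"]+.159*M[:,0];print("g",g,"tip z",g[2]-.118)
E
python3 g.py; python3 pp.py r8 >/dev/null
```

```text
t 32.4833 pos [0.5879 0.0307 0.2101] q [ 0.4571  0.5744 -0.8519  1.3317 -1.2874  1.7121] F [-0.277   0.4524 -1.3888] M [3.3794 0.9564 0.003 ] w 0.027060479827528502
[[ 0.2459 -0.0738  0.9665]
 [-0.9186  0.3005  0.2566]
 [-0.3094 -0.9509  0.0061]]
g [ 0.627  -0.1154  0.1609] tip z 0.04285964222966587
```

Run:
```python
from h import *
np.set_printoptions(precision=4,suppress=True)
B={"side":np.array([-.136,-.488]),"top":np.array([-.243,.22])}
for z in(.16,.19,.21):print(z,onz("top",np.array([296.3,136.5])-B["top"],z))
print("blue top",onz("top",np.array([302.8,128.2])-B["top"],.144), "blue tri", tri((218.6,147.5)-B["side"]*0, (302.8,128.2)))
s=telemetry.get_state();M=Ro.from_euler("xyz",s["ee_rot"]).as_matrix()
print(M.T@np.array([0,0,-.025])/.025,M.T@np.array([-.001,0.001,-.0])/.025)
```

```text
0.16 [ 0.7077 -0.07    0.16  ]
0.19 [ 0.7025 -0.0676  0.19  ]
0.21 [ 0.699 -0.066  0.21 ]
blue top [ 0.7331 -0.0897  0.144 ] blue tri (array([ 0.7312, -0.0881,  0.1528]), np.float64(0.0007556612940958103))
[ 0.3093  0.951  -0.0051] [-0.0466  0.015  -0.0284]
```

{"method": "play_rows", "body": {
  "steps": [
    {"gripper": 0.0,"tx": 0.04,"ty": 0.13,"tz": 0.0,"ax": 0.0,"ay": 0.0,"az": 0.0},
    {"gripper": 0.0,"tx": 0.05,"ty": 0.15,"tz": 0.0,"ax": 0.0,"ay": 0.0,"az": 0.0},
    {"gripper": 0.0,"tx": 0.05,"ty": 0.15,"tz": 0.0,"ax": 0.0,"ay": 0.0,"az": 0.0},
    {"gripper": 0.0,"tx": 0.05,"ty": 0.15,"tz": 0.0,"ax": 0.0,"ay": 0.0,"az": 0.0},
    {"gripper": 0.0,"tx": 0.05,"ty": 0.15,"tz": 0.0,"ax": 0.0,"ay": 0.0,"az": 0.0},
    {"gripper": 0.0,"tx": 0.04,"ty": 0.12,"tz": 0.0,"ax": 0.0,"ay": 0.0,"az": 0.0},
    {"gripper": 0.0,"tx": 0.02,"ty": 0.06,"tz": 0.0,"ax": 0.0,"ay": 0.0,"az": 0.0}
  ]
}}

```text
t: 33.17
eef_pos: [0.588, 0.0307, 0.186]
ee_rot: [-1.565, 0.315, -1.309]
force: [0.2, -0.1, -1.5]
width: 0.0268
```

```bash
python3 g.py
```

```text
t 33.1667 pos [0.588  0.0307 0.186 ] q [ 0.4507  0.6134 -0.8583  1.351  -1.2764  1.6664] F [ 0.2415 -0.0683 -1.5364] M [ 3.3839  0.9515 -0.0026] w 0.0268033941795635
[[ 0.2458 -0.0742  0.9665]
 [-0.9186  0.3004  0.2567]
 [-0.3094 -0.9509  0.0057]]
g [ 0.6271 -0.1154  0.1369] tip z 0.018853893029686264
```

Still no contact, with the tip at about 19 mm. Creeping down to the bottom.

{"method": "play_rows", "body": {
  "steps": [
    {"gripper": 0.0,"tx": 0.015,"ty": 0.05,"tz": 0.0,"ax": 0.0,"ay": 0.0,"az": 0.0},
    {"gripper": 0.0,"tx": 0.015,"ty": 0.05,"tz": 0.0,"ax": 0.0,"ay": 0.0,"az": 0.0},
    {"gripper": 0.0,"tx": 0.01,"ty": 0.03,"tz": 0.0,"ax": 0.0,"ay": 0.0,"az": 0.0},
    {"gripper": 0.0,"tx": 0.0,"ty": 0.0,"tz": 0.0,"ax": 0.0,"ay": 0.0,"az": 0.0}
  ]
}}

```text
t: 33.5
eef_pos: [0.5881, 0.0308, 0.1832]
ee_rot: [-1.564, 0.315, -1.309]
force: [-0.2, -0.8, -1.0]
width: 0.0271
```

```bash
python3 g.py|tail -1; python3 tz.py r9; python3 pp.py r9b
```

```text
g [ 0.6272 -0.1153  0.134 ] tip z 0.01598262250040189
t 33.5 pos [0.5881 0.0308 0.1832] q [ 0.45    0.6182 -0.8589  1.3534 -1.2751  1.6605] F [-0.2196 -0.791  -1.044 ] M [ 3.3908  0.9529 -0.0043] w 0.027113233401777456
[[ 0.246  -0.0736  0.9665]
 [-0.9186  0.3006  0.2567]
 [-0.3094 -0.9509  0.0063]]
t 33.55 pos [0.5881 0.0308 0.1833] q [ 0.4501  0.618  -0.8589  1.3534 -1.2751  1.6606] F [-0.5751  1.1757 -1.5444] M [ 3.3743  0.9255 -0.0378] w 0.026603454187466406
[[ 0.246  -0.0736  0.9665]
 [-0.9185  0.3006  0.2567]
 [-0.3094 -0.9509  0.0063]]
```

{"method": "play_rows", "body": {
  "steps": [
    {"gripper": 0.0,"tx": 0.01,"ty": 0.03,"tz": 0.0,"ax": 0.0,"ay": 0.0,"az": 0.0},
    {"gripper": 0.0,"tx": 0.01,"ty": 0.03,"tz": 0.0,"ax": 0.0,"ay": 0.0,"az": 0.0},
    {"gripper": 0.0,"tx": 0.0,"ty": 0.0,"tz": 0.0,"ax": 0.0,"ay": 0.0,"az": 0.0}
  ]
}}

```text
t: 33.9
eef_pos: [0.5882, 0.0307, 0.1823]
ee_rot: [-1.563, 0.313, -1.309]
force: [-0.3, 0.4, 3.8]
width: 0.0268
```

Contact. I'll ease off the load, drop to the lightest grip, then open slowly.

{"method": "play_rows", "body": {
  "steps": [
    {"gripper": 0.0,"tx": -0.005,"ty": -0.012,"tz": 0.0,"ax": 0.0,"ay": 0.0,"az": 0.0},
    {"gripper": 0.0,"tx": 0.0,"ty": 0.0,"tz": 0.0,"ax": 0.0,"ay": 0.0,"az": 0.0},
    {"gripper": 0.0,"tx": 0.0,"ty": 0.0,"tz": 0.0,"ax": 0.0,"ay": 0.0,"az": 0.0},
    {"gripper": 0.28,"tx": 0.0,"ty": 0.0,"tz": 0.0,"ax": 0.0,"ay": 0.0,"az": 0.0},
    {"gripper": 0.3,"tx": 0.0,"ty": 0.0,"tz": 0.0,"ax": 0.0,"ay": 0.0,"az": 0.0},
    {"gripper": 0.31,"tx": 0.0,"ty": 0.0,"tz": 0.0,"ax": 0.0,"ay": 0.0,"az": 0.0},
    {"gripper": 0.32,"tx": 0.0,"ty": 0.0,"tz": 0.0,"ax": 0.0,"ay": 0.0,"az": 0.0},
    {"gripper": 0.33,"tx": 0.0,"ty": 0.0,"tz": 0.0,"ax": 0.0,"ay": 0.0,"az": 0.0},
    {"gripper": 0.34,"tx": 0.0,"ty": 0.0,"tz": 0.0,"ax": 0.0,"ay": 0.0,"az": 0.0},
    {"gripper": 0.36,"tx": 0.0,"ty": 0.0,"tz": 0.0,"ax": 0.0,"ay": 0.0,"az": 0.0},
    {"gripper": 0.38,"tx": 0.0,"ty": 0.0,"tz": 0.0,"ax": 0.0,"ay": 0.0,"az": 0.0}
  ],
  "newtons": 3
}}

```text
t: 34.82
eef_pos: [0.588, 0.0307, 0.1816]
ee_rot: [-1.565, 0.315, -1.309]
force: [-0.1, 0.1, 0.5]
width: 0.0323
```

```bash
python3 g.py|tail -1; python3 tz.py r10 | head -1; python3 pp.py r10b|head -1
```

```text
g [ 0.627  -0.1153  0.1324] tip z 0.014374084668814235
t 34.8167 pos [0.588  0.0307 0.1816] q [ 0.4498  0.6204 -0.8594  1.3543 -1.274   1.6582] F [-0.0812  0.0756  0.5255] M [ 2.9769  0.8919 -0.0471] w 0.03230464875393972
t 34.8667 pos [0.588  0.0307 0.1817] q [ 0.4497  0.6204 -0.8593  1.3543 -1.2741  1.6582] F [-0.3943  1.1119 -0.4858] M [ 2.99    0.8749 -0.0313] w 0.032745994186234445
```

The rod stands on its own, with a gap to both fingers and the pommel at top (315.4,165.3). I'll keep opening slowly.

{"method": "play_rows", "body": {
  "steps": [
    {"gripper": 0.42,"tx": 0.0,"ty": 0.0,"tz": 0.0,"ax": 0.0,"ay": 0.0,"az": 0.0},
    {"gripper": 0.46,"tx": 0.0,"ty": 0.0,"tz": 0.0,"ax": 0.0,"ay": 0.0,"az": 0.0},
    {"gripper": 0.5,"tx": 0.0,"ty": 0.0,"tz": 0.0,"ax": 0.0,"ay": 0.0,"az": 0.0},
    {"gripper": 0.55,"tx": 0.0,"ty": 0.0,"tz": 0.0,"ax": 0.0,"ay": 0.0,"az": 0.0},
    {"gripper": 0.6,"tx": 0.0,"ty": 0.0,"tz": 0.0,"ax": 0.0,"ay": 0.0,"az": 0.0},
    {"gripper": 0.65,"tx": 0.0,"ty": 0.0,"tz": 0.0,"ax": 0.0,"ay": 0.0,"az": 0.0},
    {"gripper": 0.7,"tx": 0.0,"ty": 0.0,"tz": 0.0,"ax": 0.0,"ay": 0.0,"az": 0.0},
    {"gripper": 0.7,"tx": 0.0,"ty": 0.0,"tz": 0.0,"ax": 0.0,"ay": 0.0,"az": 0.0},
    {"gripper": 0.7,"tx": 0.0,"ty": 0.0,"tz": 0.0,"ax": 0.0,"ay": 0.0,"az": 0.0}
  ]
}}

```text
t: 35.72
eef_pos: [0.5881, 0.0308, 0.182]
ee_rot: [-1.564, 0.315, -1.309]
force: [0.7, 0.9, 0.4]
width: 0.0612
```

```bash
python3 tz.py r11 | head -1
python3 - <<'E'
from path import *
st=telemetry.get_state();p=st["eef_pos"];R=Ro.from_euler("xyz",st["ee_rot"]).as_matrix();q=st["q"]
h=R[:,0].copy();h[2]=0;h/=np.linalg.norm(h)
a=p-.10*h;q=seg(p,R,a,R,q,name="back");b=a+np.array([-.02,0,.15]);q=seg(a,R,b,R,q,name="up")
E
```

```text
t 35.7167 pos [0.5881 0.0308 0.182 ] q [ 0.4498  0.62   -0.8591  1.3543 -1.2746  1.6582] F [0.6889 0.9332 0.4131] M [ 2.9803  0.8472 -0.0521] w 0.061183730467441404
back units xyz(in start frame) [-3.804  1.238 -0.008] in end frame [-3.804  1.238 -0.008] rot units [0. 0. 0.] | margin 0.16 err 0.0 q5max -1.28 q [ 0.688  0.644 -0.791  1.108 -1.315  1.692]
up units xyz(in start frame) [-2.054 -5.646 -0.735] in end frame [-2.054 -5.646 -0.735] rot units [0. 0. 0.] | margin 0.23 err 0.0 q5max -1.32 q [ 0.737  0.405 -0.748  1.017 -1.464  1.935]
```

Run:
```python
from path import *
st=telemetry.get_state();p=st["eef_pos"];R=Ro.from_euler("xyz",st["ee_rot"]).as_matrix();q=st["q"]
a=p+np.array([-.0125,.048,.08]);q=seg(p,R,a,R,q,name="diag");b=a+np.array([-.08,-.0,.10]);q=seg(a,R,b,R,q,name="up")
c=b+np.array([-.05,0,.0]);seg(b,R,c,R,q,name="x")
```

```text
diag units xyz(in start frame) [-2.877 -2.429  0.03 ] in end frame [-2.877 -2.429  0.03 ] rot units [0. 0. 0.] | margin 0.16 err 0.0 q5max -1.28 q [ 0.588  0.506 -0.801  1.176 -1.35   1.821]
up units xyz(in start frame) [-2.025 -3.568 -3.067] in end frame [-2.025 -3.568 -3.067] rot units [0. 0. 0.] | margin 0.16 err 0.0 q5max -1.35 q [ 0.725  0.279 -0.862  1.027 -1.466  1.948]
x units xyz(in start frame) [-0.492  0.147 -1.933] in end frame [-0.492  0.147 -1.933] rot units [0. 0. 0.] | margin 0.09 err 0.0 q5max -1.47 q [ 0.826  0.223 -0.932  0.937 -1.493  1.914]
```

{"method": "play_rows", "body": {
  "steps": [
    {"gripper": 0.7,"tx": -0.2,"ty": -0.1,"tz": 0.0,"ax": 0.0,"ay": 0.0,"az": 0.0},
    {"gripper": 0.7,"tx": -0.4,"ty": -0.2,"tz": 0.0,"ax": 0.0,"ay": 0.0,"az": 0.0},
    {"gripper": 0.7,"tx": -0.4,"ty": -0.3,"tz": 0.0,"ax": 0.0,"ay": 0.0,"az": 0.0},
    {"gripper": 0.7,"tx": -0.4,"ty": -0.35,"tz": 0.0,"ax": 0.0,"ay": 0.0,"az": 0.0},
    {"gripper": 0.7,"tx": -0.4,"ty": -0.35,"tz": 0.0,"ax": 0.0,"ay": 0.0,"az": 0.0},
    {"gripper": 0.7,"tx": -0.4,"ty": -0.35,"tz": 0.0,"ax": 0.0,"ay": 0.0,"az": 0.0},
    {"gripper": 0.7,"tx": -0.4,"ty": -0.4,"tz": 0.0,"ax": 0.0,"ay": 0.0,"az": 0.0},
    {"gripper": 0.7,"tx": -0.25,"ty": -0.6,"tz": 0.0,"ax": 0.0,"ay": 0.0,"az": 0.0},
    {"gripper": 0.7,"tx": -0.2,"ty": -0.61,"tz": 0.0,"ax": 0.0,"ay": 0.0,"az": 0.0},
    {"gripper": 0.7,"tx": -0.2,"ty": -0.61,"tz": 0.0,"ax": 0.0,"ay": 0.0,"az": 0.0},
    {"gripper": 0.7,"tx": -0.2,"ty": -0.61,"tz": 0.0,"ax": 0.0,"ay": 0.0,"az": 0.0},
    {"gripper": 0.7,"tx": -0.1,"ty": -0.3,"tz": 0.0,"ax": 0.0,"ay": 0.0,"az": 0.0},
    {"gripper": 0.7,"tx": 0.0,"ty": 0.0,"tz": 0.0,"ax": 0.0,"ay": 0.0,"az": 0.0}
  ]
}}

```text
t: 36.85
eef_pos: [0.575, 0.0768, 0.3252]
ee_rot: [-1.561, 0.316, -1.308]
force: [0.3, 0.3, 0.0]
width: 0.0614
```

```bash
python3 pp.py r12
python3 - <<'E'
import cv2
for n in "st":
    f=cv2.imread(f"pics/r12_{n}.png");cv2.imwrite(f"pics/r12full_{n}.png",cv2.resize(f,(768,576)))
E
```

```text
t 36.85 pos [0.575  0.0768 0.3252] q [ 0.5943  0.4155 -0.7643  1.1483 -1.401   1.9351] F [0.3112 0.2531 0.0058] M [3.0242 0.8629 0.0103] w 0.06144783565457776
[[ 0.2471 -0.071   0.9664]
 [-0.918   0.3022  0.257 ]
 [-0.3103 -0.9506  0.0095]]
```

{"method": "play_rows", "body": {
  "steps": [
    {"gripper": 0.7,"tx": -0.31,"ty": -0.95,"tz": 0.0,"ax": 0.0,"ay": 0.0,"az": 0.0},
    {"gripper": 0.7,"tx": -0.31,"ty": -0.95,"tz": 0.0,"ax": 0.0,"ay": 0.0,"az": 0.0},
    {"gripper": 0.7,"tx": -0.31,"ty": -0.95,"tz": 0.0,"ax": 0.0,"ay": 0.0,"az": 0.0},
    {"gripper": 0.7,"tx": 0.0,"ty": 0.0,"tz": 0.0,"ax": 0.0,"ay": 0.0,"az": 0.0}
  ]
}}

```text
t: 37.28
eef_pos: [0.575, 0.0767, 0.4012]
ee_rot: [-1.56, 0.315, -1.308]
force: [-0.0, 0.5, 0.3]
width: 0.0612
```

```bash
cat > fin.py <<'E'
import sys,cv2,numpy as np
from station import optics
n=sys.argv[1]
for c in("side","top"):
    f=optics.grab_frame(c); cv2.imwrite(f"pics/{n}_{c}.png",cv2.resize(f[:,:,::-1],(768,576),interpolation=cv2.INTER_CUBIC))
E
python3 fin.py fin1
```

```text
(no output)
```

View pics/fin1_side.png

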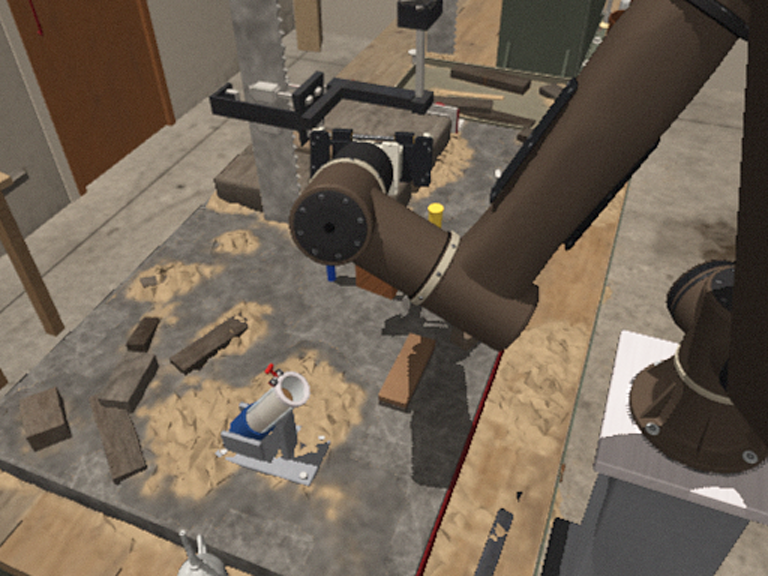

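View pics/fin1_top.png

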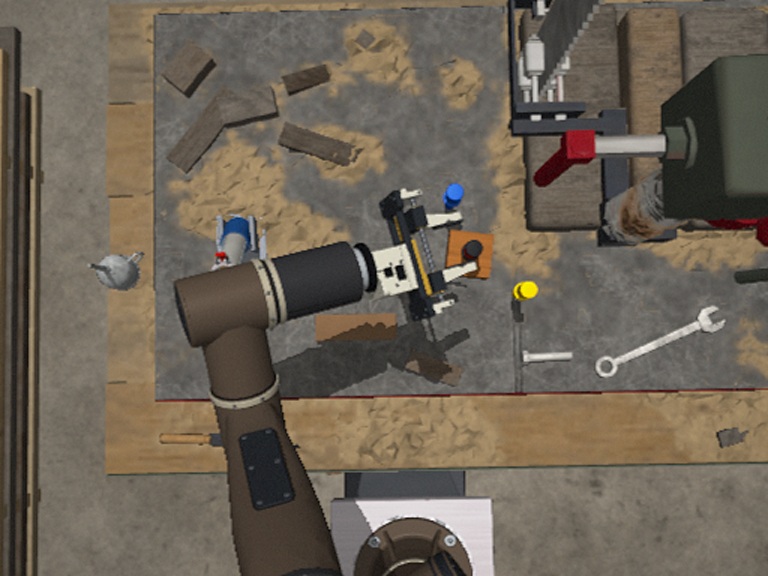

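The rod is upright in the top view, with its pommel at (473,248) at 768 scale. The arm still hides it from the side camera, so I'll work out a small further retreat.

```bash
sed -n 1,60p path.py
python3 - <<'E'
import numpy as np
from scipy.spatial.transform import Rotation as R
r=R.from_euler('xyz',[-1.56,0.315,-1.308]).as_matrix()
for d in([-.1,0.03,.1],[-.1,0,0],[0,0,.1],[0,.1,0]): print(d,(r.T@np.array(d)/.025).round(2))
E
```

```text
from plan import *
np.set_printoptions(precision=3,suppress=True)
def seg(p0,R0,p1,R1,q,n=20,name=""):
    rv=Ro.from_matrix(R0.T@R1).as_rotvec();mm=9;bad=0;q5=[]
    for k in range(1,n+1):
        s=k/n;q2,e=ik(p0+(p1-p0)*s,R0@Ro.from_rotvec(rv*s).as_matrix(),q);mm=min(mm,margin(q2));bad=max(bad,e);q5.append(q2[4])
        q=q2
    print(name,"units xyz(in start frame)",R0.T@(p1-p0)/.025,"in end frame",R1.T@(p1-p0)/.025,"rot units",np.degrees(rv)/6,"| margin",round(mm,2),"err",round(bad,5),"q5max",round(max(q5),2),"q",q)
    return q
AL=np.radians(72);SG=-1;PSI=np.radians(285);GR=.118
from station import telemetry
[-0.1, 0.03, 0.1] [-3.33 -3.16 -3.52]
[-0.1, 0, 0] [-0.99  0.28 -3.87]
[0, 0, 0.1] [-1.24 -3.8   0.04]
[0, 0.1, 0] [-3.67  1.21  1.03]
```

Run:
```python
from path import *
s=telemetry.get_state()
p=np.array(s['eef_pos']);R0=Ro.from_euler('xyz',s['ee_rot']).as_matrix();q=np.array(s['q'])
for d in([-.1,.03,.1],[-.08,0,.08],[0,0,.1],[0,.05,.1]): seg(p,R0,p+np.array(d),R0,q,name=str(d))
```

```text
[-0.1, 0.03, 0.1] units xyz(in start frame) [-3.326 -3.149 -3.531] in end frame [-3.326 -3.149 -3.531] rot units [0. 0. 0.] | margin 0.31 err 0.0 q5max -1.48 q [ 0.817  0.123 -0.705  0.949 -1.682  2.18 ]
[-0.08, 0, 0.08] units xyz(in start frame) [-1.779 -2.808 -3.071] in end frame [-1.779 -2.808 -3.071] rot units [0. 0. 0.] | margin 0.28 err 0.0 q5max -1.47 q [ 0.725  0.142 -0.741  1.018 -1.601  2.168]
[0, 0, 0.1] units xyz(in start frame) [-1.24  -3.803  0.027] in end frame [-1.24  -3.803  0.027] rot units [0. 0. 0.] | margin 0.32 err 0.0 q5max -1.47 q [ 0.606  0.233 -0.592  1.108 -1.561  2.256]
[0, 0.05, 0.1] units xyz(in start frame) [-3.076 -3.201  0.541] in end frame [-3.076 -3.201  0.541] rot units [0. 0. 0.] | margin 0.32 err 0.0 q5max -1.48 q [ 0.691  0.271 -0.533  1.046 -1.622  2.247]
```

{"method": "play_rows", "body": {
  "steps": [
    {"gripper": 0.7,"tx": -0.55,"ty": -0.52,"tz": -0.59,"ax": 0.0,"ay": 0.0,"az": 0.0},
    {"gripper": 0.7,"tx": -0.55,"ty": -0.52,"tz": -0.59,"ax": 0.0,"ay": 0.0,"az": 0.0},
    {"gripper": 0.7,"tx": -0.55,"ty": -0.52,"tz": -0.59,"ax": 0.0,"ay": 0.0,"az": 0.0},
    {"gripper": 0.7,"tx": -0.55,"ty": -0.52,"tz": -0.59,"ax": 0.0,"ay": 0.0,"az": 0.0},
    {"gripper": 0.7,"tx": -0.55,"ty": -0.52,"tz": -0.59,"ax": 0.0,"ay": 0.0,"az": 0.0},
    {"gripper": 0.7,"tx": -0.55,"ty": -0.52,"tz": -0.59,"ax": 0.0,"ay": 0.0,"az": 0.0},
    {"gripper": 0.7,"tx": 0.0,"ty": 0.0,"tz": 0.0,"ax": 0.0,"ay": 0.0,"az": 0.0},
    {"gripper": 0.7,"tx": 0.0,"ty": 0.0,"tz": 0.0,"ax": 0.0,"ay": 0.0,"az": 0.0}
  ]
}}

```text
t: 38.05
eef_pos: [0.4741, 0.1063, 0.4967]
ee_rot: [-1.564, 0.315, -1.308]
force: [0.3, 0.2, -0.4]
width: 0.0614
```

```bash
python3 fin.py fin2
```

```text
(no output)
```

View pics/fin2_side.png

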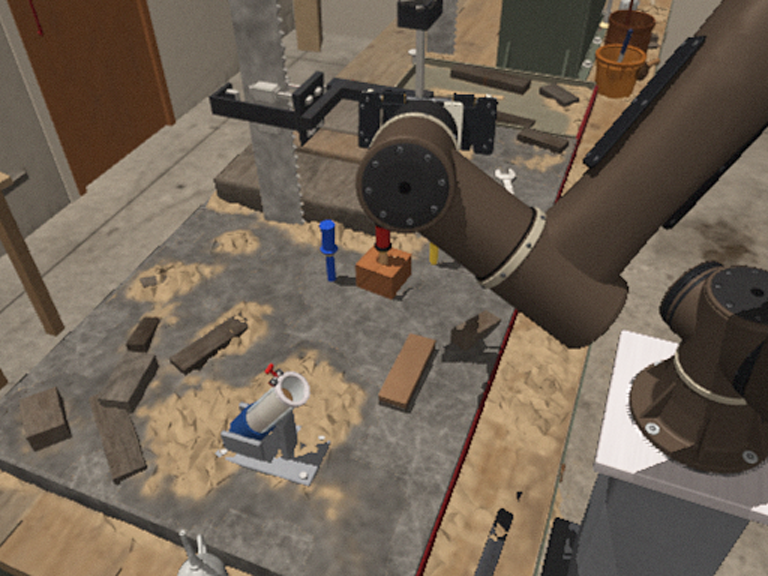

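View pics/fin2_top.png

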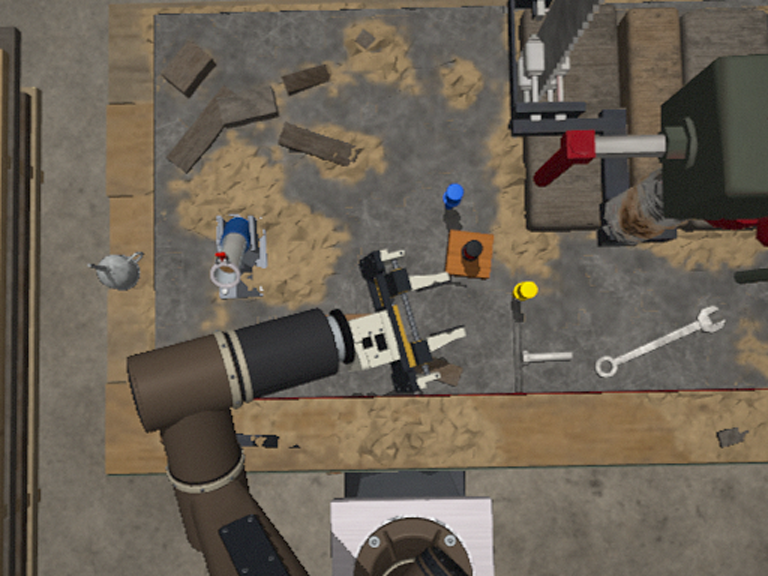

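The side view shows the rod upright in the stand, flange at about (382,247) at 768 scale, against (383,246) at the start. The tube mouth at (290,388) is clear and the latch is shut at (270,372). Nothing touches the robot, so I'm handing in.

```bash
python3 -c "
from station import job_done, telemetry
s=telemetry.get_state();print(s['t'],s['force'])
print(job_done())"
```

```text
38.15 [-0.43177848  0.24202589 -0.38818322]
the job is handed in; nothing more can be done
None
```

The job is handed in at 38.15 s of the 51 s allowed, with both dowels rammed home past the latch and the red-handled rod back upright in its stand.

- **Pressing:** I pressed the dowel down steadily. The stack bottomed out with the upper dowel's top about 38.6 mm below the mouth, within the expected 32–52 mm. The force peaked at about 32 N. I then held about 20 N for half a second and nothing moved. The latch sprang shut behind the dowel.
- **Mishap:** the first put-back failed. After release the rod leaned about 10°, its pommel caught on the rising gripper, and the rod was pulled out and left lying on the stand. I picked it up again, set it upright in the hole until it touched bottom, let go gently and backed the gripper away.

**Last checks:**
- **Rod:** it stands upright in its stand. The flange in the side view and the pommel in the top view are each within about a pixel of where they were at the start.
- **Tube:** the mouth is clear and the latch is shut.
- **Bystanders:** in the pictures the whetstone, the wedge and the bolt, as well as the blue and yellow look-alikes, appear to be where they were. In the very last pictures the arm and gripper hid parts of the whetstone, the wedge and the yellow look-alike, so those rest on slightly earlier pictures. I compared them by eye and did not measure them.
- **Robot:** it touches nothing; the force reading was under 1 N.

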